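# Load mortar prisms onto the comparator turntable by way of the regrasping cradle

## Robot

A 6-joint arm with a two-finger parallel gripper is mounted at the origin on a cart in front of the work surface, level with it; the furniture and walls round the work are solid. World frame = base frame: x ahead of the robot, y to its left, z up, the work surface at z = 0. Lengths are in m, angles in rad, forces in N, time in s.
With the tool pointing down it reaches from about 0.325 to 0.875 m from the base axis. Payload 4.4 kg.
Tool frame: the origin (TCP) lies midway between the tips of the shut fingers; the grasp point (between the pads) lies behind it (r.tcp_to_grasp is the z of the grasp point in the tool frame, in m); z points along the fingers, y is the direction in which the jaws open and shut (so a half turn about z gives the same grasp; the last joint's range is limited). The gripper opens to 85 mm and grips with 20 to 120 N. Pads are 22 mm wide; open, the fingers measure 114 mm over their backs; the gripper's body (76 mm by 85 mm) begins 54 mm behind the grasp point. The pads swing forward as they close: fully open they stand 13 mm farther back than shut.
Start: joints at [-1.304, 0.207, 1.542, -0, 1.393, -0.15], TCP at [0.233, -0.526, 0.211] pointing down, gripper open.
Joint ranges: [-2.73, 2.73], [-0.86, 2.22], [0.23, 2.46], [-1.11, 4.25], [0.08, 2.63], [-2.82, 2.82]. Speed limits (rad/s): [2.79, 2.79, 3.14, 3.14, 3.14, 3.14].

## Interface

Orientations are given as a unit quaternion [x, y, z, w].
In Python, from plant import r gives the robot as it stands.
- The arm moves only by the shell command python3 -m handwheel 'ROWS' [FORCE]. ROWS is JSON, one flat list of numbers, 5 for each row, row after row: the shift along the tool's x, y, z in m, then the turn about the tool's z in degrees, then the opening, from 0 (shut) to 1 (fully open). In form: [tx, ty, tz, twist, grip, tx, ty, tz, twist, grip, ...]. A call has 1 to 12 rows; each row shifts and turns the pose as measured when the row begins, along the tool's axes as they then stand; what a row does not reach is not made up. A row lasts 1/8 s, in which the tool goes at most 62.5 mm and 10.7 degrees, less where a joint would pass 70% of its speed; a pose out of reach is approached as far as the arm can. A call with a gripper value outside its range is refused whole. The fingers move at their own pace and stop on an object; FORCE is the grip in N (left out, the last holds). Time passes only in rows, so rows that do not move let the fingers close. It gives the time, the measured TCP pose, the force and the opening at its end, in the units of the state.
- r.read_state(): the state, without advancing time (a new reading comes with each control period).
- r.snapshot(name): name is "scene" or "top"; returns the picture (420x560x3 uint8, red, green, blue); there is no depth.
- r.camera_model(name): a dict with "camera_matrix" (3x3 intrinsics, pixels), "k1" (the pictures are not rectified: a ray, as slopes to the right and down, at radius r is drawn at 1 + k1 r^2 times it, then the intrinsics apply), "R" (3x3) and "t" (3): a world point X has camera coordinates R X + t. Camera axes: x right, y down, z forward; pixel columns grow to the right and rows downward; lengths in m; the calibration is good to about 2 mm. A picture is of the moment at which its call begins. camera_model takes no time and is no camera call.
- r.close_job(): hands the job in, once; it reports no verdict.
Trained networks look in the newest picture that a camera, given by its name, has taken for a name from the list of things; names that differ only in an ending like _2 or _b are one class to them, and where a whole thing is asked for, a point or a joint stands for the part that bears it (a point fixed in the world has none). Each returns a list of dicts, best first, with "score" (0 to 1); they miss things now and then, are a little off and sometimes report something else, mostly with a low value. They report only what shows in the picture. A call takes as long as a camera call. They do not tell look-alikes from the thing itself.
- r.recognise(target, camera): "centre" ([column, row] in pixels, amid what is visible of it).
- r.masks_of(target, camera): "mask" (420x560 bool, what is visible of it) and "centre" ([column, row] in pixels, amid what is visible of it).
The state is a dict: "clock": time; "joints": joint angles; "qvel": joint speeds; "joint_torque": joint torques, N m; "tool_pos": TCP position; "tcp_rot": TCP orientation; "ft_force": force on the tool from outside, world axes, zero at the start; "torque": the same for the moment, N m; "width": finger opening in m.
Only numpy, scipy, OpenCV 4.12 (cv2) and the standard library are available. Lean on these libraries where they do the work, as an engineer would, in place of code of your own. Each camera call takes 0.05 s, during which the arm holds its last target.

## Task

Load the mortar prisms lying on the worktop (two or three, shortest first) onto the turntable of the length comparator. Bring each one up on end by way of the cradle: lay it on the sloping cradle against the stop and let go, take it afresh by its upper end and stand it upright in the empty pocket at the brass pointer, let go, then turn the disc by its posts one click (a quarter turn) anticlockwise seen from above before you fetch the next. Turn one click after the last prism too, leave every prism standing in its pocket, and do not knock over the little glass bottle.

Things in the scene. Friction and masses are not known exactly. Their poses are not given: they have to be found in the camera images.
- prism_short: Short mortar prism: grey square bar 75 x 30 x 30 mm, about 150 g, with a flush brass disc in each end; starts lying on the worktop. Origin at its centre, x along its length (both ends alike). May be absent.
- prism_medium: Medium mortar prism: grey square bar 95 x 30 x 30 mm, about 190 g, with a flush brass disc in each end; starts lying on the worktop. Origin at its centre, x along its length (both ends alike). May be absent.
- prism_long: Long mortar prism: grey square bar 115 x 30 x 30 mm, about 230 g, with a flush brass disc in each end; starts lying on the worktop. Origin at its centre, x along its length (both ends alike). Always there.
- cradle_rail: Seat of the regrasping cradle: rail 24 mm wide (narrower than a prism), 66 mm long, at 45 degrees, upper end towards the robot; a stop plate (54 wide, 24 high) closes its foot. A prism laid on it, end against the stop, stays put. Origin where rail surface meets stop, 30 mm above the worktop; x down the slope, y level across, z square out. A resting prism's centre: x = -half its length, y = 0, z = +15 mm.
- turntable_base: Round grey base (270 mm) of the hand-indexed turntable, fixed. Origin on its axis at worktop height, z up. A brass pointer on its rim at -x (roughly towards the robot) marks the loading station; at +x a column 154 mm from the axis carries a dial gauge (256 mm high) over the far station, gauge foot 168 mm above the worktop.
- turntable (a joint): angle of the disc, rad; 0 at the start, grows anticlockwise seen from above. The disc (256 mm, top 36 mm above the worktop) clicks into a detent every 1.571 rad, pulling itself there from within about 40 degrees; passing takes about 0.25 N m. Four pockets 65 mm from the axis, one at the pointer at each detent: floor 40 mm square, sides radial and tangential, rim 8 mm high.
- cradle: Fixed foot plate (130 x 66 x 10 mm) of the regrasping cradle; origin under its centre, z up, -x (the high end of the rail) roughly towards the robot. Low cheeks (39 mm apart, 12 mm high) guide only the lowest 22 mm of the rail; beyond them nothing stands beside it, so fingers can pass on both sides of a prism and of the rail.
- load_mark (a point): floor centre (36 mm above the worktop) of the pocket position at the brass pointer, the loading station; fixed to the base
- next_mark (a point): floor centre of the next station anticlockwise seen from above, 90 degrees on from the loading station; fixed to the base
- post_1 (a point): Upright steel post of the turntable, one of four: 14 mm diameter, black cap, 70 mm tall, 115 mm from the axis, halfway between pockets, to grip or push when turning the disc. This point: on its axis, 66 mm above the disc top; it turns with the disc. At the start post_1 stands one eighth turn anticlockwise, seen from above, from the loading pointer.
- post_2 (a point): the same point of the next post anticlockwise from post_1
- post_3 (a point): the same point of the next post anticlockwise from post_2
- post_4 (a point): the same point of the next post anticlockwise from post_3
- weighing_bottle: bystander: small stoppered glass bottle, 43 mm diameter, 64 mm tall; origin under its centre, z up
- mortar_cube: bystander: 40 mm mortar cube, not wanted; origin under its centre
Not all that is in view belongs to the job. Leave any blue look-alike of the prism_short alone.

How it is judged:
By the outcome, as a careful person would: the job done as asked, in the order asked, and still so for the second after the job is handed in, with the robot touching nothing.
Of prism_short, prism_medium only 1 to 2 are there at a start; the rules pass over those that are not, and their reading is None.
At some moment in a run one of prism_long may be knocked a few centimetres aside while the robot is not near it.
It also fails if it takes over 210 s, if anything falls off the work surface, if the arm or the gripper's body presses on something with over 40 N, if the wrist force passes 120 N, or if a joint passes its speed limit or range.

## Working session

There is one attempt and no reset: what is moved stays moved. The work goes in short steps, Python scripts to look and compute and a shell command to move; the robot and the scene stay as the last step left them, time stands still between calls to the robot, and variables do not carry over. Pictures are saved under pics/ and viewed, and the job is handed in when it is done.

```bash
ls -la; mkdir -p pics
cat > h.py <<'E'
import numpy as np, cv2
from plant import r
def snap(n,f):
    im=r.snapshot(n); cv2.imwrite('pics/'+f,cv2.cvtColor(im,cv2.COLOR_RGB2BGR)); return im
def ray(cam,px):
    m=r.camera_model(cam);K=np.array(m['camera_matrix']);R=np.array(m['R']);t=np.array(m['t'])
    d=np.linalg.solve(K,[px[0],px[1],1.]);d=d[:2]/d[2];u=d.copy()
    for _ in range(30): u=d/(1+m['k1']*(u@u))
    return -R.T@t, R.T@np.array([u[0],u[1],1.])
def atz(cam,px,z):
    o,d=ray(cam,px); return o+d*(z-o[2])/d[2]
def proj(cam,X):
    m=r.camera_model(cam);K=np.array(m['camera_matrix']);R=np.array(m['R']);t=np.array(m['t'])
    c=R@np.array(X,float)+t;u=c[:2]/c[2];u=u*(1+m['k1']*(u@u));p=K@[u[0],u[1],1];return p[:2]
E
python3 - <<'E'
from h import *
snap('scene','s0.png');snap('top','t0.png')
print(r.read_state(),r.tcp_to_grasp)
for c in('scene','top'):
    m=r.camera_model(c);print(c,m)
    for n in('prism_short','prism_medium','prism_long','cradle','cradle_rail','turntable_base','turntable','post_1','weighing_bottle','mortar_cube'):
        print(n,[(np.round(d['centre']).tolist(),round(d['score'],2)) for d in r.recognise(n,c)])
E
```

```text
total 12
drwxr-xr-x  3 agent agent 4096 Dec  7 04:31 .
drwxr-xr-x 23 root  root  4096 Dec  7 04:31 ..
drwxr-xr-x  2 agent agent 4096 Dec  7 04:31 pics
{'clock': 0.1, 'joints': array([-1.30451336e+00,  2.07352707e-01,  1.54287006e+00,  3.09744166e-05,
        1.39351940e+00, -1.50484172e-01]), 'qvel': array([ 0.00022627, -0.00217143, -0.0019698 ,  0.00145878,  0.00030886,
        0.00265557]), 'joint_torque': array([-4.42222363e-04, -3.84091973e+01, -2.92546731e+01, -2.01863772e-04,
        4.88138641e-03, -1.12057955e-05]), 'tool_pos': array([ 0.23256956, -0.52503897,  0.2101038 ]), 'tcp_rot': array([ 9.78366601e-01,  2.06875903e-01, -4.69772197e-05, -1.07384145e-03]), 'ft_force': array([0.48863874, 1.17586848, 0.31869129]), 'torque': array([-0.03099907, -0.02807901, -0.01623076]), 'width': 0.08527329774711026} -0.0187
scene {'camera_matrix': array([[471.0574752 ,   0.        , 281.36372879],
       [  0.        , 471.0574752 , 211.10957442],
       [  0.        ,   0.        ,   1.        ]]), 'k1': 0.016392302842265935, 'R': array([[ 0.62441609, -0.78106018, -0.00703819],
       [-
[... 890 characters left out ...]
[-0.01294911, -0.99963426, -0.02374183],
       [-0.98316917,  0.01705603, -0.18189964],
       [ 0.18223805,  0.02098679, -0.98303044]]), 't': array([-0.00207749,  0.54846002,  1.0288872 ])}
prism_short [([420.0, 208.0], 0.76), ([441.0, 255.0], 0.74), ([414.0, 288.0], 0.7), ([399.0, 240.0], 0.61), ([356.0, 233.0], 0.55), ([260.0, 212.0], 0.54)]
prism_medium []
prism_long [([312.0, 230.0], 0.85)]
cradle [([257.0, 226.0], 0.86)]
cradle_rail [([258.0, 213.0], 0.69)]
turntable_base [([173.0, 191.0], 0.7)]
turntable [([179.0, 197.0], 0.67)]
post_1 [([181.0, 197.0], 0.87)]
weighing_bottle [([267.0, 160.0], 0.81), ([178.0, 197.0], 0.68)]
mortar_cube [([326.0, 169.0], 0.68), ([179.0, 198.0], 0.16)]
```

View pics/s0.png

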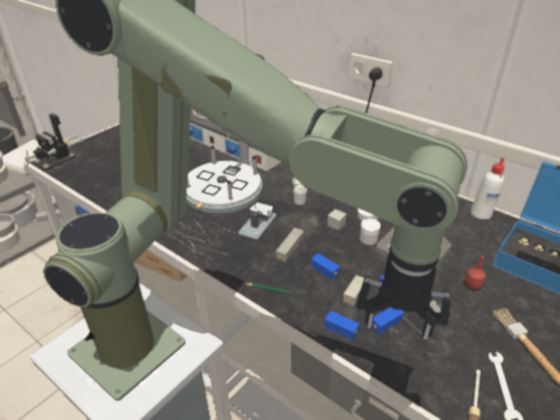

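View pics/t0.png

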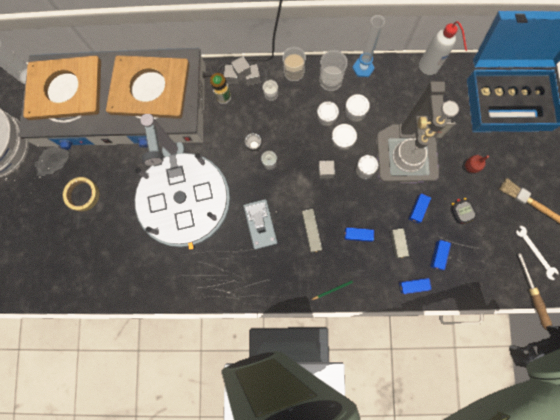

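Run:
```python
import cv2,numpy as np
t=cv2.imread('pics/t0.png')
cv2.imwrite('pics/t0a.png',cv2.resize(t[180:300,240:440],None,fx=4,fy=4,interpolation=cv2.INTER_CUBIC))
cv2.imwrite('pics/t0b.png',cv2.resize(t[105:265,120:300],None,fx=3.7,fy=3.7,interpolation=cv2.INTER_CUBIC))
from h import *
for n,px in(('short',(400,242)),('long',(312,230))):
    best=None
    g=cv2.cvtColor(t,cv2.COLOR_BGR2HSV); x,y=px
    m=((t.min(2)>110)).astype(np.uint8)
    k,l,s,c=cv2.connectedComponentsWithStats(m); i=l[y,x]; cnt=cv2.findContours((l==i).astype(np.uint8),0,2)[0][0]
    rc=cv2.minAreaRect(cnt.astype(np.float32)); b=cv2.boxPoints(rc)
    P=np.array([atz('top',p,0.03)[:2] for p in b]);print(n,s[i],P.round(3).tolist(),'c',P.mean(0).round(4),[np.linalg.norm(P[j]-P[j-1]).round(4) for j in range(4)])
    for j in range(2):
        e=P[j]-P[j-1];print(np.degrees(np.arctan2(e[1],e[0])))
```

```text
short [393 229  16  28 326] [[0.499, -0.299], [0.505, -0.331], [0.43, -0.341], [0.424, -0.309]] c [ 0.4647 -0.3201] [np.float64(0.0753), np.float64(0.0323), np.float64(0.0754), np.float64(0.0319)]
7.896570801077985
-79.70046843086669
long [302 209  20  43 470] [[0.557, -0.055], [0.563, -0.085], [0.451, -0.107], [0.445, -0.077]] c [ 0.5038 -0.0807] [np.float64(0.1143), np.float64(0.031), np.float64(0.1144), np.float64(0.0304)]
11.162706013877226
-78.25593946783394
```

View pics/t0a.png

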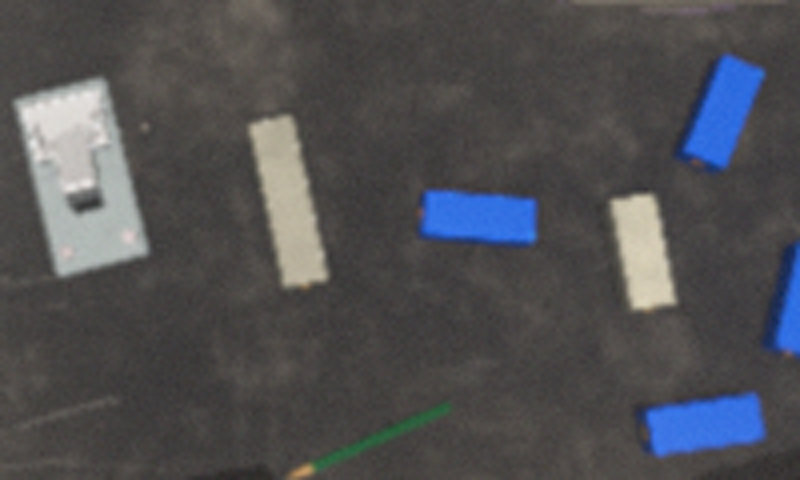

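View pics/t0b.png

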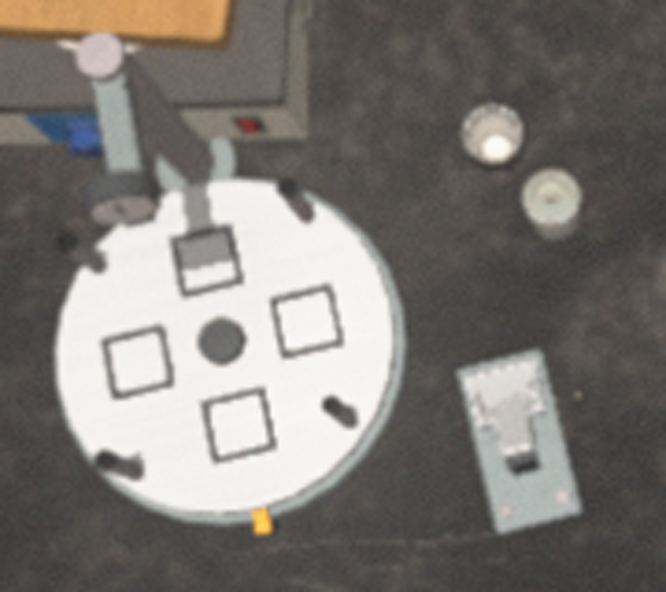

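Run:
```python
from h import *
f=lambda x,y:(120+(x+.5)/3.7-.5,105+(y+.5)/3.7-.5)
g=lambda x,y:(240+(x+.5)/4-.5,180+(y+.5)/4-.5)
q={k:atz('top',f(*v),.044) for k,v in dict(load=(239,425),nxt=(307,321),left=(138,362)).items()}
for k,v in q.items():print(k,v.round(4))
print('pointer',atz('top',f(262,520),.03).round(4))
C=(q['nxt']+q['left'])/2;print('axis from pockets',C.round(4), 'r',np.linalg.norm(q['load']-C),np.linalg.norm(q['nxt']-q['left'])/2)
d=C-q['load'];print('ang',np.degrees(np.arctan2(d[1],d[0])));d=q['left']-q['nxt'];print('ang',np.degrees(np.arctan2(d[1],d[0]))-90)
d=C-atz('top',f(262,520),.03);print('ang ptr',np.degrees(np.arctan2(d[1],d[0])))
# disc white contour
t=cv2.imread('pics/t0.png').astype(int)
m=(t.min(2)>190).astype(np.uint8);k,l,s,c=cv2.connectedComponentsWithStats(m);i=l[215,165];
cnt=cv2.findContours((l==i).astype(np.uint8),0,2)[0]; h=cv2.convexHull(max(cnt,key=len))[:,0]
P=np.array([atz('top',p,.036)[:2] for p in h])
A=np.c_[2*P,np.ones(len(P))];x=np.linalg.lstsq(A,(P**2).sum(1),rcond=None)[0];print('disc fit',x[:2],np.sqrt(x[2]+x[:2]@x[:2]))
for cc in [[(15,100),(105,78),(148,255),(60,277)]]:
    Q=np.array([atz('top',g(*p),.010)[:2] for p in cc]);print(Q.round(4).tolist(),'cradle c',Q.mean(0).round(4),[np.linalg.norm(Q[j]-Q[j-1]).round(4) for j in range(4)])
    a=(Q[0]+Q[1]-Q[2]-Q[3])/2;print('ang',np.degrees(np.arctan2(a[1],a[0])))
for p in((340,410),(120,465)): pass
print('bottles',atz('top',f(552,195),.064).round(3),atz('top',f(492,130),.05).round(3))
for n in('post_1','cradle','turntable'):
  for d in r.masks_of(n,'top')[:3]:print(n,d['score'],d['centre'],d['mask'].sum())
s=cv2.imread('pics/s0.png')
cv2.imwrite('pics/s0a.png',cv2.resize(s[140:280,170:390],None,fx=3.5,fy=3.5,interpolation=cv2.INTER_CUBIC))
```

```text
load [0.5352 0.2653 0.044 ]
nxt [0.6129 0.2167 0.044 ]
left [0.5841 0.3431 0.044 ]
pointer [0.4663 0.2497 0.03  ]
axis from pockets [0.5985 0.2799 0.044 ] r 0.06495481630079626 0.06483756947395122
ang 13.012990735951615
ang 12.85231445620245
ang ptr 12.849054555349735
disc fit [0.59904736 0.28122294] 0.1273545348690516
[[0.5807, 0.108], [0.5954, 0.0445], [0.47, 0.0154], [0.4557, 0.0762]] cradle c [0.5255 0.061 ] [np.float64(0.129), np.float64(0.0651), np.float64(0.1288), np.float64(0.0625)]
ang 13.684733498498046
bottles [0.7   0.032 0.064] [0.757 0.078 0.05 ]
post_1 0.57 [181.2, 200.4] 6454
cradle 0.62 [258.0, 224.6] 1121
cradle 0.2 [176.8, 192.1] 8302
turntable 0.91 [182.2, 196.6] 6420
turntable 0.15 [258.6, 225.2] 1102
```

View pics/s0a.png

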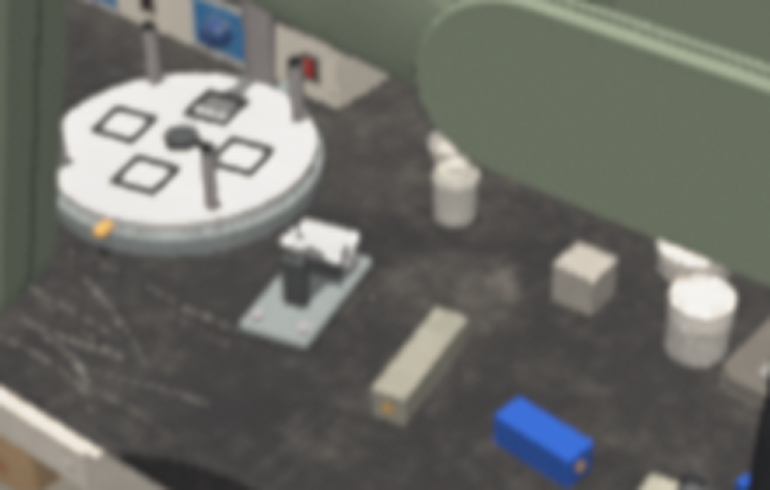

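Run:
```python
from h import *
g=lambda x,y:(240+(x+.5)/4-.5,180+(y+.5)/4-.5)
yaw=np.radians(13.4);c=np.array([.5255,.061]);u=np.array([np.cos(yaw),np.sin(yaw)]);v=np.array([-u[1],u[0]])
for n,p,z in(('railtop',(82,187),.0767),('railtopL',(67,190),.0767),('railtopR',(98,183),.0767),('railmask',((258-240+.5)*4,(213-180+.5)*4),.053)):
    P=atz('top',g(*p),z)[:2]-c;print(n,P@u,P@v)
t=cv2.imread('pics/t0.png')
cv2.imwrite('pics/t0c.png',cv2.resize(t[195:255,235:285],None,fx=10,fy=10,interpolation=cv2.INTER_CUBIC))
# hypothesised overlay for x0
im=cv2.resize(t[195:255,235:285],None,fx=10,fy=10,interpolation=cv2.INTER_CUBIC)
def dr(im,cam,off,s,pts,col):
    q=np.array([((proj(cam,p)-off+.5)*s-.5) for p in pts]).round().astype(int);cv2.polylines(im,[q],True,col,1)
def W(a,b,z):return [*(c+a*u+b*v),z]
sc=cv2.imread('pics/s0.png');s2=cv2.resize(sc[190:250,230:290],None,fx=10,fy=10,interpolation=cv2.INTER_CUBIC)
x0=.030
h=.066/np.sqrt(2);k=.024/np.sqrt(2)
for I,cam,off in((im,'top',np.array([235,195])),(s2,'scene',np.array([230,190]))):
    dr(I,cam,off,10,[W(-.065,-.033,.01),W(.065,-.033,.01),W(.065,.033,.01),W(-.065,.033,.01)],(0,255,0))
    dr(I,cam,off,10,[W(x0,-.012,.03),W(x0,.012,.03),W(x0-h,.012,.03+h),W(x0-h,-.012,.03+h)],(0,0,255))
    dr(I,cam,off,10,[W(x0,-.027,.03),W(x0,.027,.03),W(x0+k,.027,.03+k),W(x0+k,-.027,.03+k)],(255,0,0))
cv2.imwrite('pics/o1.png',np.hstack([im[:600],s2[:600,:300*1]]) if 0 else im);cv2.imwrite('pics/o2.png',s2)
```

```text
railtop -0.018334622546300406 -0.0016247930981255077
railtopL -0.01782965122427019 0.008352874652891728
railtopR -0.01835978306157716 -0.012392498205358995
railmask 0.02198033027893898 -0.0036711395688183756
```

View pics/o1.png

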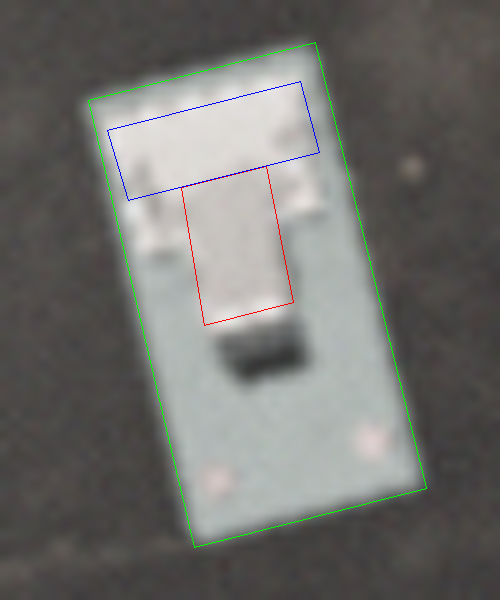

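View pics/o2.png

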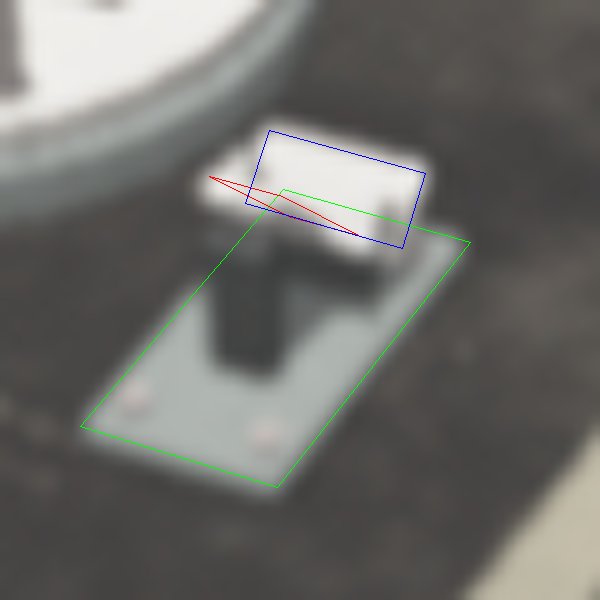

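```bash
cat >> h.py <<'E'
def psi(q):
    from scipy.spatial.transform import Rotation as Ro
    M=Ro.from_quat(q).as_matrix();return np.degrees(np.arctan2(M[1,0],M[0,0])),np.degrees(np.arccos(-M[2,2]))
def to(x,y,z,ps,show=True):
    s=r.read_state();p,tilt=psi(s['tcp_rot']);d=np.array([x,y,z])-s['tool_pos']
    a=np.radians(p);tx=d[0]*np.cos(a)+d[1]*np.sin(a);ty=d[0]*np.sin(a)-d[1]*np.cos(a)
    tw=-((ps-p+180)%360-180)
    # tw: choose so j6 stays in range
    print('clock %.2f pos %s psi %.1f tilt %.2f w %.4f F %s j6 %.2f'%(s['clock'],s['tool_pos'].round(4),p,tilt,s['width'],s['ft_force'].round(1),s['joints'][5]))
    print('TOOL delta (cur. axes) tx %.4f ty %.4f tz %.4f twist %.1f | after-twist axes:'%(tx,ty,-d[2],tw),end=' ')
    b=np.radians(ps);print('tx %.4f ty %.4f'%(d[0]*np.cos(b)+d[1]*np.sin(b),d[0]*np.sin(b)-d[1]*np.cos(b)))
E
python3 - <<'E'
from h import *
to(.4524,-.3222,.12,189.5)
E
```

```text
clock 1.25 pos [ 0.2328 -0.5258  0.2112] psi 23.9 tilt 0.00 w 0.0856 F [0.7 0.1 0.8] j6 -0.15
TOOL delta (cur. axes) tx 0.2832 ty -0.0972 tz 0.0912 twist -165.6 | after-twist axes: tx -0.2502 ty 0.1645
```

```bash
python3 -m handwheel '[0.047,-0.0162,0,0,1, 0.047,-0.0162,0,0,1, 0.047,-0.0162,0,0,1, 0.047,-0.0162,0,0,1, 0.047,-0.0162,0,0,1, 0.047,-0.0162,0,0,1, 0,0,0,-10.5,1, 0,0,0,-10.5,1, 0,0,0,-10.5,1, 0,0,0,-10.5,1, 0,0,0,-10.5,1, 0,0,0,-10.5,1]' 20
python3 -m handwheel '[0,0,0,-10.5,1, 0,0,0,-10.5,1, 0,0,0,-10.5,1, 0,0,0,-10.5,1, 0,0,0,-10.5,1, 0,0,0,-10.5,1, 0,0,0,-10.5,1, 0,0,0,-10.5,1, 0,0,0,-10.5,1, 0,0,0,-10.5,1, 0,0,0,0,1]'
python3 - <<'E'
from h import *
to(.4524,-.3222,.12,189.5)
snap('top','t1.png')
t=cv2.imread('pics/t1.png')
cv2.imwrite('pics/t1a.png',cv2.resize(t[160:320,300:500],None,fx=3.5,fy=3.5))
E
```

```text
clock: 2.75
tool_pos: [0.4593, -0.317, 0.2118]
tcp_rot: [0.72, 0.694, -0.0, 0.002]
ft_force: [0.3, 0.4, 0.2]
width: 0.0854
clock: 4.12
tool_pos: [0.4594, -0.317, 0.212]
tcp_rot: [-0.133, 0.991, -0.002, 0.001]
ft_force: [-0.3, -0.3, 0.5]
width: 0.0857
clock 4.12 pos [ 0.4594 -0.317   0.212 ] psi -164.7 tilt 0.24 w 0.0857 F [-0.3 -0.3  0.5] j6 -2.60
TOOL delta (cur. axes) tx 0.0081 ty -0.0032 tz 0.0920 twist 5.8 | after-twist axes: tx 0.0077 ty -0.0040
```

View pics/t1a.png

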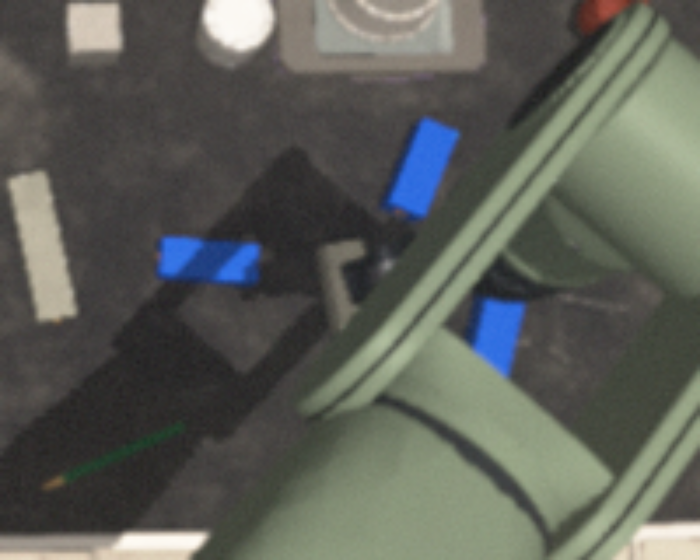

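```bash
python3 -m handwheel '[0.008,-0.0032,0,5.8,1, 0,0,0.046,0,1, 0,0,0.046,0,1, 0,0,0.046,0,1, 0,0,0.040,0,1, 0,0,0,0,1]'
python3 - <<'E'
from h import *
to(.4524,-.3222,.004,189.5)
E
```

```text
clock: 4.92
tool_pos: [0.4552, -0.3253, 0.0322]
tcp_rot: [-0.072, 0.997, -0.004, 0.004]
ft_force: [0.3, 0.3, -0.2]
width: 0.0856
clock 4.92 pos [ 0.4552 -0.3253  0.0322] psi -171.8 tilt 0.63 w 0.0856 F [ 0.3  0.3 -0.2] j6 -2.49
TOOL delta (cur. axes) tx 0.0024 ty 0.0035 tz 0.0282 twist -1.3 | after-twist axes: tx 0.0023 ty 0.0036
```

```bash
python3 -m handwheel '[0.0023,0.0036,0.014,-1.3,1, 0,0,0.014,0,1, 0,0,0,0,1, 0,0,0,0,0, 0,0,0,0,0, 0,0,0,0,0, 0,0,0,0,0, 0,0,0,0,0]' 40
python3 - <<'E'
from h import *
to(.4524,-.3222,.004,189.5)
E
```

```text
clock: 5.92
tool_pos: [0.4565, -0.3216, 0.015]
tcp_rot: [-0.083, 0.997, -0.004, 0.006]
ft_force: [-5.8, 1.8, 11.0]
width: 0.0013
clock 5.92 pos [ 0.4565 -0.3216  0.015 ] psi -170.5 tilt 0.78 w 0.0013 F [-5.8  1.8 11. ] j6 -2.51
TOOL delta (cur. axes) tx 0.0041 ty 0.0001 tz 0.0110 twist -0.0 | after-twist axes: tx 0.0041 ty 0.0001
```

Run:
```python
from h import *
snap('top','t2.png');snap('scene','s2.png')
t=cv2.imread('pics/t2.png');s=cv2.imread('pics/s2.png')
cv2.imwrite('pics/t2a.png',np.hstack([cv2.resize(t[180:300,330:470],None,fx=2.8,fy=2.8),cv2.resize(s[240:360,300:440],None,fx=2.8,fy=2.8)]))
```

```text
(no output)
```

View pics/t2a.png

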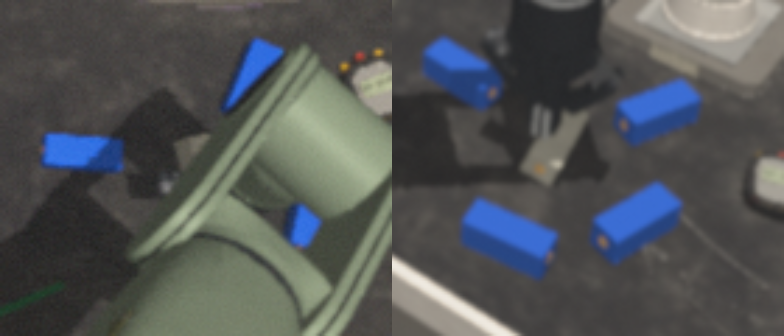

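```bash
python3 -m handwheel '[0,0,-0.03,0,0, 0,0,-0.05,0,0, 0,0,-0.06,0,1, 0,0,0,0,1]' 40
python3 - <<'E'
from h import *
to(.4524,-.3222,.004,189.5)
snap('top','t3.png');snap('scene','s3.png')
t=cv2.imread('pics/t3.png');s=cv2.imread('pics/s3.png')
cv2.imwrite('pics/t3a.png',np.hstack([cv2.resize(t[180:300,330:470],None,fx=2.8,fy=2.8),cv2.resize(s[240:360,300:440],None,fx=2.8,fy=2.8)]))
E
```

```text
clock: 6.52
tool_pos: [0.4553, -0.3203, 0.1612]
tcp_rot: [-0.083, 0.997, -0.004, 0.007]
ft_force: [-0.2, -0.6, -0.2]
width: 0.0356
clock 6.53 pos [ 0.4553 -0.3203  0.1612] psi -170.5 tilt 0.89 w 0.0356 F [-0.2 -0.6 -0.2] j6 -2.51
TOOL delta (cur. axes) tx 0.0031 ty -0.0014 tz 0.1572 twist -0.0 | after-twist axes: tx 0.0031 ty -0.0014
```

View pics/t3a.png

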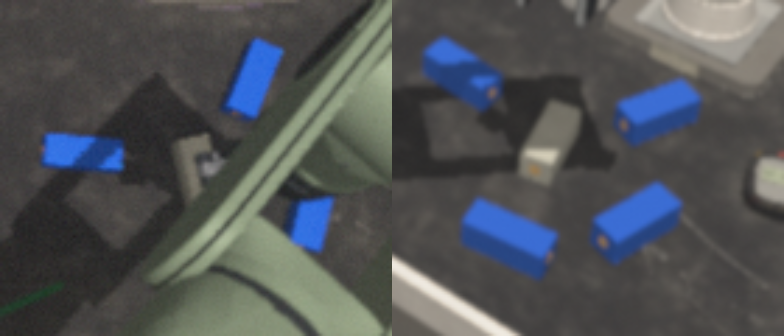

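```bash
cat >> h.py <<'E'
def lying(cam,centre_guess,L,ang,dilate=0,mask=None,free=True):
    """fit lying prism (x,y,yaw) by silhouette IoU against mask"""
    from scipy.optimize import minimize
    H,Wd=mask.shape
    def sil(p):
        x,y,a=p;c,s=np.cos(a),np.sin(a);pts=[]
        for i in(-L/2,L/2):
            for j in(-.015,.015):
                for z in(0,.03):pts.append(proj(cam,[x+c*i-s*j,y+s*i+c*j,z]))
        h=cv2.convexHull(np.array(pts,np.float32))
        m=np.zeros((H*4,Wd*4),np.uint8);cv2.fillConvexPoly(m,((h+.5)*4-.5).round().astype(np.int32),1)
        return m
    M=cv2.resize(mask.astype(np.uint8),None,fx=4,fy=4,interpolation=cv2.INTER_NEAREST)
    def cost(p):
        m=sil(p);return -(m&M).sum()/(m|M).sum()
    b=minimize(cost,[*centre_guess,ang],method='Nelder-Mead',options=dict(initial_simplex=np.array([[*centre_guess,ang]]*4)+np.vstack([np.zeros(3),np.diag([.006,.006,.1])]),xatol=1e-4,fatol=1e-4))
    return b.x,-b.fun
E
python3 - <<'E'
from h import *
s=r.snapshot('scene')
for n in('prism_short',):
  for d in r.masks_of(n,'scene'):
    m=d['mask'];col=s[m].mean(0);print(d['centre'],d['score'],m.sum(),col.round())
    if abs(col[2]-col[0])<40 and m.sum()>150:
        g=atz('scene',d['centre'],.02);print(g); x,f=lying('scene',g[:2],.075,.17,mask=m);print(x[:2].round(4),np.degrees(x[2]),f)
E
```

```text
[356.7, 292.3] 0.97 381 [127. 123. 110.]
[ 0.45704856 -0.33005053  0.02      ]
[ 0.473  -0.3701] 17.379719785634983 -0.0
[387.4, 320.4] 0.88 520 [ 55.  92. 172.]
[393.7, 281.2] 0.79 484 [ 54.  88. 163.]
[328.0, 266.2] 0.62 398 [ 48.  78. 143.]h.py:40: RuntimeWarning: overflow encountered in scalar negative
  m=sil(p);return -(m&M).sum()/(m|M).sum()
```

```bash
sed -i 's/return -(m&M).sum()\/(m|M).sum()/return -float((m\&M).sum())\/float((m|M).sum())/' h.py
python3 - <<'E'
from h import *
for n in('prism_short',):
    d=r.masks_of(n,'scene')[0];m=d['mask'];print(d['centre'])
    g=atz('scene',d['centre'],.02); x,f=lying('scene',g[:2],.075,.17,mask=m);print(x[:2].round(4),np.degrees(x[2]),f)
to(.4524,-.3222,.004,189.5)
E
```

```text
[356.7, 292.3]
[ 0.4654 -0.3237] 10.657541874410722 0.8900600204948032
clock 6.78 pos [ 0.4505 -0.3158  0.1523] psi -170.5 tilt 0.35 w 0.0721 F [ 0.   1.  -1.3] j6 -2.51
TOOL delta (cur. axes) tx -0.0008 ty -0.0066 tz 0.1483 twist -0.0 | after-twist axes: tx -0.0008 ty -0.0066
```

```bash
python3 -m handwheel '[-0.001,-0.009,0.040,-0.5,1, 0,0,0.040,0,1, 0,0,0.03,0,1, 0,0,0,0,1, 0,0,0,0,1]'
python3 - <<'E'
from h import *
to(.4527,-.3248,.001,190)
E
```

```text
clock: 7.4
tool_pos: [0.4499, -0.321, 0.0333]
tcp_rot: [-0.087, 0.996, 0.007, -0.003]
ft_force: [1.0, -0.5, 0.0]
width: 0.0853
clock 7.40 pos [ 0.4499 -0.321   0.0333] psi -170.0 tilt 0.87 w 0.0853 F [ 1.  -0.5  0. ] j6 -2.53
TOOL delta (cur. axes) tx -0.0021 ty -0.0042 tz 0.0323 twist -0.0 | after-twist axes: tx -0.0021 ty -0.0042
```

```bash
python3 -m handwheel '[-0.0021,-0.0042,0.012,0,1, 0,0,0.012,0,1, 0,0,0.006,0,1, 0,0,0.001,0,1, 0,0,0,0,1]'
python3 - <<'E'
from h import *
to(.4527,-.3248,.001,190)
E
```

```text
clock: 8.02
tool_pos: [0.4547, -0.3265, 0.0031]
tcp_rot: [-0.087, 0.996, 0.005, -0.001]
ft_force: [-0.4, 0.6, -0.3]
width: 0.0852
clock 8.03 pos [ 0.4547 -0.3265  0.0031] psi -170.0 tilt 0.58 w 0.0852 F [-0.4  0.6 -0.3] j6 -2.53
TOOL delta (cur. axes) tx 0.0016 ty 0.0020 tz 0.0021 twist -0.0 | after-twist axes: tx 0.0016 ty 0.0020
```

```bash
python3 -m handwheel '[0.0016,0.002,0.002,0,1, 0,0,0,0,0, 0,0,0,0,0, 0,0,0,0,0, 0,0,0,0,0, 0,0,0,0,0]' 40
python3 - <<'E'
from h import *
to(.4527,-.3248,.001,190)
E
```

```text
clock: 8.78
tool_pos: [0.4533, -0.3254, 0.0022]
tcp_rot: [-0.087, 0.996, 0.004, -0.0]
ft_force: [0.6, 0.3, 0.5]
width: 0.0286
clock 8.78 pos [ 0.4533 -0.3254  0.0022] psi -170.0 tilt 0.45 w 0.0286 F [0.6 0.3 0.5] j6 -2.53
TOOL delta (cur. axes) tx 0.0005 ty 0.0007 tz 0.0012 twist 0.0 | after-twist axes: tx 0.0005 ty 0.0007
```

```bash
python3 -m handwheel '[0,0,-0.02,0,0, 0,0,-0.05,0,0, 0,0,-0.05,0,0, 0,0,-0.04,0,0, 0,0,0,0,0, 0,0,0,0,0]' 40
python3 - <<'E'
from h import *
# pre-cradle waypoint
to(.525,.061,.16,193.4)
snap('scene','s4.png')
s=cv2.imread('pics/s4.png')
cv2.imwrite('pics/s4a.png',cv2.resize(s[200:360,280:460],None,fx=4,fy=3.7))
E
```

```text
clock: 9.52
tool_pos: [0.4504, -0.3237, 0.1614]
tcp_rot: [-0.087, 0.996, 0.008, -0.004]
ft_force: [-0.7, -0.1, -1.7]
width: 0.0287
clock 9.53 pos [ 0.4504 -0.3237  0.1614] psi -170.0 tilt 1.05 w 0.0287 F [-0.7 -0.1 -1.7] j6 -2.53
TOOL delta (cur. axes) tx -0.1402 ty 0.3659 tz 0.0014 twist -3.4 | after-twist axes: tx -0.1617 ty 0.3569
```

View pics/s4a.png

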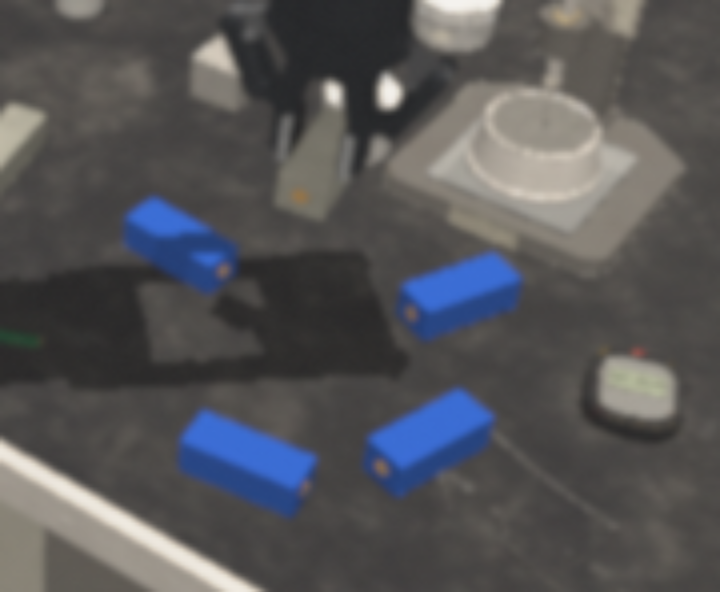

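```bash
python3 -m handwheel '[-0.0175,0.0457,0,-0.4,0, -0.0175,0.0457,0,-0.4,0, -0.0175,0.0457,0,-0.4,0, -0.0175,0.0457,0,-0.4,0, -0.0175,0.0457,0,-0.4,0, -0.0175,0.0457,0,-0.4,0, -0.0175,0.0457,0,-0.4,0, -0.0175,0.0457,0,-0.4,0, 0,0,0,0,0, 0,0,0,0,0]' 40
python3 - <<'E'
from h import *
to(.5229,.0604,.13,193.4)
E
```

```text
clock: 10.82
tool_pos: [0.5051, 0.0765, 0.1471]
tcp_rot: [-0.114, 0.993, 0.016, -0.02]
ft_force: [0.1, -0.5, -1.1]
width: 0.0284
clock 10.82 pos [0.5051 0.0765 0.1471] psi -166.9 tilt 2.91 w 0.0284 F [ 0.1 -0.5 -1.1] j6 -1.84
TOOL delta (cur. axes) tx -0.0137 ty -0.0197 tz 0.0171 twist -0.3 | after-twist axes: tx -0.0136 ty -0.0198
```

```bash
python3 -m handwheel '[-0.0137,-0.0197,0.01,0,0, 0,0,0,0,0, 0,0,0,0,0]' 40
python3 - <<'E'
from h import *
to(.5229,.0604,.13,193.4)
from scipy.spatial.transform import Rotation as Ro
print(Ro.from_quat(r.read_state()['tcp_rot']).as_matrix().round(3))
snap('scene','s5.png');snap('top','t5.png')
s=cv2.imread('pics/s5.png');t=cv2.imread('pics/t5.png')
cv2.imwrite('pics/s5a.png',np.hstack([cv2.resize(s[150:270,200:320],None,fx=3.3,fy=3.3),cv2.resize(t[150:270,200:320],None,fx=3.3,fy=3.3)]))
to(.5229,.0604,.13,193.4)
E
```

```text
clock: 11.2
tool_pos: [0.5205, 0.0579, 0.1334]
tcp_rot: [-0.112, 0.993, 0.016, -0.023]
ft_force: [-0.5, -0.5, -1.0]
width: 0.0284
clock 11.20 pos [0.5205 0.0579 0.1334] psi -167.1 tilt 3.19 w 0.0284 F [-0.5 -0.5 -1. ] j6 -1.87
TOOL delta (cur. axes) tx -0.0029 ty 0.0019 tz 0.0034 twist -0.5 | after-twist axes: tx -0.0029 ty 0.0019
[[-0.974 -0.222 -0.049]
 [-0.223  0.974  0.027]
 [ 0.042  0.037 -0.998]]
clock 11.30 pos [0.5206 0.0582 0.1336] psi -167.0 tilt 3.15 w 0.0285 F [ 0.2  0.5 -1.4] j6 -1.87
TOOL delta (cur. axes) tx -0.0028 ty 0.0016 tz 0.0036 twist -0.4 | after-twist axes: tx -0.0028 ty 0.0016
```

View pics/s5a.png

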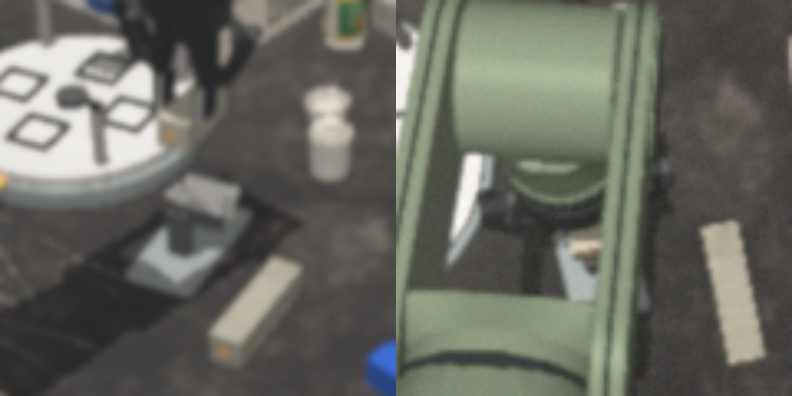

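```bash
cat >> h.py <<'E'
def to(x,y,z,ps):
    from scipy.spatial.transform import Rotation as Ro
    s=r.read_state();p,tilt=psi(s['tcp_rot']);M=Ro.from_quat(s['tcp_rot']).as_matrix();d=M.T@(np.array([x,y,z])-s['tool_pos'])
    tw=-((ps-p+180)%360-180)
    print('clock %.2f pos %s psi %.1f w %.4f F %s j6 %.2f  tiltx %.1f tilty %.1f'%(s['clock'],s['tool_pos'].round(4),p%360,s['width'],s['ft_force'].round(1),s['joints'][5],np.degrees(M[2,0]),np.degrees(M[2,1])))
    print('TOOL delta tx %.4f ty %.4f tz %.4f twist %.1f'%(*d,tw))
O=np.array([.5255,.061])+.030*np.array([np.cos(np.radians(13.4)),np.sin(np.radians(13.4))])
def rail(a,b=0):
    u=np.array([np.cos(np.radians(13.4)),np.sin(np.radians(13.4))]);return O+a*u+b*np.array([-u[1],u[0]])
E
python3 - <<'E'
from h import *
p=rail(-.0327);print(p)
to(*p,.085,193.4)
E
```

```text
[0.52287351 0.06037428]
clock 11.30 pos [0.5206 0.0582 0.1336] psi 193.0 w 0.0285 F [ 0.2  0.5 -1.4] j6 -1.87  tiltx 2.3 tilty 2.1
TOOL delta tx -0.0047 ty -0.0002 tz 0.0485 twist -0.4
```

```bash
python3 -m handwheel '[-0.0047,0,0.012,-0.4,0, 0,0,0.012,0,0, 0,0,0.012,0,0, 0,0,0.012,0,0, 0,0,0,0,0]' 20
python3 - <<'E'
from h import *
to(*rail(-.0327),.080,193.4)
snap('scene','s6.png')
s=cv2.imread('pics/s6.png')
cv2.imwrite('pics/s6a.png',cv2.resize(s[160:260,210:310],None,fx=6,fy=6))
to(*rail(-.0327),.080,193.4)
E
```

```text
clock: 11.92
tool_pos: [0.5216, 0.0613, 0.0816]
tcp_rot: [-0.116, 0.993, 0.016, -0.023]
ft_force: [0.1, 0.1, -1.3]
width: 0.0285
clock 11.93 pos [0.5216 0.0613 0.0816] psi 193.4 w 0.0285 F [ 0.1  0.1 -1.3] j6 -1.88  tiltx 2.4 tilty 2.2
TOOL delta tx -0.0011 ty -0.0013 tz 0.0015 twist 0.0
clock 11.97 pos [0.5222 0.0613 0.0823] psi 193.4 w 0.0285 F [-0.2  0.1 -1.8] j6 -1.88  tiltx 2.3 tilty 2.1
TOOL delta tx -0.0005 ty -0.0011 tz 0.0022 twist 0.0
```

View pics/s6a.png

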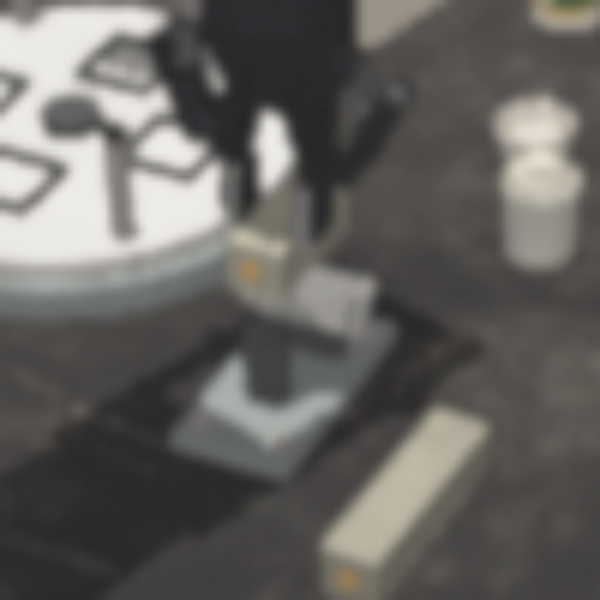

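Run:
```python
from h import *
off=np.array([210,160])
s=cv2.imread('pics/s6.png');im=cv2.resize(s[160:260,210:310],None,fx=6,fy=6,interpolation=cv2.INTER_CUBIC)
def D(pts,col):
    q=np.array([((proj('scene',p)-off+.5)*6-.5) for p in pts]).round().astype(int);cv2.polylines(im,[q],True,col,1)
e=-.0467;w=.012
for b,col in((0,(0,0,255)),(-.002,(0,255,0))):
    D([[*rail(e,b-w),.0767],[*rail(e,b+w),.0767],[*rail(e,b+w),.01],[*rail(e,b-w),.01]],col)
D([[*rail(-.0327-.0255,-.015),.0797],[*rail(-.0327-.0255,.015),.0797],[*rail(-.0327-.0255,.015),.1097],[*rail(-.0327-.0255,-.015),.1097]],(255,0,0))
cv2.imwrite('pics/o3.png',im)
```

```text
(no output)
```

View pics/o3.png

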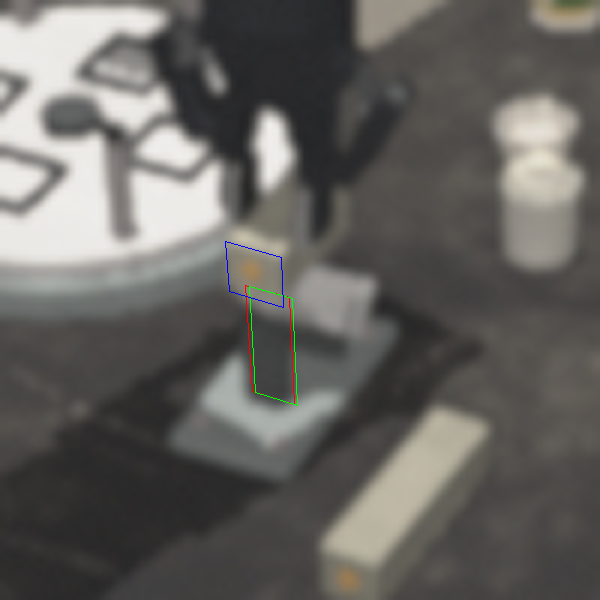

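```bash
python3 -m handwheel '[-0.0005,-0.001,0.004,0,0, -0.001,0,0.004,0,0, -0.001,0,0.004,0,0, -0.0015,0,0.003,0,0]' 20
python3 - <<'E'
from h import *
to(*rail(-.0262),.0644,193.4)
snap('scene','s7.png')
s=cv2.imread('pics/s7.png')
cv2.imwrite('pics/s7a.png',cv2.resize(s[160:260,210:310],None,fx=6,fy=6))
to(*rail(-.0262),.0644,193.4)
E
```

```text
clock: 12.48
tool_pos: [0.5288, 0.0617, 0.075]
tcp_rot: [-0.117, 0.993, 0.016, -0.02]
ft_force: [-4.4, -1.1, 11.5]
width: 0.0291
clock 12.47 pos [0.5288 0.0617 0.075 ] psi 193.4 w 0.0291 F [-4.4 -1.1 11.5] j6 -1.88  tiltx 2.1 tilty 2.1
TOOL delta tx -0.0008 ty -0.0003 tz 0.0105 twist 0.0
clock 12.53 pos [0.5293 0.0616 0.075 ] psi 193.4 w 0.0286 F [-3.9  0.6 10.6] j6 -1.88  tiltx 2.0 tilty 2.1
TOOL delta tx -0.0003 ty -0.0001 tz 0.0106 twist 0.0
```

View pics/s7a.png

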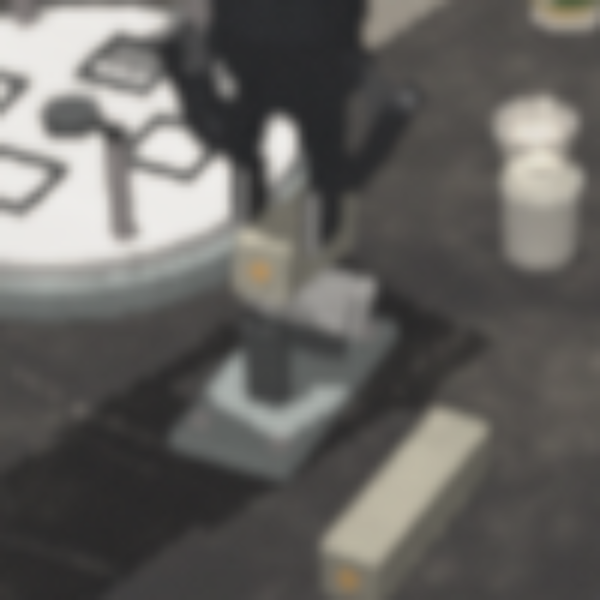

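```bash
python3 -m handwheel '[0,0,0.006,0,0, 0,0,0.006,0,0, 0,0,0.006,0,0, 0,0,0.006,0,0]' 20
python3 - <<'E'
from h import *
to(*rail(-.0262),.0644,193.4)
snap('scene','s8.png')
s=cv2.imread('pics/s8.png')
cv2.imwrite('pics/s8a.png',cv2.resize(s[160:260,210:310],None,fx=6,fy=6))
to(*rail(-.0262),.0644,193.4)
E
```

```text
clock: 13.02
tool_pos: [0.5407, 0.0637, 0.0661]
tcp_rot: [-0.116, 0.993, 0.016, -0.008]
ft_force: [-0.7, -0.2, 11.5]
width: 0.0286
clock 13.03 pos [0.5407 0.0637 0.0661] psi 193.4 w 0.0286 F [-0.7 -0.2 11.5] j6 -1.88  tiltx 0.7 tilty 1.9
TOOL delta tx 0.0116 ty 0.0008 tz 0.0018 twist -0.0
clock 13.07 pos [0.541  0.0637 0.0659] psi 193.4 w 0.0286 F [ 0.5  0.8 11.2] j6 -1.88  tiltx 0.6 tilty 1.9
TOOL delta tx 0.0119 ty 0.0009 tz 0.0017 twist -0.0
```

View pics/s8a.png

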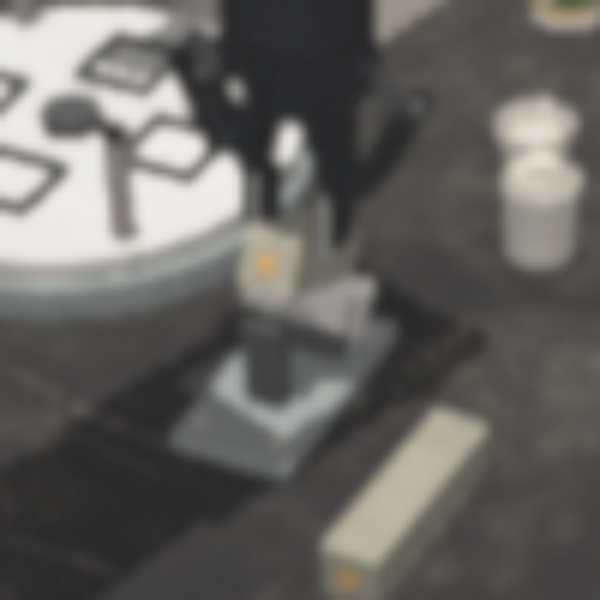

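```bash
python3 -m handwheel '[0.006,0,-0.001,0,0, 0.006,0,0,0,0, 0.003,0,0.004,0,0, 0.002,0,0.006,0,0, 0.002,0,0.006,0,0]' 20
python3 - <<'E'
from h import *
to(*rail(-.0262),.0644,193.4)
snap('scene','s9.png')
s=cv2.imread('pics/s9.png')
cv2.imwrite('pics/s9a.png',cv2.resize(s[160:260,210:310],None,fx=6,fy=6))
to(*rail(-.0262),.0644,193.4)
E
```

```text
clock: 13.7
tool_pos: [0.5381, 0.0615, 0.0658]
tcp_rot: [-0.115, 0.993, 0.016, 0.01]
ft_force: [-0.8, 3.4, 17.3]
width: 0.0286
clock 13.70 pos [0.5381 0.0615 0.0658] psi 193.2 w 0.0286 F [-0.8  3.4 17.3] j6 -1.89  tiltx -1.4 tilty 1.7
TOOL delta tx 0.0087 ty 0.0023 tz 0.0012 twist -0.2
clock 13.75 pos [0.5383 0.0616 0.0656] psi 193.2 w 0.0287 F [ 1.5  4.1 16.1] j6 -1.89  tiltx -1.4 tilty 1.7
TOOL delta tx 0.0088 ty 0.0023 tz 0.0011 twist -0.2
```

View pics/s9a.png

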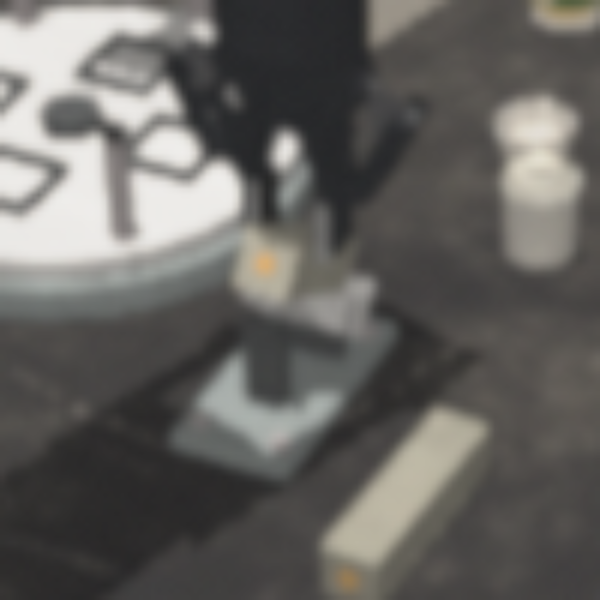

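```bash
python3 -m handwheel '[0.004,0.001,-0.001,0,0.42, 0,0,0,0,0.42, 0,0,0,0,0.45, 0,0,0,0,0.5]' 20
python3 - <<'E'
from h import *
to(*rail(-.0262),.0644,193.4)
snap('scene','s10.png')
s=cv2.imread('pics/s10.png')
cv2.imwrite('pics/s10a.png',cv2.resize(s[160:260,210:310],None,fx=6,fy=6))
to(*rail(-.0262),.0644,193.4)
E
```

```text
clock: 14.25
tool_pos: [0.5306, 0.0612, 0.0648]
tcp_rot: [-0.115, 0.993, 0.016, 0.007]
ft_force: [1.2, 0.2, -0.1]
width: 0.0428
clock 14.25 pos [0.5306 0.0612 0.0648] psi 193.2 w 0.0428 F [ 1.2  0.2 -0.1] j6 -1.89  tiltx -1.1 tilty 1.7
TOOL delta tx 0.0012 ty 0.0010 tz 0.0004 twist -0.2
clock 14.30 pos [0.5305 0.0612 0.0647] psi 193.2 w 0.0428 F [-1.3 -0.3  0.3] j6 -1.89  tiltx -1.1 tilty 1.7
TOOL delta tx 0.0011 ty 0.0010 tz 0.0003 twist -0.2
```

View pics/s10a.png

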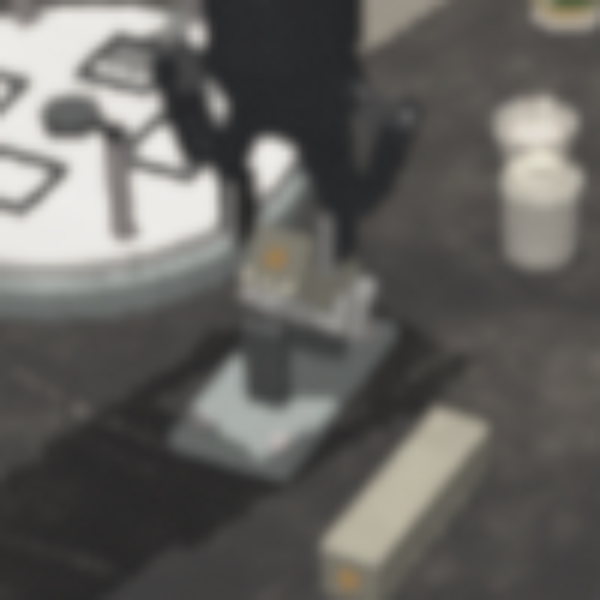

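```bash
python3 -m handwheel '[0,0,-0.01,0,1, 0,0,-0.03,0,1, 0,0,-0.04,0,1, 0,0,-0.04,0,1, 0,0,-0.01,0,1, 0,0,0,0,1]' 20
python3 - <<'E'
from h import *
off=np.array([210,160])
snap('scene','s11.png')
s=cv2.imread('pics/s11.png');im=cv2.resize(s[160:260,210:310],None,fx=6,fy=6,interpolation=cv2.INTER_CUBIC);i0=im.copy()
def D(pts,col):
    q=np.array([((proj('scene',p)-off+.5)*6-.5) for p in pts]).round().astype(int);cv2.polylines(im,[q],True,col,1)
def RP(x,y,z): k=np.sqrt(.5);return [*rail(k*(x+z),y),.03+k*(-x+z)]
L=.075
D([RP(-L,-.015,0),RP(-L,.015,0),RP(-L,.015,.03),RP(-L,-.015,.03)],(0,0,255))
D([RP(-L,-.015,.03),RP(-L,.015,.03),RP(0,.015,.03),RP(0,-.015,.03)],(0,255,0))
cv2.imwrite('pics/o4.png',np.hstack([i0,im])[:,:].copy() if 0 else im)
to(*rail(-.0332),.0644,193.4)
E
```

```text
clock: 15.05
tool_pos: [0.5282, 0.0566, 0.1989]
tcp_rot: [-0.115, 0.993, 0.016, 0.006]
ft_force: [-0.2, -0.5, -1.5]
width: 0.0853
clock 15.10 pos [0.528  0.0566 0.1983] psi 193.2 w 0.0854 F [ 0.3 -0.9  0.6] j6 -1.89  tiltx -0.9 tilty 1.8
TOOL delta tx 0.0066 ty 0.0007 tz 0.1339 twist -0.2
```

View pics/o4.png

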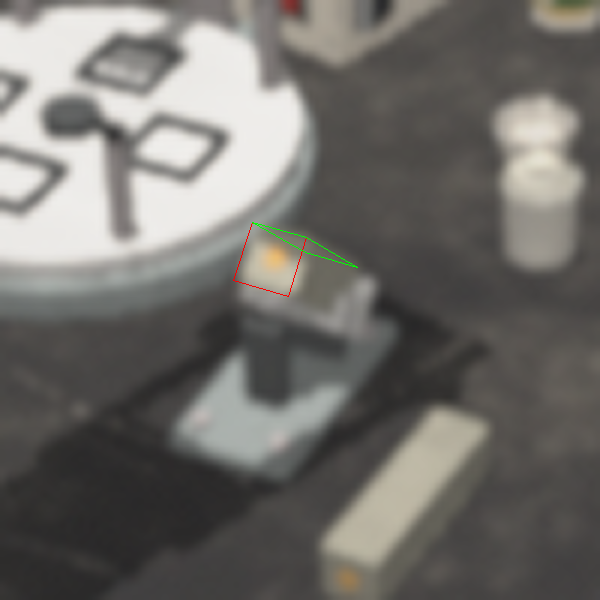

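```bash
python3 -m handwheel '[0.003,0,0.03,0,1, 0.003,0,0.03,0,1, 0,0,0.03,0,1, 0,0,0.02,0,1, 0,0,0.003,0,1,0,0,0,0,1]' 40
python3 - <<'E'
from h import *
to(*rail(-.0332),.070,193.4)
E
```

```text
clock: 15.85
tool_pos: [0.5148, 0.0597, 0.0726]
tcp_rot: [-0.115, 0.993, 0.018, -0.003]
ft_force: [-0.6, 0.7, 0.1]
width: 0.0849
clock 15.85 pos [0.5148 0.0597 0.0726] psi 193.2 w 0.0849 F [-0.6  0.7  0.1] j6 -1.89  tiltx 0.1 tilty 2.1
TOOL delta tx -0.0075 ty -0.0012 tz 0.0026 twist -0.2
```

```bash
python3 -m handwheel '[-0.0075,-0.0012,0.0015,0,1, 0,0,0,0,1]' 40
python3 - <<'E'
from h import *
to(*rail(-.0332),.070,193.4)
E
```

```text
clock: 16.1
tool_pos: [0.5242, 0.0602, 0.0723]
tcp_rot: [-0.115, 0.993, 0.018, -0.002]
ft_force: [-0.0, -0.6, 0.4]
width: 0.0854
clock 16.10 pos [0.5242 0.0602 0.0723] psi 193.2 w 0.0854 F [-0.  -0.6  0.4] j6 -1.89  tiltx -0.1 tilty 2.0
TOOL delta tx 0.0017 ty 0.0004 tz 0.0023 twist -0.2
```

```bash
python3 -m handwheel '[0.002,0,0.002,0,0, 0,0,0,0,0, 0,0,0,0,0, 0,0,0,0,0, 0,0,0,0,0,0,0,-0.005,0,0,0,0,-0.015,0,0,0,0,-0.03,0,0,0,0,-0.03,0,0,0,0,0,0,0]' 20
python3 - <<'E'
from h import *
to(*rail(-.0332),.070,193.4)
snap('scene','s12.png')
s=cv2.imread('pics/s12.png')
cv2.imwrite('pics/s12a.png',cv2.resize(s[140:260,210:310],None,fx=6,fy=5))
E
```

```text
clock: 17.35
tool_pos: [0.5232, 0.057, 0.1557]
tcp_rot: [-0.115, 0.993, 0.017, -0.0]
ft_force: [0.1, -0.3, -0.1]
width: 0.0296
clock 17.35 pos [0.5232 0.057  0.1557] psi 193.2 w 0.0296 F [ 0.1 -0.3 -0.1] j6 -1.89  tiltx -0.2 tilty 2.0
TOOL delta tx 0.0003 ty 0.0004 tz 0.0858 twist -0.2
```

View pics/s12a.png

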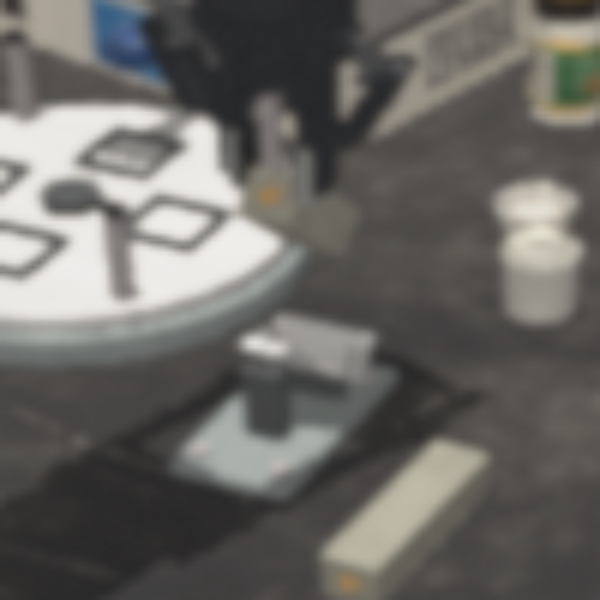

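Run:
```python
from h import *
to(.405,.125,.10,193.2)
```

```text
clock 17.40 pos [0.5217 0.0571 0.1539] psi 193.2 w 0.0292 F [-0.   0.5 -1.4] j6 -1.89  tiltx 0.0 tilty 2.0
TOOL delta tx 0.0980 ty 0.0909 tz 0.0572 twist 0.0
```

```bash
python3 -m handwheel '[0.014,0.013,0,0,0, 0.014,0.013,0,0,0, 0.014,0.013,0,0,0, 0.014,0.013,0,0,0, 0.014,0.013,0,0,0, 0.014,0.013,0.01,0,0, 0.012,0.012,0.02,0,0, 0,0,0.015,0,0, 0,0,0,0,0]' 20
python3 - <<'E'
from h import *
to(.405,.125,.060,193.2)
snap('scene','s13.png');snap('top','t13.png')
s=cv2.imread('pics/s13.png');t=cv2.imread('pics/t13.png')
cv2.imwrite('pics/s13a.png',np.hstack([cv2.resize(s[160:300,130:290],None,fx=2.5,fy=2.5),cv2.resize(t[180:320,190:330],None,fx=2.5,fy=2.5)]))
to(.405,.125,.060,193.2)
E
```

```text
clock: 18.52
tool_pos: [0.3862, 0.1309, 0.1038]
tcp_rot: [-0.117, 0.993, 0.02, -0.012]
ft_force: [0.4, 0.2, -1.2]
width: 0.0293
clock 18.52 pos [0.3862 0.1309 0.1038] psi 193.5 w 0.0293 F [ 0.4  0.2 -1.2] j6 -1.74  tiltx 1.1 tilty 2.4
TOOL delta tx -0.0177 ty -0.0119 tz 0.0430 twist 0.3
clock 18.62 pos [0.388  0.1308 0.1051] psi 193.4 w 0.0293 F [ 0.8 -0.2 -1.9] j6 -1.74  tiltx 0.9 tilty 2.4
TOOL delta tx -0.0159 ty -0.0115 tz 0.0444 twist 0.2
```

View pics/s13a.png

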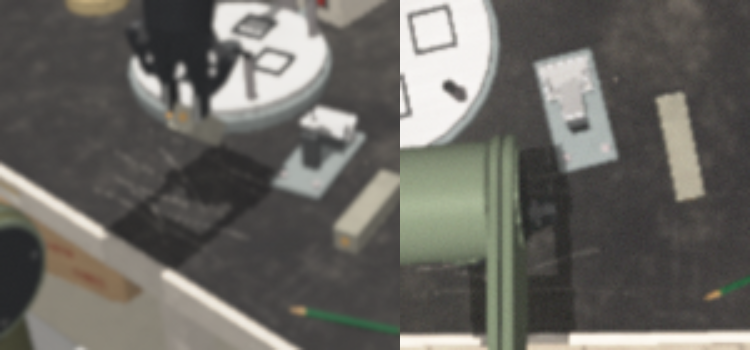

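```bash
python3 -m handwheel '[-0.008,-0.006,0.015,0,0, -0.008,-0.005,0.015,0,0, 0,0,0.015,0,0, 0,0,0.008,0,0, 0,0,0.004,0,0, 0,0,0,0,0]' 20
python3 - <<'E'
from h import *
to(.405,.125,.040,193.2)
E
```

```text
clock: 19.38
tool_pos: [0.4084, 0.1263, 0.0491]
tcp_rot: [-0.117, 0.993, 0.019, -0.007]
ft_force: [-0.5, -0.9, -0.8]
width: 0.0293
clock 19.38 pos [0.4084 0.1263 0.0491] psi 193.4 w 0.0293 F [-0.5 -0.9 -0.8] j6 -1.76  tiltx 0.5 tilty 2.3
TOOL delta tx 0.0035 ty -0.0009 tz 0.0091 twist 0.2
```

```bash
python3 -m handwheel '[0,0,0.005,0,0, 0,0,0.005,0,0, 0,0,0.004,0,0]' 20
python3 -m handwheel '[-0.005,0,0.003,0,0, -0.005,0,0.001,0,0]' 20
python3 - <<'E'
from h import *
to(.405,.125,.040,193.2)
snap('scene','s14.png')
s=cv2.imread('pics/s14.png')
cv2.imwrite('pics/s14a.png',cv2.resize(s[160:260,150:270],None,fx=5,fy=5))
E
```

```text
clock: 19.75
tool_pos: [0.4069, 0.1261, 0.0383]
tcp_rot: [-0.118, 0.993, 0.018, -0.009]
ft_force: [-12.0, -4.7, 23.3]
width: 0.0293
clock: 20.0
tool_pos: [0.4115, 0.1266, 0.0386]
tcp_rot: [-0.119, 0.993, 0.017, -0.017]
ft_force: [-15.2, -4.8, 27.3]
width: 0.0299
clock 20.00 pos [0.4115 0.1266 0.0386] psi 193.7 w 0.0299 F [-15.2  -4.8  27.3] j6 -1.76  tiltx 1.7 tilty 2.1
TOOL delta tx 0.0068 ty -0.0000 tz -0.0012 twist 0.5
```

View pics/s14a.png

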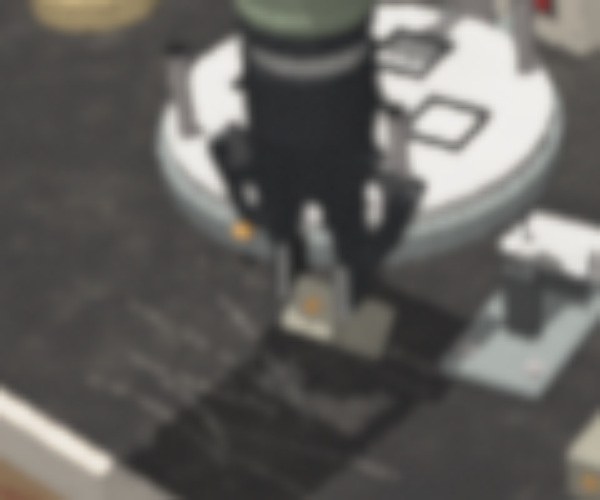

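```bash
python3 -m handwheel '[-0.007,0,-0.002,0,0, -0.007,0,-0.002,0,0, -0.007,0,-0.001,0,0, -0.007,0,-0.001,0,0]' 20
python3 - <<'E'
from h import *
to(.405,.125,.040,193.2)
snap('scene','s15.png')
s=cv2.imread('pics/s15.png')
cv2.imwrite('pics/s15a.png',cv2.resize(s[160:260,150:270],None,fx=5,fy=5))
E
```

```text
clock: 20.55
tool_pos: [0.4413, 0.1335, 0.0445]
tcp_rot: [-0.119, 0.993, 0.017, -0.016]
ft_force: [-0.5, 0.6, -1.7]
width: 0.0291
clock 20.55 pos [0.4413 0.1335 0.0445] psi 193.7 w 0.0291 F [-0.5  0.6 -1.7] j6 -1.75  tiltx 1.5 tilty 2.1
TOOL delta tx 0.0371 ty 0.0001 tz 0.0055 twist 0.5
```

View pics/s15a.png

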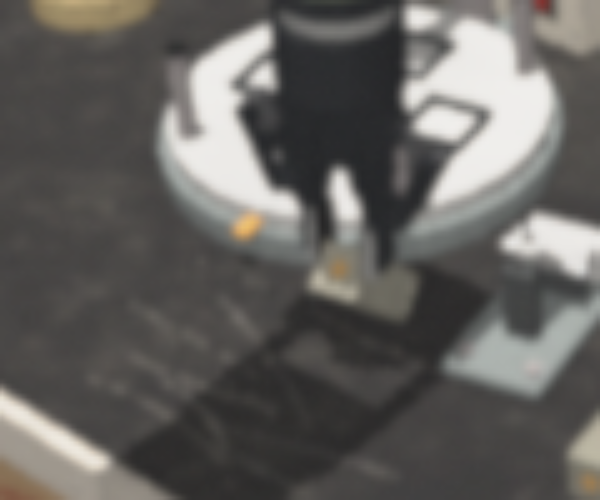

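Run:
```python
from h import *
to(*rail(-.115,-.001),.085,193.4)
```

```text
clock 20.60 pos [0.4426 0.1336 0.0448] psi 193.7 w 0.0293 F [ 1.4 -0.5 -0.5] j6 -1.75  tiltx 1.4 tilty 2.1
TOOL delta tx 0.0227 ty -0.0892 tz -0.0429 twist 0.3
```

```bash
python3 -m handwheel '[0,0,-0.02,0,0, 0.006,0,-0.022,0,0, 0.008,-0.018,0,0,0, 0.008,-0.018,0,0,0, 0,-0.018,0,0,0, 0,-0.018,0,0,0, 0,-0.012,0,0,0, 0,0,0,0,0, 0,0,0,0,0]' 20
python3 - <<'E'
from h import *
to(*rail(-.115,-.001),.070,193.4)
snap('scene','s16.png')
s=cv2.imread('pics/s16.png')
cv2.imwrite('pics/s16a.png',cv2.resize(s[150:270,180:300],None,fx=5,fy=5))
to(*rail(-.115,-.001),.070,193.4)
E
```

```text
clock: 21.72
tool_pos: [0.4422, 0.0442, 0.0832]
tcp_rot: [-0.12, 0.993, 0.017, -0.017]
ft_force: [0.3, 0.9, -1.3]
width: 0.0291
clock 21.73 pos [0.4422 0.0442 0.0832] psi 193.8 w 0.0291 F [ 0.3  0.9 -1.3] j6 -1.94  tiltx 1.7 tilty 2.2
TOOL delta tx -0.0003 ty -0.0045 tz 0.0130 twist 0.4
clock 21.77 pos [0.4422 0.0443 0.0832] psi 193.8 w 0.0296 F [-0.7  0.7 -0.8] j6 -1.94  tiltx 1.7 tilty 2.2
TOOL delta tx -0.0003 ty -0.0045 tz 0.0130 twist 0.4
```

View pics/s16a.png

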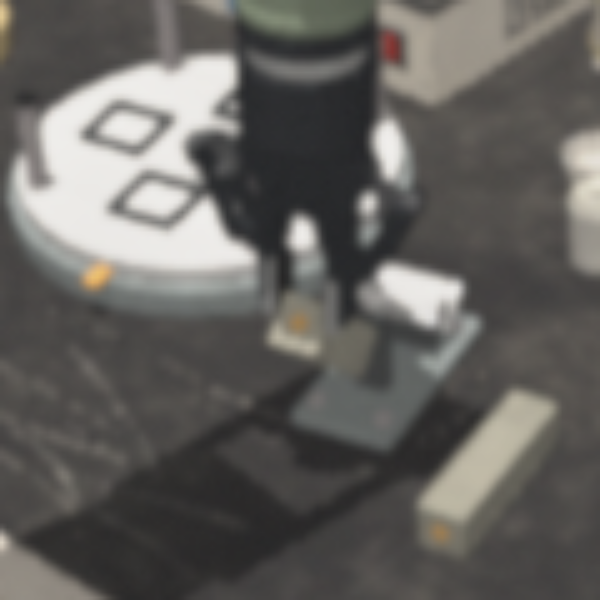

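```bash
python3 -m handwheel '[0,-0.0045,0.01,0,0, -0.006,0,0,0,0, -0.006,0,0,0,0, -0.006,0,0,0,0, -0.006,0,0,0,0]' 20
python3 - <<'E'
from h import *
to(*rail(-.0617,-.001),.070,193.4)
E
```

```text
clock: 22.4
tool_pos: [0.4559, 0.0452, 0.0693]
tcp_rot: [-0.122, 0.992, 0.017, -0.031]
ft_force: [-5.7, -3.7, 3.0]
width: 0.0294
clock 22.40 pos [0.4559 0.0452 0.0693] psi 194.1 w 0.0294 F [-5.7 -3.7  3. ] j6 -1.93  tiltx 3.2 tilty 2.3
TOOL delta tx -0.0395 ty -0.0021 tz -0.0030 twist 0.7
```

```bash
python3 -m handwheel '[-0.010,-0.0015,-0.001,0,0, -0.010,0,-0.001,0,0, -0.010,0,0,0,0, -0.010,0,0,0,0]' 20
python3 - <<'E'
from h import *
to(*rail(-.0617,-.001),.070,193.4)
snap('scene','s17.png')
s=cv2.imread('pics/s17.png')
cv2.imwrite('pics/s17a.png',cv2.resize(s[150:270,180:300],None,fx=5,fy=5))
to(*rail(-.0617,-.001),.070,193.4)
E
```

```text
clock: 22.9
tool_pos: [0.4884, 0.0535, 0.0665]
tcp_rot: [-0.123, 0.991, 0.017, -0.041]
ft_force: [-2.7, -0.1, 0.6]
width: 0.0292
clock 22.90 pos [0.4884 0.0535 0.0665] psi 194.2 w 0.0292 F [-2.7 -0.1  0.6] j6 -1.90  tiltx 4.4 tilty 2.5
TOOL delta tx -0.0058 ty -0.0023 tz -0.0040 twist 0.8
clock 22.95 pos [0.4901 0.0538 0.0666] psi 194.2 w 0.0292 F [-1.4  0.7 -1.7] j6 -1.90  tiltx 4.3 tilty 2.5
TOOL delta tx -0.0041 ty -0.0021 tz -0.0038 twist 0.8
```

View pics/s17a.png

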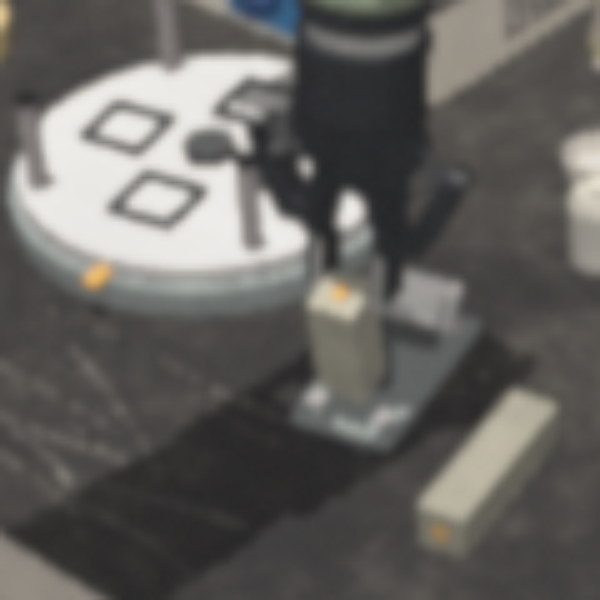

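```bash
python3 -m handwheel '[-0.008,-0.002,-0.002,0,0, -0.006,0,0,0,0]' 20
python3 - <<'E'
from h import *
to(*rail(-.0617,-.001),.070,193.4)
snap('scene','s18.png')
s=cv2.imread('pics/s18.png')
cv2.imwrite('pics/s18a.png',cv2.resize(s[150:270,180:300],None,fx=5,fy=5))
to(*rail(-.0617,-.001),.070,193.4)
E
```

```text
clock: 23.2
tool_pos: [0.5043, 0.0559, 0.0671]
tcp_rot: [-0.123, 0.991, 0.017, -0.041]
ft_force: [-3.9, -1.5, 2.2]
width: 0.029
clock 23.20 pos [0.5043 0.0559 0.0671] psi 194.2 w 0.0290 F [-3.9 -1.5  2.2] j6 -1.90  tiltx 4.4 tilty 2.5
TOOL delta tx 0.0101 ty -0.0007 tz -0.0021 twist 0.8
clock 23.25 pos [0.5049 0.056  0.0671] psi 194.2 w 0.0293 F [-2.7 -0.3  0.5] j6 -1.90  tiltx 4.3 tilty 2.5
TOOL delta tx 0.0107 ty -0.0007 tz -0.0022 twist 0.8
```

View pics/s18a.png

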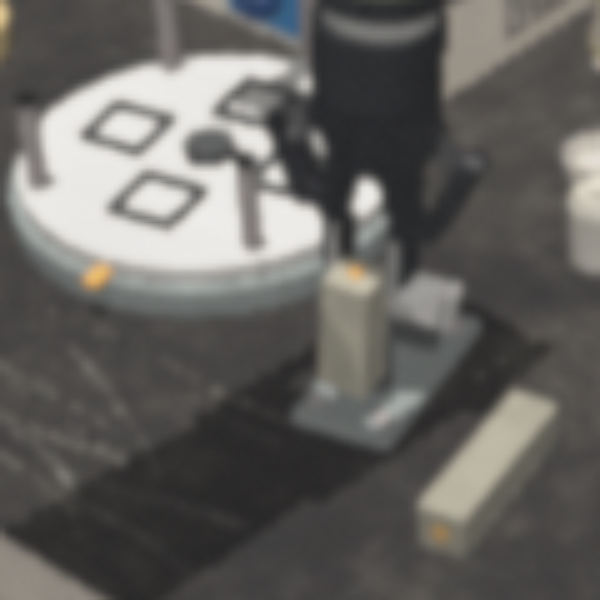

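```bash
cat >> h.py <<'E'
def prism_pts(g,pitch,dist,L,az=13.4,w=.015):
    """g grip pt on axis; pitch = deg of lean from vertical, + = top toward robot(-u); dist = grip to foot end"""
    u=np.array([np.cos(np.radians(az)),np.sin(np.radians(az)),0]);v=np.array([-u[1],u[0],0]);z=np.array([0,0,1.])
    p=np.radians(pitch);ax=np.cos(p)*z-np.sin(p)*u;n=np.cos(p)*u+np.sin(p)*z
    f=np.array(g)-dist*ax;P={}
    for i,k in((0,'f'),(L,'t')):
        P[k]=[f+i*ax+a*n*w+b*v*w for a,b in((1,1),(1,-1),(-1,-1),(-1,1))]
    return P
def wire(im,cam,off,s,P,col):
    Q={k:np.array([((proj(cam,p)-off+.5)*s-.5) for p in P[k]]).round().astype(int) for k in P}
    for k in Q:cv2.polylines(im,[Q[k]],True,col,1)
    for a,b in zip(Q['f'],Q['t']):cv2.line(im,tuple(map(int,a)),tuple(map(int,b)),col,1)
E
python3 - <<'E'
from h import *
off=np.array([180,150])
from scipy.spatial.transform import Rotation as Ro
st=r.read_state();M=Ro.from_quat(st['tcp_rot']).as_matrix()
out=[]
for f,tp in(('s17',[.4901,.0538,.0666]),('s18',[.5049,.056,.0671])):
    g=np.array(tp)-.014*M[:,2]
    for p in ((0,) if f=='s17' else (0,-20)):
        im=cv2.resize(cv2.imread(f'pics/{f}.png')[150:270,180:300],None,fx=5,fy=5,interpolation=cv2.INTER_CUBIC)
        wire(im,'scene',off,5,prism_pts(g,p,.062,.075),(0,0,255));out.append(im[200:500,200:460])
cv2.imwrite('pics/o5.png',np.hstack(out))
E
```

```text
(no output)
```

View pics/o5.png

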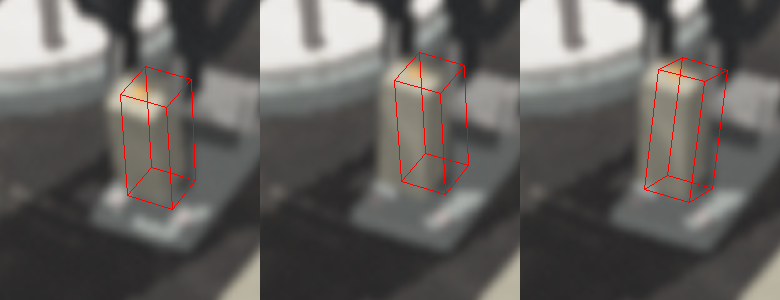

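Run:
```python
from h import *
d=r.masks_of('prism_short','scene')
for x in d[:4]:print(x['centre'],x['score'],x['mask'].sum())
off=np.array([180,150])
from scipy.spatial.transform import Rotation as Ro
st=r.read_state();M=Ro.from_quat(st['tcp_rot']).as_matrix()
u=np.array([np.cos(np.radians(13.4)),np.sin(np.radians(13.4)),0])
out=[]
g0=np.array([.5049,.056,.0671])-.014*M[:,2]
for da,p in((-.010,0),(-.014,0),(-.012,-8)):
    im=cv2.resize(cv2.imread('pics/s18.png')[150:270,180:300],None,fx=5,fy=5,interpolation=cv2.INTER_CUBIC)
    wire(im,'scene',off,5,prism_pts(g0+da*u,p,.062,.075),(0,0,255));out.append(im[200:500,200:460])
cv2.imwrite('pics/o6.png',np.hstack(out))
```

```text
[393.3, 282.5] 0.86 464
[324.3, 266.3] 0.81 427
[383.0, 319.3] 0.74 510
[336.0, 319.6] 0.73 583
```

View pics/o6.png

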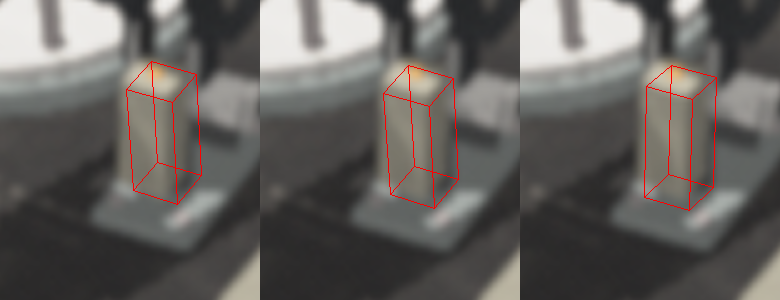

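```bash
python3 -m handwheel '[0.003,0,-0.01,0,0, 0.002,0,-0.03,0,0, 0,0,-0.035,0,0, 0,0,-0.035,0,0, 0,0,-0.035,0,0, 0,0,0,0,0, 0,0,0,0,0]' 40
python3 - <<'E'
from h import *
to(.5355,.2655,.20,193.4)
im=snap('scene','s19.png')
s=cv2.imread('pics/s19.png')
cv2.imwrite('pics/s19a.png',cv2.resize(s[120:240,180:300],None,fx=5,fy=5,interpolation=cv2.INTER_CUBIC))
to(.5355,.2655,.20,193.4)
E
```

```text
clock: 24.18
tool_pos: [0.5179, 0.0505, 0.2219]
tcp_rot: [-0.122, 0.992, 0.016, -0.029]
ft_force: [-0.3, -0.8, -1.7]
width: 0.0288
clock 24.18 pos [0.5179 0.0505 0.2219] psi 194.1 w 0.0288 F [-0.3 -0.8 -1.7] j6 -1.90  tiltx 3.0 tilty 2.2
TOOL delta tx -0.0706 ty 0.2033 tz 0.0261 twist 0.7
clock 24.23 pos [0.5181 0.0505 0.2221] psi 194.1 w 0.0285 F [ 1.2  0.8 -0.6] j6 -1.90  tiltx 3.0 tilty 2.2
TOOL delta tx -0.0704 ty 0.2034 tz 0.0263 twist 0.7
```

View pics/s19a.png

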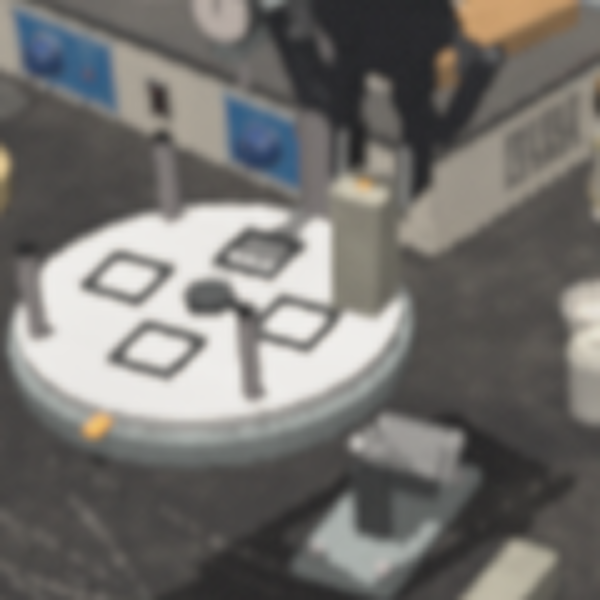

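Run:
```python
from h import *
s=cv2.imread('pics/s19.png')
cv2.imwrite('pics/s19b.png',cv2.resize(s[145:190,235:275],None,fx=14,fy=13,interpolation=cv2.INTER_CUBIC))
```

```text
(no output)
```

View pics/s19b.png

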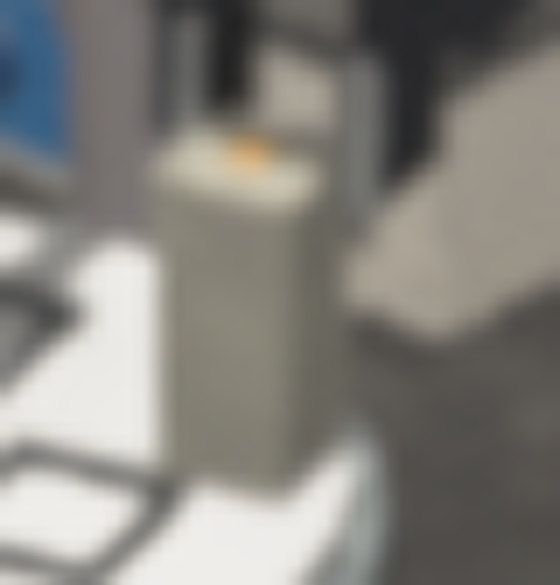

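```bash
cat >> h.py <<'E'
def fitprism(obs,L,x0,cam='scene',w=.015,prior=None,sig=.01):
    """obs: {key:px}; keys: signs along (u,v) at t/f e.g. 't-+' ; 'tc' brass centre top. params x,y,z of top centre, leanu(top toward +u deg), leanv(top toward +v), az"""
    from scipy.optimize import least_squares
    from scipy.spatial.transform import Rotation as Ro
    def pt(p,k):
        B=Ro.from_euler('z',p[5],degrees=True)*Ro.from_euler('xyz',[-p[4],p[3],0],degrees=True)
        s={'+':1,'-':-1}
        if k=='tc':l=[0,0,0]
        else:l=[s[k[1]]*w,s[k[2]]*w,0 if k[0]=='t' else -L]
        return np.array(p[:3])+B.apply(l)
    def res(p):
        e=[(proj(cam,pt(p,k))-np.array(q)) for k,q in obs.items()]
        return np.concatenate(e+[(np.array(p[:3])-x0[:3])/sig*.7,[p[3]/15,p[4]/6,(p[5]-x0[5])/4]])
    s=least_squares(res,x0);foot=pt(s.x,'tc')+(pt(s.x,'f++')+pt(s.x,'f--'))/2-pt(s.x,'tc')
    return s.x,foot,s.cost
E
python3 - <<'E'
from h import *
c=lambda x,y:((x+.5)/14-.5+235,(y+.5)/13-.5+145)
obs={'t-+':c(155,178),'t--':c(303,212),'f-+':c(165,480),'f--':c(283,497),'f+-':c(340,425),'tc':c(252,155)}
tp=np.array([.5181,.0505,.2221]);u=np.array([.9728,.2317,0])
x,f,cst=fitprism(obs,.075,np.array([*(tp-u*.010+[0,0,.027]),0,0,13.4]))
print('top',x.round(4),'foot',f.round(4),cst,'top-tcp',(x[:3]-tp).round(4),'foot-tcp',(f-tp).round(4), 'along u,v',(f-tp)@u,(f-tp)@[-u[1],u[0],0])
E
```

```text
top [ 0.5101  0.0527  0.2519 -1.5387 -3.8965 16.8221] foot [0.5105 0.0581 0.1771] 2.377937231446731 top-tcp [-0.008   0.0022  0.0298] foot-tcp [-0.0076  0.0076 -0.045 ] along u,v -0.005594937439265421 0.009192274802100633
```

```bash
python3 -m handwheel '[-0.007,0.021,0,0,0, -0.007,0.021,0,0,0, -0.007,0.021,0,0,0, -0.007,0.021,0,0,0, -0.007,0.021,0,0,0, -0.007,0.021,0,0,0, -0.007,0.021,0,0,0, -0.007,0.021,0,0,0, -0.007,0.015,0,0,0, -0.004,0.006,0,0,0,0,0,0,0,0, 0,0,0,0,0]' 40
python3 - <<'E'
from h import *
to(.5437,.2613,.15,193)
E
```

```text
clock: 25.72
tool_pos: [0.5303, 0.2547, 0.2087]
tcp_rot: [-0.121, 0.992, 0.015, -0.041]
ft_force: [0.1, 0.1, -1.0]
width: 0.0286
clock 25.73 pos [0.5303 0.2547 0.2087] psi 194.0 w 0.0286 F [ 0.1  0.1 -1. ] j6 -1.54  tiltx 4.5 tilty 2.3
TOOL delta tx -0.0191 ty 0.0008 tz 0.0574 twist 1.0
```

```bash
python3 -m handwheel '[-0.010,0,0.015,0.5,0, -0.009,0,0.015,0.5,0, 0,0,0.015,0,0, 0,0,0.012,0,0, 0,0,0,0,0, 0,0,0,0,0]' 40
python3 - <<'E'
from h import *
to(.5437,.2613,.10,193)
snap('scene','s20.png')
s=cv2.imread('pics/s20.png')
cv2.imwrite('pics/s20a.png',cv2.resize(s[130:210,160:270],None,fx=7,fy=7,interpolation=cv2.INTER_CUBIC))
to(.5437,.2613,.10,193)
E
```

```text
clock: 26.48
tool_pos: [0.544, 0.2588, 0.1445]
tcp_rot: [-0.11, 0.993, 0.015, -0.043]
ft_force: [-0.3, -0.7, -1.5]
width: 0.0287
clock 26.48 pos [0.544  0.2588 0.1445] psi 192.8 w 0.0287 F [-0.3 -0.7 -1.5] j6 -1.53  tiltx 4.7 tilty 2.2
TOOL delta tx -0.0039 ty 0.0007 tz 0.0444 twist -0.2
clock 26.52 pos [0.5439 0.2588 0.1445] psi 192.8 w 0.0284 F [-0.1 -0.1 -1.8] j6 -1.53  tiltx 4.7 tilty 2.2
TOOL delta tx -0.0040 ty 0.0007 tz 0.0444 twist -0.2
```

View pics/s20a.png

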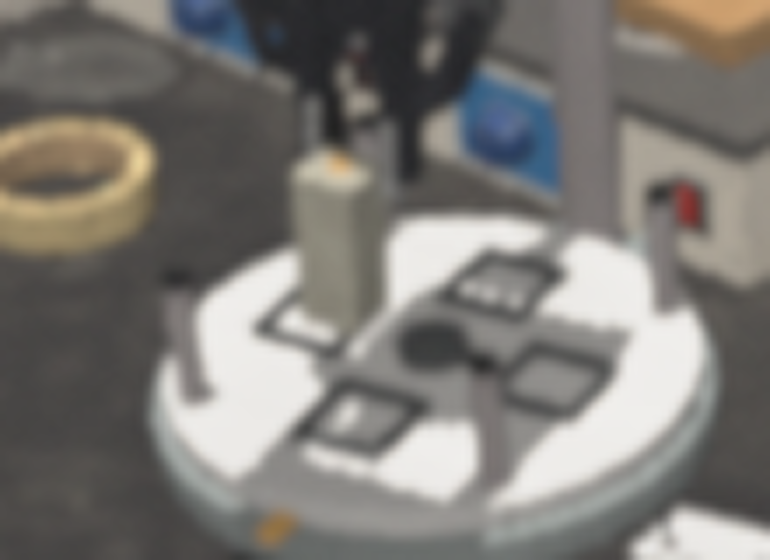

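```bash
python3 -m handwheel '[-0.002,0,0.014,0,0, -0.002,0,0.014,0,0, 0,0,0.010,0,0, 0,0,0.002,0,0, 0,0,0,0,0]' 40
python3 - <<'E'
from h import *
to(.5437,.2613,.09,193)
snap('scene','s21.png')
s=cv2.imread('pics/s21.png')
cv2.imwrite('pics/s21a.png',cv2.resize(s[150:210,185:235],None,fx=12,fy=12,interpolation=cv2.INTER_CUBIC)[:600])
to(.5437,.2613,.09,193)
E
```

```text
clock: 27.15
tool_pos: [0.5446, 0.2608, 0.1021]
tcp_rot: [-0.11, 0.993, 0.015, -0.042]
ft_force: [0.1, 0.4, -1.8]
width: 0.0289
clock 27.15 pos [0.5446 0.2608 0.1021] psi 192.8 w 0.0289 F [ 0.1  0.4 -1.8] j6 -1.53  tiltx 4.6 tilty 2.2
TOOL delta tx -0.0003 ty 0.0002 tz 0.0122 twist -0.2
clock 27.20 pos [0.5446 0.2608 0.1022] psi 192.8 w 0.0285 F [-0.6 -0.3 -1.8] j6 -1.53  tiltx 4.6 tilty 2.2
TOOL delta tx -0.0002 ty 0.0002 tz 0.0123 twist -0.2
```

View pics/s21a.png

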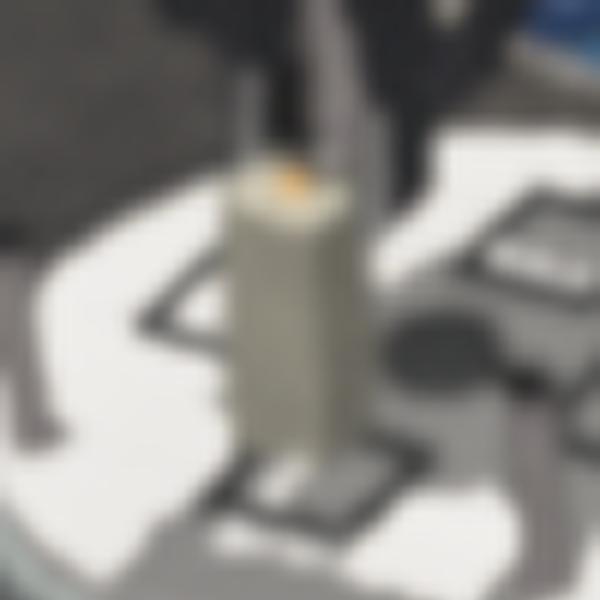

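Run:
```python
from h import *
c=lambda x,y:((x+.5)/12-.5+185,(y+.5)/12-.5+150)
obs={'t-+':c(232,198),'t--':c(328,228),'f-+':c(237,455),'f--':c(320,468),'tc':c(295,178)}
tp=np.array([.5446,.2608,.1022]);u=np.array([.9728,.2317,0]);v=np.array([-u[1],u[0],0])
for da in(-.004,-.010):
    x,f,cst=fitprism(obs,.075,np.array([*(tp+u*da+[0,0,.028]),0,0,13.]))
    print('top',x.round(4),'foot',f.round(4),cst,'along u,v',(f-tp)@u,(f-tp)@v,'foot-load u,v',(f-[.5355,.2655,0])@u,(f-[.5355,.2655,0])@v)
o=np.array([.5355,.2655,.036])
for a,b in((-1,1),(-1,-1),(1,-1),(1,1)):
    q=proj('scene',o+.02*a*u+.02*b*v);print(((q-[185,150]+.5)*12-.5).round())
```

```text
top [ 0.5394  0.2639  0.1318  5.6937 -1.5249 13.6404] foot [0.5317 0.2641 0.0572] 1.959077025342558 along u,v -0.01180559694679885 0.006195553350300613 foot-load u,v -0.004042106946798861 -0.0004850766496994229
top [ 0.5371  0.2613  0.1339  5.4646 -1.6172 13.6552] foot [0.5297 0.2617 0.0593] 1.995252594482945 along u,v -0.014329478051717158 0.004350087170878702 foot-load u,v -0.006565988051717168 -0.0023305428291213338
[222. 515.]
[349. 551.]
[427. 474.]
[302. 440.]
```

```bash
python3 -m handwheel '[-0.006,0.001,0.002,0,0, 0,0,0.005,0,0, 0,0,0,0,0]' 40
python3 - <<'E'
from h import *
to(.5495,.2630,.081,193)
snap('scene','s22.png')
s=cv2.imread('pics/s22.png')
cv2.imwrite('pics/s22a.png',cv2.resize(s[150:210,185:235],None,fx=12,fy=12,interpolation=cv2.INTER_CUBIC)[:600])
to(.5495,.2630,.081,193)
E
```

```text
clock: 27.58
tool_pos: [0.5509, 0.2637, 0.0954]
tcp_rot: [-0.11, 0.993, 0.015, -0.041]
ft_force: [-0.8, 0.7, -1.8]
width: 0.0284
clock 27.57 pos [0.5509 0.2637 0.0954] psi 192.8 w 0.0284 F [-0.8  0.7 -1.8] j6 -1.53  tiltx 4.5 tilty 2.2
TOOL delta tx 0.0004 ty -0.0009 tz 0.0144 twist -0.2
clock 27.62 pos [0.5512 0.2637 0.0957] psi 192.8 w 0.0284 F [ 0.5 -0.8 -1.5] j6 -1.53  tiltx 4.5 tilty 2.2
TOOL delta tx 0.0006 ty -0.0009 tz 0.0148 twist -0.2
```

View pics/s22a.png

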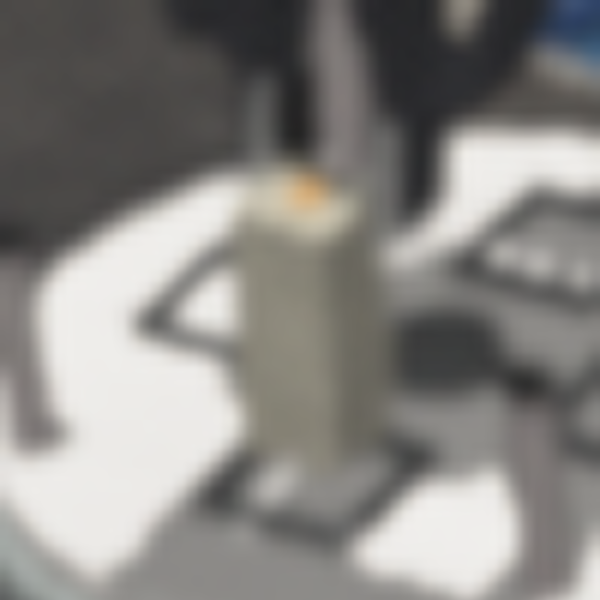

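```bash
python3 -m handwheel '[-0.002,0,0.003,0,0, 0,0,0.004,0,0, 0,0,0.004,0,0, 0,0,0.003,0,0]' 30
python3 - <<'E'
from h import *
to(.5495,.2630,.081,193)
snap('scene','s23.png')
s=cv2.imread('pics/s23.png')
cv2.imwrite('pics/s23a.png',cv2.resize(s[150:210,185:235],None,fx=12,fy=12,interpolation=cv2.INTER_CUBIC)[:600])
to(.5495,.2630,.081,193)
E
```

```text
clock: 28.12
tool_pos: [0.5523, 0.2646, 0.0811]
tcp_rot: [-0.11, 0.993, 0.015, -0.041]
ft_force: [0.1, 0.9, -1.3]
width: 0.0285
clock 28.12 pos [0.5523 0.2646 0.0811] psi 192.8 w 0.0285 F [ 0.1  0.9 -1.3] j6 -1.53  tiltx 4.4 tilty 2.2
TOOL delta tx 0.0030 ty -0.0009 tz 0.0003 twist -0.2
clock 28.18 pos [0.5519 0.2645 0.0806] psi 192.8 w 0.0287 F [-0.9  0.3 -1.1] j6 -1.53  tiltx 4.5 tilty 2.2
TOOL delta tx 0.0027 ty -0.0009 tz -0.0002 twist -0.2
```

View pics/s23a.png

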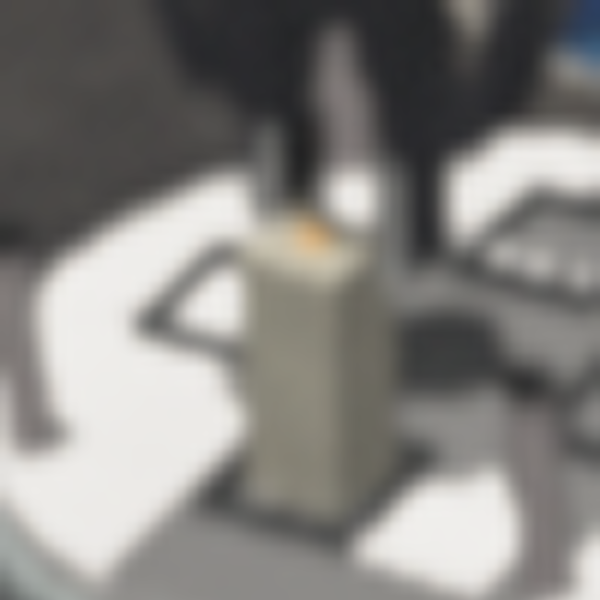

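```bash
python3 -m handwheel '[0,0,0.003,0,0, 0,0,0.003,0,0, 0,0,0.003,0,0]' 30
python3 - <<'E'
from h import *
to(.5495,.2630,.081,193)
E
```

```text
clock: 28.55
tool_pos: [0.5535, 0.2653, 0.0751]
tcp_rot: [-0.111, 0.993, 0.015, -0.039]
ft_force: [-0.6, -1.5, 13.8]
width: 0.0286
clock 28.55 pos [0.5535 0.2653 0.0751] psi 192.8 w 0.0286 F [-0.6 -1.5 13.8] j6 -1.53  tiltx 4.2 tilty 2.2
TOOL delta tx 0.0048 ty -0.0011 tz -0.0056 twist -0.2
```

```bash
python3 -m handwheel '[0,0,0,0,0.42, 0,0,0,0,0.5, 0,0,0,0,0.6,0,0,0,0,1,0,0,0,0,1,0,0,0,0,1]' 30
python3 - <<'E'
from h import *
to(.5495,.2630,.081,193)
snap('scene','s24.png')
s=cv2.imread('pics/s24.png')
cv2.imwrite('pics/s24a.png',cv2.resize(s[150:210,185:235],None,fx=12,fy=12,interpolation=cv2.INTER_CUBIC)[:600])
to(.5495,.2630,.081,193)
E
```

```text
clock: 29.3
tool_pos: [0.5538, 0.2655, 0.0753]
tcp_rot: [-0.111, 0.993, 0.015, -0.038]
ft_force: [0.0, 0.6, 0.2]
width: 0.0855
clock 29.30 pos [0.5538 0.2655 0.0753] psi 192.8 w 0.0855 F [0.  0.6 0.2] j6 -1.53  tiltx 4.1 tilty 2.2
TOOL delta tx 0.0051 ty -0.0012 tz -0.0054 twist -0.2
clock 29.35 pos [0.5538 0.2655 0.0753] psi 192.8 w 0.0854 F [ 0.5 -0.  -0.6] j6 -1.53  tiltx 4.1 tilty 2.2
TOOL delta tx 0.0051 ty -0.0012 tz -0.0054 twist -0.2
```

View pics/s24a.png

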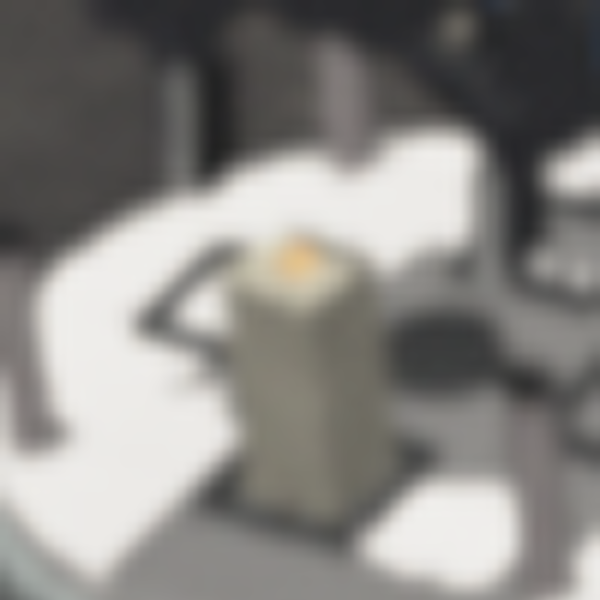

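```bash
python3 -m handwheel '[0,0,-0.01,0,1, 0,0,-0.03,0,1, 0,0,-0.04,0,1, 0,0,-0.045,0,1, 0,0,0,9,1, 0,0,0,9,0.8, 0,0,0,9,0.7, 0,0,0,9,0.6, 0,0,0,9,0.55, 0,0,0,0,0.55]' 30
python3 - <<'E'
from h import *
print(proj('scene',[.5016,.3411,.102]),proj('scene',[.5016,.3411,.036]))
to(.5016,.3411,.13,147.9)
snap('scene','s25.png')
s=cv2.imread('pics/s25.png')
cv2.imwrite('pics/s25a.png',cv2.resize(s[130:220,160:270],None,fx=7,fy=6.5,interpolation=cv2.INTER_CUBIC))
to(.5016,.3411,.13,147.9)
E
```

```text
clock: 30.6
tool_pos: [0.5664, 0.263, 0.2127]
tcp_rot: [0.289, 0.956, 0.002, -0.037]
ft_force: [-0.0, -0.0, 0.1]
width: 0.0469
[185.28200931 170.16280248] [187.90285434 187.30594302]
clock 30.60 pos [0.5664 0.263  0.2127] psi 146.3 w 0.0469 F [-0.  -0.   0.1] j6 -0.71  tiltx 4.1 tilty -1.1
TOOL delta tx 0.0911 ty 0.0307 tz 0.0889 twist -1.6
clock 30.65 pos [0.5664 0.263  0.2127] psi 146.3 w 0.0469 F [-0.4 -0.5  0. ] j6 -0.72  tiltx 4.1 tilty -1.0
TOOL delta tx 0.0911 ty 0.0307 tz 0.0889 twist -1.6
```

View pics/s25a.png

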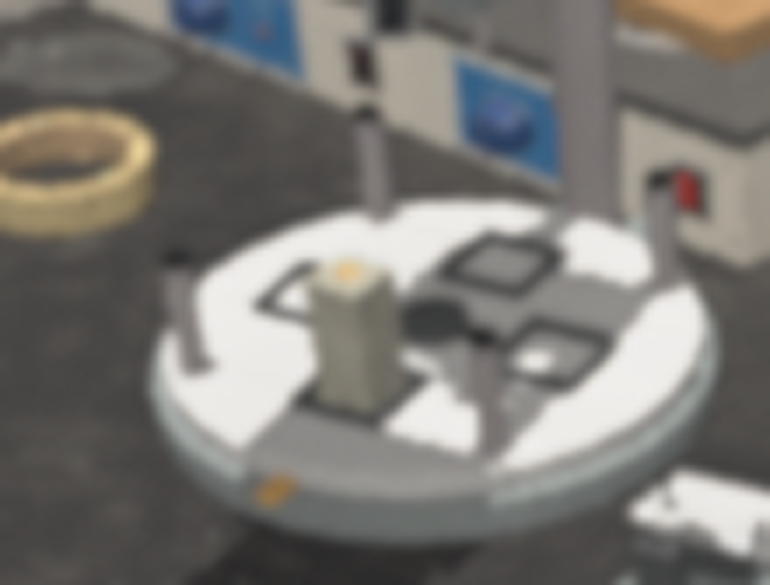

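```bash
python3 -m handwheel '[0.018,0.006,0,-0.5,0.5, 0.018,0.006,0,-0.5,0.5, 0.018,0.006,0,-0.5,0.5, 0.018,0.006,0.01,0,0.5, 0.018,0.006,0.02,0,0.5, 0,0,0.02,0,0.5, 0,0,0.015,0,0.5, 0,0,0,0,0.5, 0,0,0,0,0.5]' 30
python3 - <<'E'
from h import *
to(.5016,.3411,.085,147.9)
E
```

```text
clock: 31.78
tool_pos: [0.4938, 0.3473, 0.1514]
tcp_rot: [0.271, 0.962, 0.003, -0.038]
ft_force: [0.4, -0.2, 0.6]
width: 0.0427
clock 31.77 pos [0.4938 0.3473 0.1514] psi 148.5 w 0.0427 F [ 0.4 -0.2  0.6] j6 -0.60  tiltx 4.2 tilty -0.9
TOOL delta tx -0.0148 ty -0.0002 tz 0.0655 twist 0.6
```

```bash
python3 -m handwheel '[-0.007,0,0.015,0.5,0.5, -0.007,0,0.015,0,0.5, 0,0,0.015,0,0.5, 0,0,0.012,0,0.5, 0,0,0.004,0,0.5, 0,0,0,0,0.5]' 30
python3 - <<'E'
from h import *
to(.5016,.3411,.085,147.9)
snap('scene','s26.png')
s=cv2.imread('pics/s26.png')
cv2.imwrite('pics/s26a.png',cv2.resize(s[130:220,160:270],None,fx=7,fy=6.5,interpolation=cv2.INTER_CUBIC))
to(.5016,.3411,.085,147.9)
E
```

```text
clock: 32.52
tool_pos: [0.5031, 0.3404, 0.0854]
tcp_rot: [0.276, 0.96, 0.003, -0.037]
ft_force: [-0.3, 0.6, -0.6]
width: 0.0427
clock 32.52 pos [0.5031 0.3404 0.0854] psi 147.9 w 0.0427 F [-0.3  0.6 -0.6] j6 -0.61  tiltx 4.2 tilty -0.9
TOOL delta tx 0.0016 ty -0.0002 tz 0.0006 twist -0.0
clock 32.58 pos [0.5032 0.3405 0.0857] psi 147.9 w 0.0426 F [-1.5 -0.2  0.5] j6 -0.61  tiltx 4.2 tilty -0.9
TOOL delta tx 0.0016 ty -0.0003 tz 0.0008 twist -0.0
```

View pics/s26a.png

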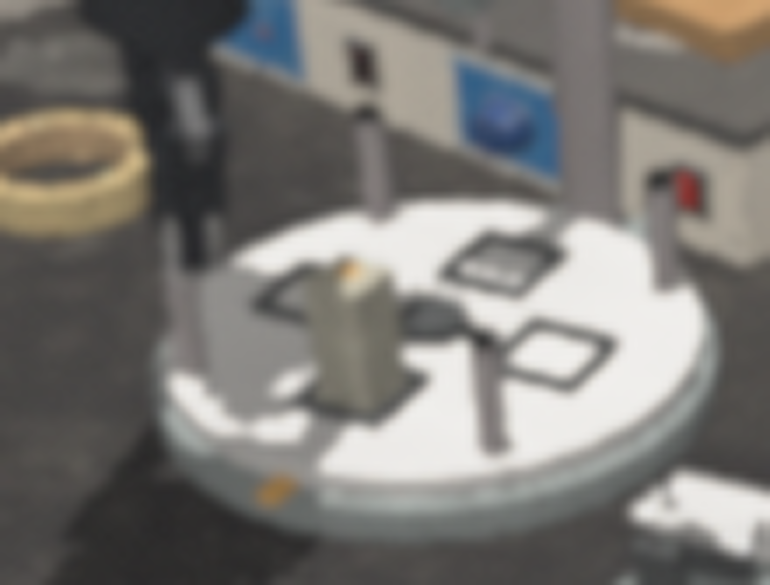

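```bash
python3 -m handwheel '[0.001,0,0.001,0,0, 0,0,0,0,0, 0,0,0,0,0, -0.001,-0.012,0,-6,0, -0.001,-0.012,0,-6,0, -0.001,-0.012,0,-6,0, -0.001,-0.012,0,-6,0, -0.001,-0.012,0,-6,0]' 40
cat >> h.py <<'E'
AX=np.array([.599,.280])
def tt(extra=0):
    s=r.read_state();d=s['tool_pos'][:2]-AX;a=np.degrees(np.arctan2(d[1],d[0]))%360
    print('post ang turned %.1f radius %.4f psi-ang %.1f z %.4f w %.4f'%(a-147.9,np.hypot(*d),psi(s['tcp_rot'])[0]%360-a,s['tool_pos'][2],s['width']),'F',s['ft_force'].round(1),'clock',s['clock'],'j6',s['joints'][5].round(2))
E
python3 - <<'E'
from h import *
tt()
E
```

```text
clock: 33.58
tool_pos: [0.4885, 0.2841, 0.0876]
tcp_rot: [0.009, 0.999, 0.014, -0.032]
ft_force: [1.0, -0.3, 0.1]
width: -0.0001
post ang turned 30.0 radius 0.1105 psi-ang 1.2 z 0.0876 w -0.0001 F [ 1.  -0.3  0.1] clock 33.575 j6 -1.23
```

Run:
```python
from h import *
snap('scene','s27.png')
s=cv2.imread('pics/s27.png')
cv2.imwrite('pics/s27a.png',cv2.resize(s[130:220,160:270],None,fx=7,fy=6.5,interpolation=cv2.INTER_CUBIC))
```

```text
(no output)
```

View pics/s27a.png

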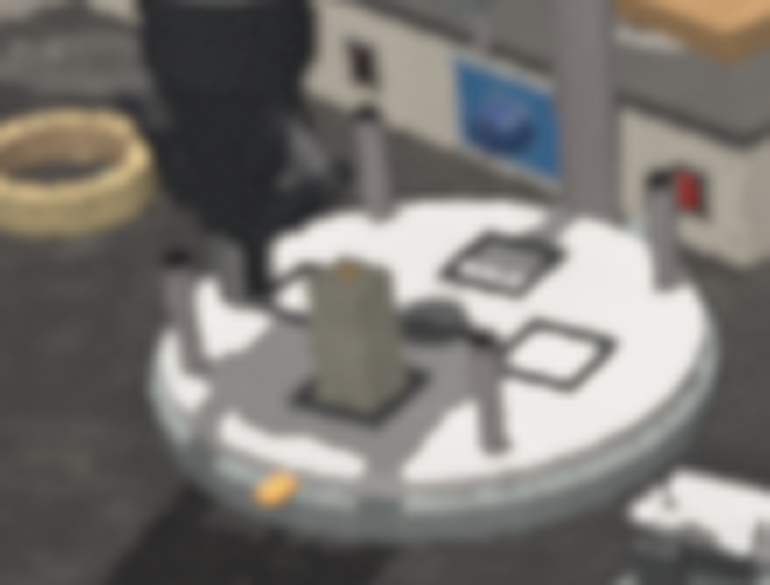

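```bash
python3 -m handwheel '[0,0,-0.03,0,0, 0,0,-0.03,0,0.3, 0,0,0,8,0.5, 0,0,0,8,0.5, 0,0,0,8,0.5, 0,0,0,8,0.5, 0,0,0,0,0.5]' 40
python3 - <<'E'
from h import *
to(.5016,.3411,.13,147.9)
E
```

```text
clock: 34.5
tool_pos: [0.4936, 0.2825, 0.1515]
tcp_rot: [0.297, 0.954, 0.005, -0.033]
ft_force: [0.8, -0.7, 1.0]
width: 0.0429
clock 34.50 pos [0.4936 0.2825 0.1515] psi 145.5 w 0.0429 F [ 0.8 -0.7  1. ] j6 -0.64  tiltx 3.8 tilty -0.5
TOOL delta tx 0.0252 ty 0.0530 tz 0.0227 twist -2.4
```

```bash
python3 -m handwheel '[0.008,0.014,0,-0.8,0.5, 0.008,0.014,0,-0.8,0.5, 0.008,0.014,0,-0.8,0.5, 0.002,0.011,0,0,0.5, 0,0,0,0,0.5, 0,0,0,0,0.5]' 40
python3 - <<'E'
from h import *
to(.5016,.3411,.072,147.9)
E
```

```text
clock: 35.25
tool_pos: [0.5014, 0.347, 0.1528]
tcp_rot: [0.273, 0.962, 0.006, -0.033]
ft_force: [-0.0, -0.5, -0.0]
width: 0.0427
clock 35.25 pos [0.5014 0.347  0.1528] psi 148.3 w 0.0427 F [-0.  -0.5 -0. ] j6 -0.60  tiltx 3.8 tilty -0.3
TOOL delta tx -0.0086 ty -0.0045 tz 0.0804 twist 0.4
```

```bash
python3 -m handwheel '[-0.003,-0.0045,0.015,0.4,0.5, -0.002,0,0.015,0,0.5, -0.001,0,0.015,0,0.5, 0,0,0.015,0,0.5, 0,0,0.014,0,0.5, 0,0,0.004,0,0.5, 0,0,0,0,0.5]' 40
python3 - <<'E'
from h import *
to(.5016,.3411,.072,147.9)
E
```

```text
clock: 36.12
tool_pos: [0.4977, 0.3397, 0.0668]
tcp_rot: [0.277, 0.96, 0.005, -0.035]
ft_force: [0.7, 0.6, 0.1]
width: 0.0428
clock 36.12 pos [0.4977 0.3397 0.0668] psi 147.8 w 0.0428 F [0.7 0.6 0.1] j6 -0.60  tiltx 4.0 tilty -0.6
TOOL delta tx -0.0021 ty 0.0032 tz -0.0054 twist -0.1
```

```bash
python3 -m handwheel '[0,0.003,-0.003,0,0.3, 0,0,0,0,0.1, 0,0,0,0,0, 0,0,0,0,0, 0,0,0,0,0]' 40
python3 - <<'E'
from h import *
to(.5016,.3411,.072,147.9);tt()
E
```

```text
clock: 36.75
tool_pos: [0.5008, 0.343, 0.0714]
tcp_rot: [0.277, 0.96, 0.006, -0.034]
ft_force: [0.6, 0.5, -0.9]
width: 0.0116
clock 36.75 pos [0.5008 0.343  0.0714] psi 147.8 w 0.0116 F [ 0.6  0.5 -0.9] j6 -0.60  tiltx 3.9 tilty -0.4
TOOL delta tx -0.0017 ty -0.0012 tz -0.0007 twist -0.1
post ang turned -0.6 radius 0.1167 psi-ang 0.5 z 0.0714 w 0.0116 F [ 0.6  0.5 -0.9] clock 36.75 j6 -0.6
```

Gripped (11.6 mm on the post). Turn the disc.

```bash
python3 -m handwheel '[-0.0005,-0.012,0,-6,0, -0.0006,-0.012,0,-6,0, -0.0006,-0.012,0,-6,0, -0.0006,-0.012,0,-6,0]' 40
python3 - <<'E'
from h import *
tt()
E
```

```text
clock: 37.25
tool_pos: [0.4849, 0.2991, 0.0714]
tcp_rot: [0.064, 0.997, 0.014, -0.03]
ft_force: [1.0, 1.6, -2.0]
width: 0.0114
post ang turned 22.6 radius 0.1157 psi-ang 2.2 z 0.0714 w 0.0114 F [ 1.   1.6 -2. ] clock 37.25 j6 -1.09
```

```bash
python3 -m handwheel '[-0.001,-0.012,0,-5.5,0, -0.001,-0.012,0,-6,0, -0.001,-0.012,0,-6,0, -0.001,-0.012,0,-6,0, -0.001,-0.012,0,-6,0, -0.001,-0.012,0,-6,0]' 40
python3 - <<'E'
from h import *
tt()
E
```

```text
clock: 38.0
tool_pos: [0.4983, 0.2269, 0.0714]
tcp_rot: [-0.254, 0.967, 0.022, -0.026]
ft_force: [0.5, -2.4, 0.8]
width: 0.0113
post ang turned 59.9 radius 0.1139 psi-ang 1.7 z 0.0714 w 0.0113 F [ 0.5 -2.4  0.8] clock 38.0 j6 -1.86
```

```bash
python3 -m handwheel '[-0.0005,-0.012,0,-5.5,0, -0.0005,-0.012,0,-6,0, -0.0005,-0.012,0,-6,0, -0.0005,-0.011,0,-5,0, -0.0005,-0.006,0,-3,0, 0,0,0,0,0]' 40
python3 - <<'E'
from h import *
tt()
E
```

```text
clock: 38.75
tool_pos: [0.5394, 0.1853, 0.0718]
tcp_rot: [-0.468, 0.883, 0.024, -0.016]
ft_force: [1.9, 1.6, -2.8]
width: 0.0115
post ang turned 89.9 radius 0.1119 psi-ang -2.0 z 0.0718 w 0.0115 F [ 1.9  1.6 -2.8] clock 38.75 j6 -2.4
```

```bash
python3 -m handwheel '[0,0,0,0,0.3, 0,0,0,0,0.5, 0,0,0,0,0.5, 0,0,-0.02,0,0.5, 0,0,-0.035,0,0.5, 0,0,-0.035,0,0.5, 0,0,0,0,0.6]' 40
python3 - <<'E'
from h import *
tt()
snap('scene','s28.png');snap('top','t28.png')
s=cv2.imread('pics/s28.png');t=cv2.imread('pics/t28.png')
cv2.imwrite('pics/s28a.png',np.hstack([cv2.resize(s[130:260,160:290],None,fx=3,fy=3),cv2.resize(t[120:270,120:350],None,fx=1.8,fy=2.6)]))
E
```

```text
clock: 39.62
tool_pos: [0.5418, 0.1835, 0.1637]
tcp_rot: [-0.468, 0.883, 0.025, -0.018]
ft_force: [-0.1, 0.4, 0.2]
width: 0.0514
post ang turned 91.5 radius 0.1122 psi-ang -3.6 z 0.1637 w 0.0514 F [-0.1  0.4  0.2] clock 39.625 j6 -2.4
```

View pics/s28a.png

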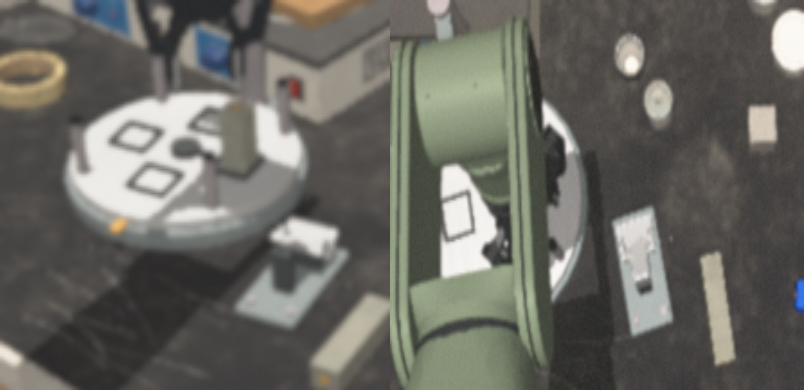

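Run:
```python
from h import *
r.snapshot('top')
for d in r.masks_of('prism_long','top')[:2]:
    m=d['mask'];print(d['centre'],d['score'],m.sum())
    g=atz('top',d['centre'],.03);x,f=lying('top',g[:2],.115,.19,mask=m);print(x[:2].round(4),np.degrees(x[2]),f)
r.snapshot('scene')
for d in r.masks_of('prism_long','scene')[:2]:
    m=d['mask'];print(d['centre'],d['score'],m.sum())
    g=atz('scene',d['centre'],.02);x,f=lying('scene',g[:2],.115,.19,mask=m);print(x[:2].round(4),np.degrees(x[2]),f)
to(.504,-.081,.2,191)
```

```text
[299.8, 239.1] 0.75 506
[ 0.4827 -0.0537] 11.971831605620896 0.9276034236804565
[173.8, 207.9] 0.4 1585
[0.5836 0.3532] 2.356404567672082 0.358689314727718
[276.9, 241.9] 0.84 470
[ 0.483  -0.0528] 11.201172183226186 0.9179965627301743
clock 39.92 pos [0.538  0.1828 0.1583] psi 235.8 w 0.0509 F [-0.3 -0.4  0.2] j6 -2.40  tiltx 0.9 tilty 3.9
TOOL delta tx 0.2380 ty -0.1174 tz -0.0460 twist 44.8
```

```bash
python3 -m handwheel '[0,0,-0.03,0,0.75, 0.01,0,-0.02,9,0.75, 0.02,0,0,9,0.75, 0.02,0,0,9,0.75, 0.02,0,0,9,0.75, 0.02,0,0,9,0.75, 0,0,0,0,0.75]' 40
python3 - <<'E'
from h import *
to(.4903,-.0515,.15,191.6)
E
```

```text
clock: 40.8
tool_pos: [0.4631, 0.129, 0.2052]
tcp_rot: [-0.081, 0.996, 0.015, -0.04]
ft_force: [0.7, 0.1, -0.8]
width: 0.0644
clock 40.80 pos [0.4631 0.129  0.2052] psi 189.4 w 0.0644 F [ 0.7  0.1 -0.8] j6 -1.67  tiltx 4.4 tilty 2.1
TOOL delta tx -0.0015 ty -0.1844 tz 0.0487 twist -2.2
```

```bash
python3 -m handwheel '[0,-0.045,0,-0.5,0.75, 0,-0.045,0,-0.5,0.75, 0,-0.045,0,-0.5,0.75, 0,-0.035,0,-0.5,0.75, 0,0,0,0,0.75, 0,0,0,0,0.75]' 40
python3 - <<'E'
from h import *
to(.4903,-.0515,.05,191.6)
E
```

```text
clock: 41.55
tool_pos: [0.497, -0.0413, 0.1953]
tcp_rot: [-0.108, 0.993, 0.017, -0.04]
ft_force: [-0.0, 0.5, -0.4]
width: 0.064
clock 41.55 pos [ 0.497  -0.0413  0.1953] psi 192.5 w 0.0640 F [-0.   0.5 -0.4] j6 -2.05  tiltx 4.3 tilty 2.4
TOOL delta tx -0.0022 ty -0.0147 tz 0.1450 twist 0.9
```

```bash
python3 -m handwheel '[-0.002,-0.007,0.02,0.5,0.75, 0,-0.0075,0.03,0.4,0.75, 0,0,0.03,0,0.75, 0,0,0.03,0,0.75, 0,0,0.025,0,0.75, 0,0,0.004,0,0.75, 0,0,0,0,0.75]' 40
python3 - <<'E'
from h import *
to(.4903,-.0515,.002,191.6)
E
```

```text
clock: 42.42
tool_pos: [0.4929, -0.0438, 0.0531]
tcp_rot: [-0.108, 0.993, 0.017, -0.038]
ft_force: [0.9, 0.2, 0.9]
width: 0.0641
clock 42.42 pos [ 0.4929 -0.0438  0.0531] psi 192.5 w 0.0641 F [0.9 0.2 0.9] j6 -2.06  tiltx 4.1 tilty 2.4
TOOL delta tx 0.0005 ty -0.0091 tz 0.0510 twist 0.9
```

```bash
python3 -m handwheel '[0,-0.009,0.01,0.9,0.75, 0,0,0.01,0,0.75, 0,0,0.01,0,0.75, 0,0,0,0,0.75]' 40
python3 - <<'E'
from h import *
to(.4903,-.0515,.002,191.6)
E
```

```text
clock: 42.92
tool_pos: [0.4949, -0.0529, 0.0232]
tcp_rot: [-0.1, 0.994, 0.016, -0.036]
ft_force: [-0.1, -0.4, 1.1]
width: 0.0639
clock 42.92 pos [ 0.4949 -0.0529  0.0232] psi 191.6 w 0.0639 F [-0.1 -0.4  1.1] j6 -2.06  tiltx 3.9 tilty 2.2
TOOL delta tx 0.0027 ty 0.0015 tz 0.0215 twist -0.0
```

```bash
python3 -m handwheel '[0.003,0.0015,0.010,0,0.75, 0,0,0.009,0,0.75, 0,0,0.002,0,0.75, 0,0,0,0,0.75]' 40
python3 - <<'E'
from h import *
to(.4903,-.0515,.002,191.6)
E
```

```text
clock: 43.42
tool_pos: [0.4897, -0.0514, 0.0011]
tcp_rot: [-0.1, 0.994, 0.016, -0.036]
ft_force: [0.3, 0.9, -0.3]
width: 0.064
clock 43.42 pos [ 0.4897 -0.0514  0.0011] psi 191.6 w 0.0640 F [ 0.3  0.9 -0.3] j6 -2.06  tiltx 3.9 tilty 2.2
TOOL delta tx -0.0006 ty -0.0002 tz -0.0010 twist -0.0
```

```bash
python3 -m handwheel '[0,0,0,0,0, 0,0,0,0,0, 0,0,0,0,0, 0,0,0,0,0, 0,0,0,0,0]' 40
python3 - <<'E'
from h import *
to(.4903,-.0515,.002,191.6)
E
```

```text
clock: 44.05
tool_pos: [0.4904, -0.0515, 0.0018]
tcp_rot: [-0.1, 0.994, 0.016, -0.035]
ft_force: [-0.3, -0.1, -0.1]
width: 0.0284
clock 44.05 pos [ 0.4904 -0.0515  0.0018] psi 191.6 w 0.0284 F [-0.3 -0.1 -0.1] j6 -2.06  tiltx 3.8 tilty 2.2
TOOL delta tx 0.0001 ty -0.0000 tz -0.0002 twist -0.0
```

```bash
python3 -m handwheel '[0,0,-0.015,0,0, 0,0,-0.03,0,0, 0,0,-0.04,0,0, 0,0,-0.045,0,0, 0,0,0,0,0, 0,0,0,0,0]' 40
python3 - <<'E'
from h import *
to(*rail(-.0327),.13,193.4)
E
```

```text
clock: 44.8
tool_pos: [0.4989, -0.0544, 0.1373]
tcp_rot: [-0.1, 0.994, 0.016, -0.036]
ft_force: [-0.8, 0.4, -3.2]
width: 0.0287
clock 44.80 pos [ 0.4989 -0.0544  0.1373] psi 191.6 w 0.0287 F [-0.8  0.4 -3.2] j6 -2.06  tiltx 3.9 tilty 2.2
TOOL delta tx -0.0469 ty 0.1074 tz 0.0083 twist -1.8
```

```bash
python3 -m handwheel '[-0.007,0.015,0,-0.3,0, -0.007,0.015,0,-0.3,0, -0.007,0.015,0,-0.3,0, -0.007,0.015,0,-0.3,0, -0.007,0.015,0,-0.3,0, -0.007,0.015,0,-0.3,0, -0.004,0.010,0,0,0, 0,0,0,0,0, 0,0,0,0,0]' 40
python3 - <<'E'
from h import *
to(*rail(-.0327),.095,193.4)
E
```

```text
clock: 45.92
tool_pos: [0.5205, 0.0631, 0.1337]
tcp_rot: [-0.118, 0.992, 0.018, -0.04]
ft_force: [-0.5, -0.1, -2.1]
width: 0.0286
clock 45.92 pos [0.5205 0.0631 0.1337] psi 193.7 w 0.0286 F [-0.5 -0.1 -2.1] j6 -1.87  tiltx 4.3 tilty 2.6
TOOL delta tx -0.0046 ty -0.0050 tz 0.0383 twist 0.3
```

```bash
python3 -m handwheel '[-0.004,-0.004,0.010,0.3,0, 0,-0.002,0.012,0,0, 0,0,0.012,0,0, 0,0,0.010,0,0, 0,0,0.002,0,0, 0,0,0,0,0]' 20
python3 - <<'E'
from h import *
to(*rail(-.0327,-.001),.083,193.4)
snap('scene','s30.png')
s=cv2.imread('pics/s30.png')
cv2.imwrite('pics/s30a.png',cv2.resize(s[150:260,200:310],None,fx=5.4,fy=5.4))
to(*rail(-.0327,-.001),.083,193.4)
E
```

```text
clock: 46.68
tool_pos: [0.5207, 0.0574, 0.0827]
tcp_rot: [-0.114, 0.992, 0.018, -0.041]
ft_force: [0.4, 0.7, -1.5]
width: 0.0287
clock 46.67 pos [0.5207 0.0574 0.0827] psi 193.2 w 0.0287 F [ 0.4  0.7 -1.5] j6 -1.88  tiltx 4.5 tilty 2.6
TOOL delta tx -0.0027 ty 0.0014 tz -0.0004 twist -0.2
clock 46.73 pos [0.5208 0.0574 0.0828] psi 193.2 w 0.0291 F [-1.   0.7 -2.1] j6 -1.88  tiltx 4.5 tilty 2.6
TOOL delta tx -0.0027 ty 0.0014 tz -0.0003 twist -0.2
```

View pics/s30a.png

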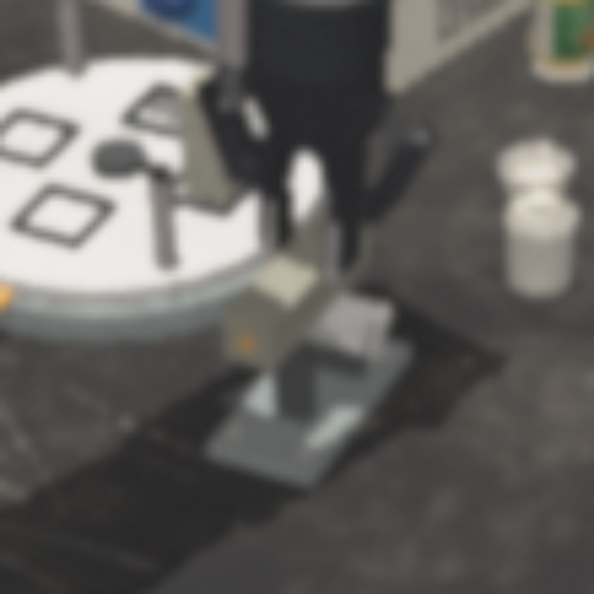

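```bash
python3 -m handwheel '[-0.002,0.001,0.005,0,0, 0,0,0.005,0,0, 0.001,0,0.006,0,0, 0.002,0,0.006,0,0, 0.002,0,0.006,0,0]' 20
python3 - <<'E'
from h import *
to(*rail(-.0262,-.001),.0644,193.4)
snap('scene','s31.png')
s=cv2.imread('pics/s31.png')
cv2.imwrite('pics/s31a.png',cv2.resize(s[150:260,200:310],None,fx=5.4,fy=5.4))
to(*rail(-.0262,-.001),.0644,193.4)
E
```

```text
clock: 47.35
tool_pos: [0.5303, 0.0603, 0.0731]
tcp_rot: [-0.114, 0.993, 0.018, -0.027]
ft_force: [-2.0, 2.6, 17.7]
width: 0.0285
clock 47.35 pos [0.5303 0.0603 0.0731] psi 193.2 w 0.0285 F [-2.   2.6 17.7] j6 -1.88  tiltx 2.8 tilty 2.3
TOOL delta tx 0.0003 ty 0.0005 tz 0.0087 twist -0.2
clock 47.40 pos [0.5303 0.0602 0.073 ] psi 193.1 w 0.0287 F [-2.1  1.8 17.6] j6 -1.88  tiltx 2.8 tilty 2.3
TOOL delta tx 0.0003 ty 0.0005 tz 0.0087 twist -0.3
```

View pics/s31a.png

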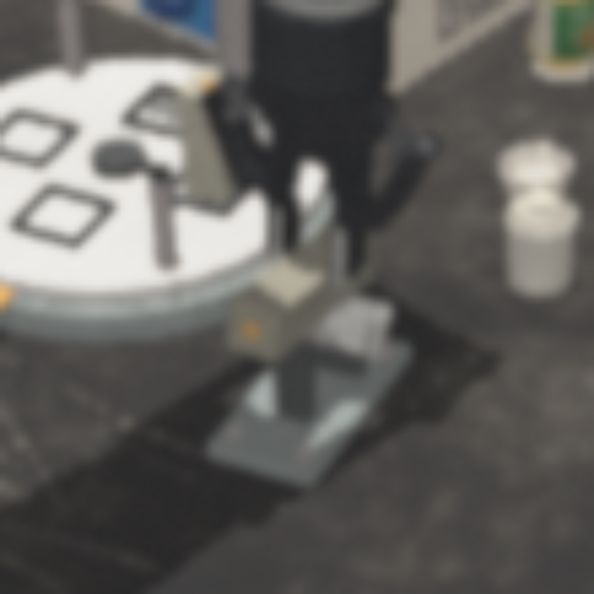

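```bash
python3 -m handwheel '[0.002,0,0.008,0,0, 0.002,0,0.008,0,0, 0.003,0,0.008,0,0, 0.003,0,0.008,0,0]' 20
python3 - <<'E'
from h import *
to(*rail(-.0262,-.001),.0644,193.4)
snap('scene','s32.png')
s=cv2.imread('pics/s32.png')
cv2.imwrite('pics/s32a.png',cv2.resize(s[150:260,200:310],None,fx=5.4,fy=5.4))
to(*rail(-.0262,-.001),.0644,193.4)
E
```

```text
clock: 47.9
tool_pos: [0.541, 0.0626, 0.0629]
tcp_rot: [-0.113, 0.993, 0.018, -0.004]
ft_force: [1.2, 3.5, 15.7]
width: 0.0285
clock 47.90 pos [0.541  0.0626 0.0629] psi 193.0 w 0.0285 F [ 1.2  3.5 15.7] j6 -1.88  tiltx 0.2 tilty 2.1
TOOL delta tx 0.0116 ty 0.0011 tz -0.0014 twist -0.4
clock 47.95 pos [0.5412 0.0627 0.0626] psi 193.0 w 0.0286 F [ 1.6  3.7 14.3] j6 -1.88  tiltx 0.2 tilty 2.1
TOOL delta tx 0.0118 ty 0.0010 tz -0.0017 twist -0.4
```

View pics/s32a.png

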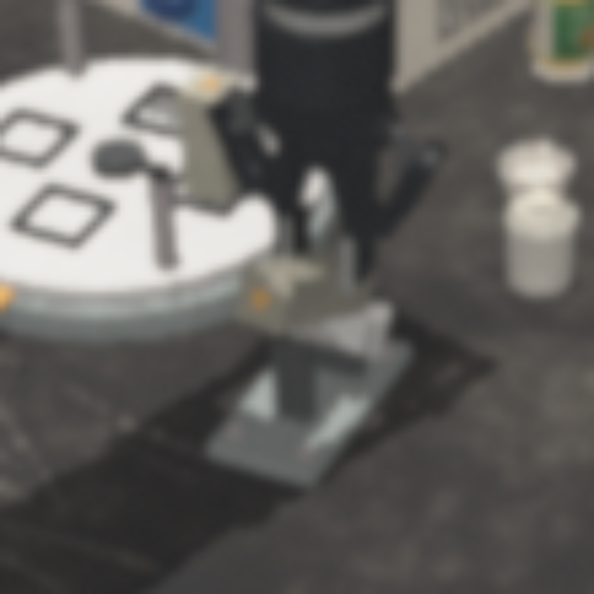

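```bash
python3 -m handwheel '[0.006,0,-0.001,0,0, 0.006,0,0,0,0, 0.004,0,0.004,0,0, 0.003,0,0.006,0,0]' 20
python3 - <<'E'
from h import *
to(*rail(-.0262,-.001),.0644,193.4)
snap('scene','s33.png')
s=cv2.imread('pics/s33.png')
cv2.imwrite('pics/s33a.png',cv2.resize(s[150:260,200:310],None,fx=5.4,fy=5.4))
E
```

```text
clock: 48.45
tool_pos: [0.5365, 0.0604, 0.0654]
tcp_rot: [-0.113, 0.993, 0.018, 0.012]
ft_force: [0.1, 3.8, 20.9]
width: 0.0288
clock 48.45 pos [0.5365 0.0604 0.0654] psi 192.9 w 0.0288 F [ 0.1  3.8 20.9] j6 -1.89  tiltx -1.6 tilty 1.9
TOOL delta tx 0.0068 ty 0.0020 tz 0.0009 twist -0.5
```

View pics/s33a.png

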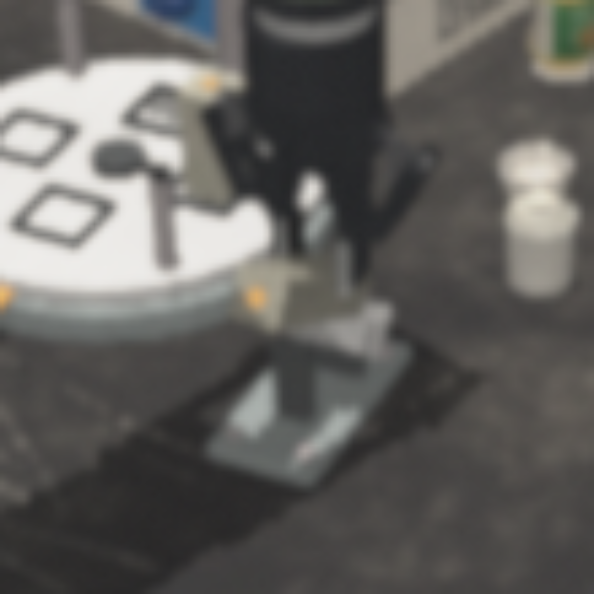

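```bash
python3 -m handwheel '[0.002,0.001,-0.001,0,0.42, 0,0,0,0,0.42, 0,0,0,0,0.45, 0,0,0,0,0.5, 0,0,0,0,0.5]' 20
python3 - <<'E'
from h import *
to(*rail(-.0262,-.001),.0644,193.4)
snap('scene','s34.png')
s=cv2.imread('pics/s34.png')
cv2.imwrite('pics/s34a.png',cv2.resize(s[150:260,200:310],None,fx=5.4,fy=5.4))
E
```

```text
clock: 49.12
tool_pos: [0.5292, 0.0604, 0.0631]
tcp_rot: [-0.113, 0.993, 0.018, 0.007]
ft_force: [-0.3, -0.7, -0.2]
width: 0.0426
clock 49.12 pos [0.5292 0.0604 0.0631] psi 193.0 w 0.0426 F [-0.3 -0.7 -0.2] j6 -1.89  tiltx -1.0 tilty 2.0
TOOL delta tx -0.0003 ty 0.0005 tz -0.0012 twist -0.4
```

View pics/s34a.png

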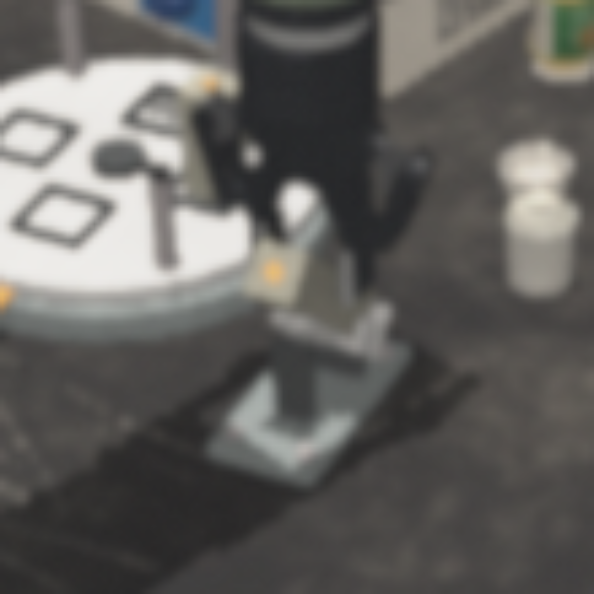

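```bash
python3 -m handwheel '[0,0,-0.01,0,0.7, 0,0,-0.03,0,0.8, 0,0,-0.04,0,0.8, 0,0,-0.04,0,0.8, 0.012,0,-0.01,0,0.8, 0.012,0,0,0,0.8, 0,0,0,0,0.8]' 20
python3 - <<'E'
from h import *
off=np.array([200,150])
snap('scene','s35.png')
s=cv2.imread('pics/s35.png');im=cv2.resize(s[150:260,200:310],None,fx=5.4,fy=5.4,interpolation=cv2.INTER_CUBIC)
def D(pts,col):
    q=np.array([((proj('scene',p)-off+.5)*5.4-.5) for p in pts]).round().astype(int);cv2.polylines(im,[q],True,col,1)
def RP(x,y,z): k=np.sqrt(.5);return [*rail(k*(x+z),y),.03+k*(-x+z)]
L=.115
D([RP(-L,-.015,0),RP(-L,.015,0),RP(-L,.015,.03),RP(-L,-.015,.03)],(0,0,255))
cv2.imwrite('pics/o7.png',im)
to(*rail(-.0585,-.001),.098,193.4)
E
```

```text
clock: 50.05
tool_pos: [0.5014, 0.0497, 0.1965]
tcp_rot: [-0.113, 0.993, 0.018, 0.005]
ft_force: [0.4, -0.0, -0.8]
width: 0.0684
clock 50.10 pos [0.5016 0.0497 0.1963] psi 193.0 w 0.0682 F [ 0.2 -0.   0. ] j6 -1.91  tiltx -0.8 tilty 2.0
TOOL delta tx 0.0041 ty 0.0009 tz 0.0983 twist -0.4
```

View pics/o7.png

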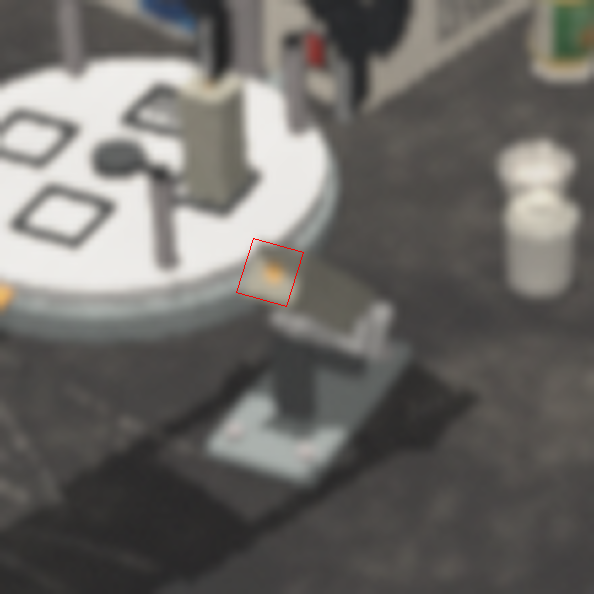

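```bash
python3 -m handwheel '[0.003,0.001,0.03,0,0.8, 0,0,0.03,0,0.8, 0,0,0.025,0,0.8, 0,0,0.012,0,0.8, 0,0,0.002,0,0.8, 0,0,0,0,0.8]' 30
python3 - <<'E'
from h import *
to(*rail(-.0587,-.001),.096,193.4)
E
```

```text
clock: 50.85
tool_pos: [0.496, 0.0542, 0.0896]
tcp_rot: [-0.113, 0.993, 0.019, 0.001]
ft_force: [-0.5, 0.2, 0.5]
width: 0.0683
clock 50.85 pos [0.496  0.0542 0.0896] psi 192.9 w 0.0683 F [-0.5  0.2  0.5] j6 -1.91  tiltx -0.4 tilty 2.2
TOOL delta tx -0.0016 ty -0.0009 tz -0.0064 twist -0.5
```

```bash
python3 -m handwheel '[-0.0016,-0.001,-0.006,0,0.8, 0,0,0,0,0, 0,0,0,0,0, 0,0,0,0,0, 0,0,0,0,0, 0,0,0,0,0, 0,0,-0.005,0,0, 0,0,-0.015,0,0, 0,0,-0.025,0,0, 0,0,-0.02,0,0, 0,0,0,0,0]' 30
python3 - <<'E'
from h import *
to(*rail(-.135,-.001),.157,193.4)
E
```

```text
clock: 52.22
tool_pos: [0.4993, 0.0504, 0.1672]
tcp_rot: [-0.113, 0.993, 0.019, 0.004]
ft_force: [0.3, -1.4, -2.1]
width: 0.029
clock 52.23 pos [0.4993 0.0504 0.1672] psi 192.9 w 0.0290 F [ 0.3 -1.4 -2.1] j6 -1.91  tiltx -0.7 tilty 2.1
TOOL delta tx 0.0772 ty 0.0022 tz 0.0094 twist -0.5
```

```bash
python3 -m handwheel '[0.015,0,0,0,0, 0.018,0,0,0,0, 0.018,0,0,0,0, 0.018,0,0,0,0, 0.008,0,0.01,0,0, 0,0,0.015,0,0, 0,0,0.015,0,0, 0,0,0.006,0,0, 0,0,0,0,0]' 30
python3 - <<'E'
from h import *
to(*rail(-.130,-.001),.113,193.4)
snap('scene','s36.png')
s=cv2.imread('pics/s36.png');cv2.imwrite('pics/s36a.png',cv2.resize(s[130:260,170:300],None,fx=4.6,fy=4.6,interpolation=cv2.INTER_CUBIC))
to(*rail(-.130,-.001),.113,193.4)
E
```

```text
clock: 53.35
tool_pos: [0.4123, 0.0351, 0.1103]
tcp_rot: [-0.113, 0.993, 0.02, -0.004]
ft_force: [-0.3, 0.0, -1.7]
width: 0.0289
clock 53.35 pos [0.4123 0.0351 0.1103] psi 192.9 w 0.0289 F [-0.3  0.  -1.7] j6 -1.97  tiltx 0.2 tilty 2.4
TOOL delta tx -0.0161 ty -0.0018 tz -0.0028 twist -0.5
clock 53.40 pos [0.4125 0.0351 0.1106] psi 192.9 w 0.0290 F [-0.1 -0.2 -2.2] j6 -1.97  tiltx 0.1 tilty 2.4
TOOL delta tx -0.0160 ty -0.0017 tz -0.0025 twist -0.5
```

View pics/s36a.png

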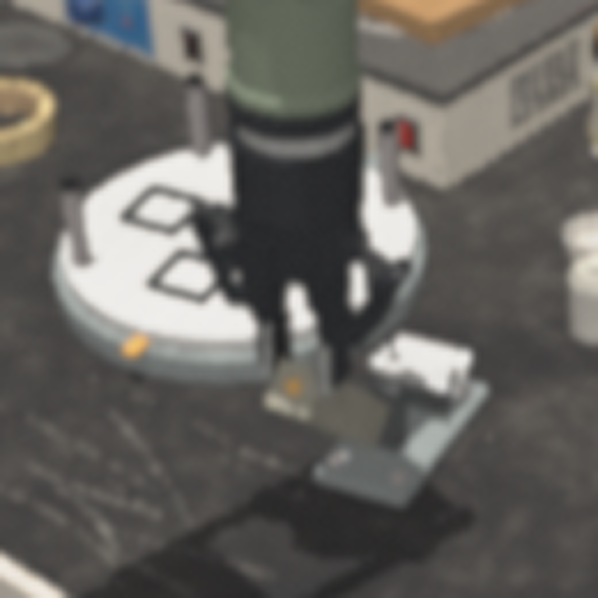

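```bash
python3 -m handwheel '[-0.008,-0.001,0.004,0.2,0, -0.010,-0.001,0,0,0, -0.010,0,0,0,0, -0.010,0,0,0,0, -0.010,0,0,0,0, -0.010,0,0,0,0]' 20
python3 - <<'E'
from h import *
to(*rail(-.0625,-.001),.108,193.4)
E
```

```text
clock: 54.15
tool_pos: [0.4719, 0.0463, 0.1066]
tcp_rot: [-0.111, 0.994, 0.02, -0.006]
ft_force: [-2.9, -0.9, -0.5]
width: 0.029
clock 54.15 pos [0.4719 0.0463 0.1066] psi 192.8 w 0.0290 F [-2.9 -0.9 -0.5] j6 -1.92  tiltx 0.4 tilty 2.3
TOOL delta tx -0.0230 ty 0.0012 tz -0.0016 twist -0.6
```

```bash
python3 -m handwheel '[-0.007,0,-0.001,0,0, -0.007,0.001,0,0,0, -0.004,0,0,0,0]' 20
python3 - <<'E'
from h import *
to(*rail(-.0625,-.001),.108,193.4)
snap('scene','s37.png')
s=cv2.imread('pics/s37.png');cv2.imwrite('pics/s37a.png',cv2.resize(s[130:260,170:300],None,fx=4.6,fy=4.6,interpolation=cv2.INTER_CUBIC))
to(*rail(-.0625,-.001),.108,193.4)
E
```

```text
clock: 54.52
tool_pos: [0.4917, 0.0517, 0.1078]
tcp_rot: [-0.111, 0.994, 0.02, -0.005]
ft_force: [-1.8, 0.0, -1.1]
width: 0.0293
clock 54.52 pos [0.4917 0.0517 0.1078] psi 192.8 w 0.0293 F [-1.8  0.  -1.1] j6 -1.91  tiltx 0.3 tilty 2.3
TOOL delta tx -0.0025 ty 0.0002 tz -0.0002 twist -0.6
clock 54.58 pos [0.4922 0.0517 0.1078] psi 192.8 w 0.0290 F [-1.  -0.8 -2.6] j6 -1.91  tiltx 0.3 tilty 2.3
TOOL delta tx -0.0021 ty 0.0003 tz -0.0002 twist -0.6
```

View pics/s37a.png

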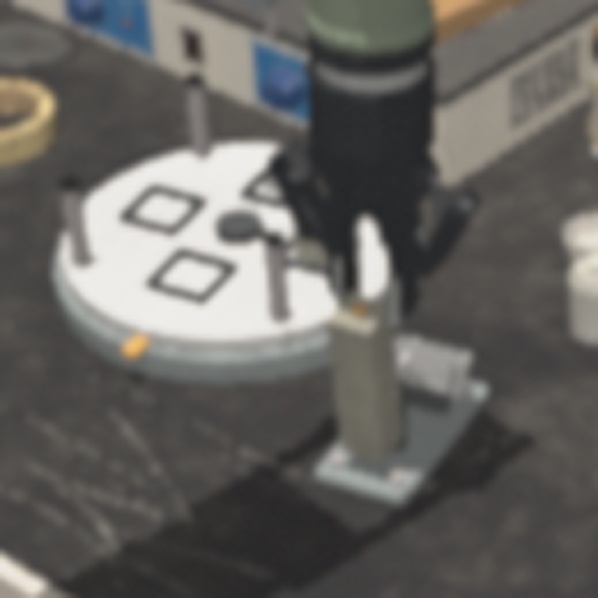

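```bash
python3 -m handwheel '[0.003,0,-0.008,0,0, 0.003,0,-0.025,0,0, 0,0,-0.03,0,0, 0,0,-0.03,0,0, 0,0,-0.03,0,0, 0,0,-0.006,0,0, 0,0,0,0,0]' 40
python3 - <<'E'
from h import *
to(.5355,.2655,.225,193)
snap('scene','s38.png')
s=cv2.imread('pics/s38.png');cv2.imwrite('pics/s38a.png',cv2.resize(s[130:190,220:270],None,fx=12,fy=10,interpolation=cv2.INTER_CUBIC))
to(.5355,.2655,.225,193)
E
```

```text
clock: 55.45
tool_pos: [0.4895, 0.0457, 0.2432]
tcp_rot: [-0.111, 0.994, 0.02, 0.001]
ft_force: [0.6, 0.7, -2.4]
width: 0.0285
clock 55.45 pos [0.4895 0.0457 0.2432] psi 192.7 w 0.0285 F [ 0.6  0.7 -2.4] j6 -1.91  tiltx -0.4 tilty 2.3
TOOL delta tx -0.0930 ty 0.2034 tz 0.0270 twist -0.3
clock 55.50 pos [0.4894 0.0457 0.2429] psi 192.7 w 0.0286 F [-0.3 -0.1 -0.6] j6 -1.91  tiltx -0.4 tilty 2.3
TOOL delta tx -0.0931 ty 0.2034 tz 0.0267 twist -0.3
```

View pics/s38a.png

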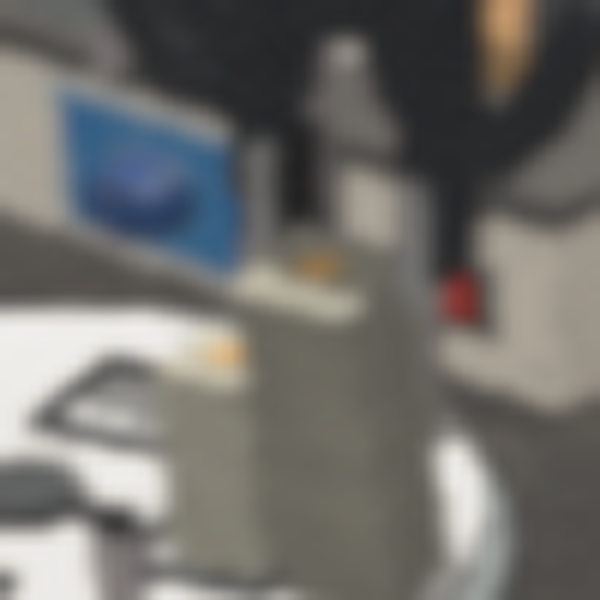

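Run:
```python
from h import *
s=cv2.imread('pics/s38.png');cv2.imwrite('pics/s38b.png',cv2.resize(s[148:208,225:275],None,fx=12,fy=10,interpolation=cv2.INTER_CUBIC))
```

```text
(no output)
```

View pics/s38b.png

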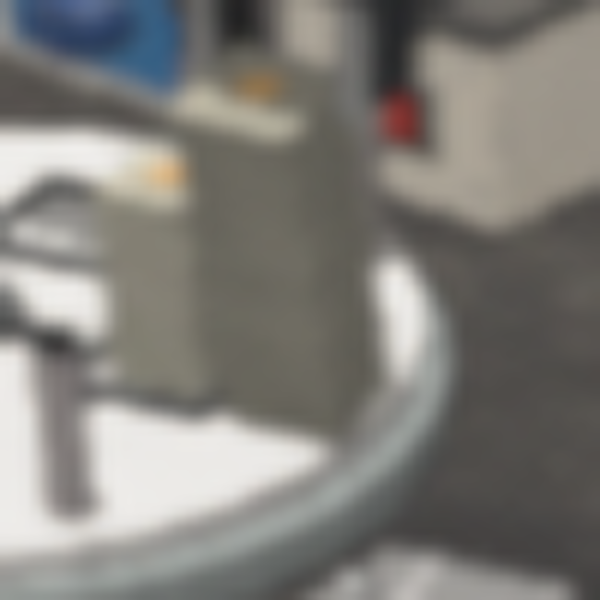

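Run:
```python
from h import *
c=lambda x,y:((x+.5)/12-.5+225,(y+.5)/10-.5+148)
obs={'t-+':c(180,110),'t--':c(308,138),'f-+':c(208,412),'f--':c(330,438),'f+-':c(380,378),'tc':c(258,85)}
tp=np.array([.4894,.0457,.2429]);u=np.array([.9728,.2317,0]);v=np.array([-u[1],u[0],0])
for da in(-.003,-.010):
    x,f,cst=fitprism(obs,.115,np.array([*(tp+u*da+[0,0,.030]),0,0,13.]))
    print('top',x.round(4),'foot',f.round(4),cst,'foot u,v,z',((f-tp)@u).round(4),((f-tp)@v).round(4),(f-tp)[2].round(4),'top uv',((x[:3]-tp)@u).round(4),((x[:3]-tp)@v).round(4))
```

```text
top [  0.482    0.0478   0.268  -10.1937  -4.6158  15.0981] foot [0.4991 0.062  0.1551] 1.8139705730975926 foot u,v,z 0.0132 0.0136 -0.0878 top uv -0.0068 0.0037
top [  0.4788   0.0448   0.2705 -10.3947  -4.7118  15.1185] foot [0.4963 0.0593 0.1578] 1.7412951177832652 foot u,v,z 0.0099 0.0117 -0.0851 top uv -0.0105 0.0016
```

```bash
python3 -m handwheel '[0.010,0,0.02,0,0, 0.010,0,0.03,0,0, 0,0,0.03,0,0, 0,0,0.03,0,0, 0,0,0.018,0,0, 0,0,0,0,0]' 20
python3 - <<'E'
from h import *
to(*rail(-.0625,-.001),.108,193.4)
E
```

```text
clock: 56.25
tool_pos: [0.462, 0.0476, 0.1026]
tcp_rot: [-0.11, 0.994, 0.022, -0.006]
ft_force: [-1.0, 0.9, -2.0]
width: 0.0285
clock 56.25 pos [0.462  0.0476 0.1026] psi 192.7 w 0.0285 F [-1.   0.9 -2. ] j6 -1.92  tiltx 0.4 tilty 2.6
TOOL delta tx -0.0323 ty -0.0021 tz -0.0057 twist -0.7
```

```bash
python3 -m handwheel '[-0.009,-0.001,-0.005,0.3,0, -0.009,-0.001,0,0.3,0, -0.009,0,0,0,0, -0.008,0,0,0,0, -0.004,0,0,0,0]' 20
python3 - <<'E'
from h import *
to(*rail(-.0525,-.001),.108,193.4)
snap('scene','s39.png')
s=cv2.imread('pics/s39.png');cv2.imwrite('pics/s39a.png',cv2.resize(s[130:260,170:300],None,fx=4.6,fy=4.6,interpolation=cv2.INTER_CUBIC))
to(*rail(-.0525,-.001),.108,193.4)
E
```

```text
clock: 56.88
tool_pos: [0.5035, 0.0538, 0.1095]
tcp_rot: [-0.105, 0.994, 0.022, -0.006]
ft_force: [-2.3, -0.2, -0.3]
width: 0.0282
clock 56.88 pos [0.5035 0.0538 0.1095] psi 192.1 w 0.0282 F [-2.3 -0.2 -0.3] j6 -1.89  tiltx 0.4 tilty 2.5
TOOL delta tx -0.0006 ty 0.0009 tz 0.0015 twist -1.3
clock 56.92 pos [0.5039 0.0539 0.1095] psi 192.1 w 0.0284 F [-1.2 -0.7  0.5] j6 -1.89  tiltx 0.4 tilty 2.5
TOOL delta tx -0.0002 ty 0.0009 tz 0.0015 twist -1.3
```

View pics/s39a.png

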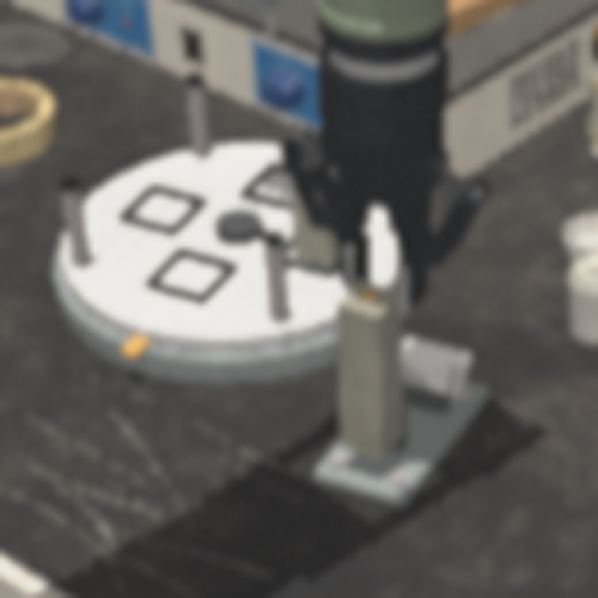

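```bash
python3 -m handwheel '[0.004,0,-0.008,0,0, 0.004,0,-0.025,0,0, 0,0,-0.03,0,0, 0,0,-0.03,0,0, 0,0,-0.03,0,0, 0,0,-0.006,0,0, 0,0,0,0,0]' 40
python3 - <<'E'
from h import *
snap('scene','s40.png')
s=cv2.imread('pics/s40.png');cv2.imwrite('pics/s40a.png',cv2.resize(s[145:205,225:275],None,fx=12,fy=10,interpolation=cv2.INTER_CUBIC))
to(.5355,.2655,.225,193)
E
```

```text
clock: 57.8
tool_pos: [0.4997, 0.047, 0.2445]
tcp_rot: [-0.104, 0.994, 0.022, 0.0]
ft_force: [0.1, -0.6, -1.9]
width: 0.0282
clock 57.85 pos [0.4996 0.047  0.2442] psi 192.0 w 0.0281 F [ 0.5  0.2 -1.2] j6 -1.89  tiltx -0.3 tilty 2.5
TOOL delta tx -0.0805 ty 0.2052 tz 0.0286 twist -1.0
```

View pics/s40a.png

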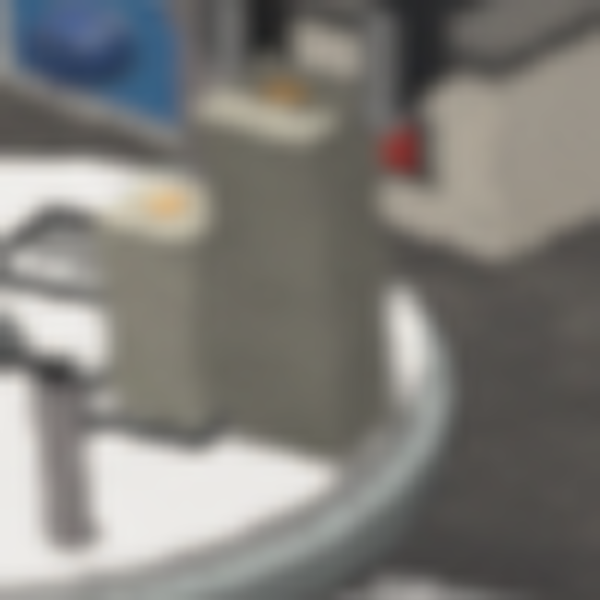

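Run:
```python
from h import *
c=lambda x,y:((x+.5)/12-.5+225,(y+.5)/10-.5+145)
obs={'t-+':c(200,110),'t--':c(333,140),'f-+':c(215,440),'f--':c(335,463),'f+-':c(383,410),'tc':c(285,90)}
tp=np.array([.4996,.047,.2442]);u=np.array([.9728,.2317,0]);v=np.array([-u[1],u[0],0])
for da in(-.003,-.010):
    x,f,cst=fitprism(obs,.115,np.array([*(tp+u*da+[0,0,.030]),0,0,13.]))
    print('top',x.round(4),'foot',f.round(4),cst,'foot u,v,z',((f-tp)@u).round(4),((f-tp)@v).round(4),(f-tp)[2].round(4),'top uv',((x[:3]-tp)@u).round(4),((x[:3]-tp)@v).round(4))
```

```text
top [ 0.492   0.0495  0.2702 -4.939  -4.2796 15.384 ] foot [0.4992 0.0604 0.1559] 1.4950173394609374 foot u,v,z 0.0028 0.0131 -0.0883 top uv -0.0068 0.0042
top [ 0.4889  0.0466  0.2727 -5.1744 -4.3866 15.4054] foot [0.4965 0.0578 0.1585] 1.4201755361603645 foot u,v,z -0.0005 0.0112 -0.0857 top uv -0.0106 0.0021
```

```bash
python3 -m handwheel '[-0.008,0.018,0,-0.1,0, -0.008,0.018,0,-0.1,0, -0.008,0.018,0,-0.1,0, -0.008,0.018,0,-0.1,0, -0.008,0.018,0,-0.1,0, -0.008,0.018,0,-0.1,0, -0.008,0.018,0,-0.1,0, -0.008,0.018,0,0,0, -0.008,0.018,0,0,0, -0.004,0.018,0,0,0, 0,0,0,0,0, 0,0,0,0,0]' 40
python3 - <<'E'
from h import *
to(.5366,.2565,.155,193)
E
```

```text
clock: 59.35
tool_pos: [0.5317, 0.2482, 0.2411]
tcp_rot: [-0.11, 0.994, 0.022, -0.008]
ft_force: [0.4, -0.5, -2.0]
width: 0.0286
clock 59.35 pos [0.5317 0.2482 0.2411] psi 192.7 w 0.0286 F [ 0.4 -0.5 -2. ] j6 -1.53  tiltx 0.7 tilty 2.7
TOOL delta tx -0.0076 ty 0.0030 tz 0.0862 twist -0.3
```

```bash
python3 -m handwheel '[-0.004,0.002,0.015,-0.3,0, -0.003,0.001,0.02,0,0, 0,0,0.02,0,0, 0,0,0.02,0,0, 0,0,0.010,0,0, 0,0,0,0,0]' 40
python3 - <<'E'
from h import *
to(.5366,.2565,.140,193)
snap('scene','s41.png')
s=cv2.imread('pics/s41.png')
cv2.imwrite('pics/s41a.png',cv2.resize(s[145:205,185:235],None,fx=12,fy=10,interpolation=cv2.INTER_CUBIC)[:600])
to(.5366,.2565,.140,193)
E
```

```text
clock: 60.1
tool_pos: [0.5358, 0.253, 0.1493]
tcp_rot: [-0.111, 0.994, 0.022, -0.01]
ft_force: [0.1, 0.8, -1.0]
width: 0.0281
clock 60.10 pos [0.5358 0.253  0.1493] psi 192.7 w 0.0281 F [ 0.1  0.8 -1. ] j6 -1.54  tiltx 0.9 tilty 2.6
TOOL delta tx -0.0017 ty 0.0028 tz 0.0094 twist -0.3
clock 60.15 pos [0.5361 0.2531 0.1499] psi 192.7 w 0.0283 F [-0.3  0.  -2. ] j6 -1.54  tiltx 0.8 tilty 2.6
TOOL delta tx -0.0013 ty 0.0028 tz 0.0100 twist -0.3
```

View pics/s41a.png

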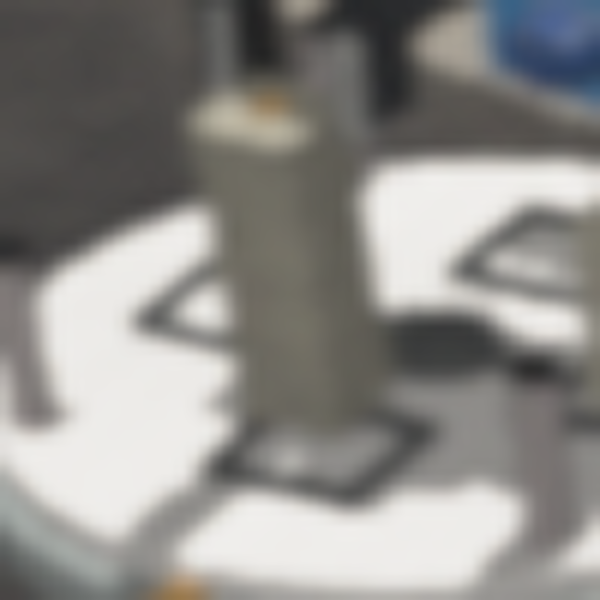

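Run:
```python
from h import *
c=lambda x,y:((x+.5)/12-.5+185,(y+.5)/10-.5+145)
obs={'t-+':c(192,128),'t--':c(318,152),'f-+':c(245,420),'f--':c(343,433),'f+-':c(388,395),'tc':c(270,103)}
tp=np.array([.5361,.2531,.1499]);u=np.array([.9744,.2250,0]);v=np.array([-u[1],u[0],0]);ld=np.array([.5355,.2655,0])
for da in(-.003,-.010):
    x,f,cst=fitprism(obs,.115,np.array([*(tp+u*da+[0,0,.030]),0,0,13.]))
    print('top',x.round(4),'foot',f.round(4),cst,'foot u,v,z',((f-tp)@u).round(4),((f-tp)@v).round(4),(f-tp)[2].round(4),'foot-load',((f-ld)@u).round(4),((f-ld)@v).round(4))
s=cv2.imread('pics/s41.png');im=cv2.resize(s[145:205,185:235],None,fx=12,fy=12,interpolation=cv2.INTER_CUBIC)
def D(pts,col):
    q=np.array([((proj('scene',p)-[185,145]+.5)*12-.5) for p in pts]).round().astype(int);cv2.polylines(im,[q],True,col,1)
o=np.array([.5355,.2655,.036])
for z,hw,col in((0,.02,(0,0,255)),(.008,.02,(0,255,0))):
    D([o+[0,0,z]+a*hw*u+b*hw*v for a,b in((-1,1),(-1,-1),(1,-1),(1,1))],col)
cv2.imwrite('pics/o8.png',im[200:720])
```

```text
top [ 0.5275  0.2549  0.175  -4.3323 -3.0921 16.0641] foot [0.5342 0.2633 0.0604] 3.1445666325615553 foot u,v,z 0.0004 0.0104 -0.0895 foot-load -0.0018 -0.0019
top [ 0.5248  0.2519  0.1773 -4.5387 -3.1966 16.0922] foot [0.5318 0.2605 0.0629] 3.038162060743298 foot u,v,z -0.0026 0.0082 -0.087 foot-load -0.0048 -0.004
```

View pics/o8.png

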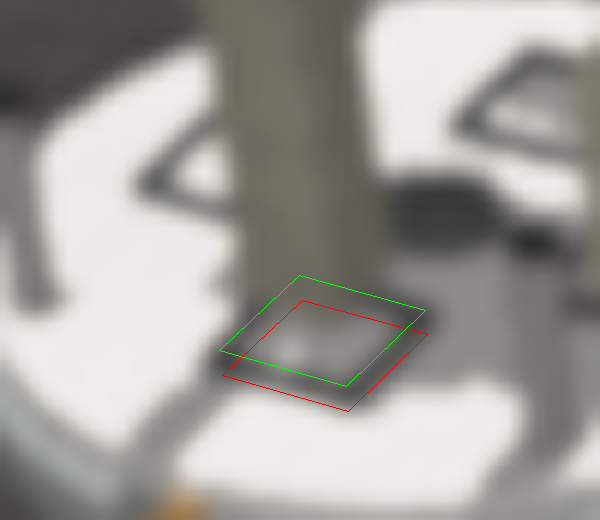

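```bash
python3 -m handwheel '[-0.003,0.003,0.005,0,0, 0,0,0.006,0,0, 0,0,0.006,0,0, 0,0,0,0,0]' 40
python3 - <<'E'
from h import *
snap('scene','s42.png')
s=cv2.imread('pics/s42.png')
cv2.imwrite('pics/s42a.png',cv2.resize(s[145:205,185:235],None,fx=12,fy=10,interpolation=cv2.INTER_CUBIC)[:600])
to(.539,.2560,.129,193)
E
```

```text
clock: 60.65
tool_pos: [0.54, 0.2582, 0.1343]
tcp_rot: [-0.111, 0.994, 0.022, -0.007]
ft_force: [-0.2, -0.1, -1.2]
width: 0.0284
clock 60.70 pos [0.5403 0.2582 0.1347] psi 192.7 w 0.0283 F [-0.7  0.  -1.2] j6 -1.53  tiltx 0.5 tilty 2.6
TOOL delta tx 0.0017 ty -0.0021 tz 0.0056 twist -0.3
```

View pics/s42a.png

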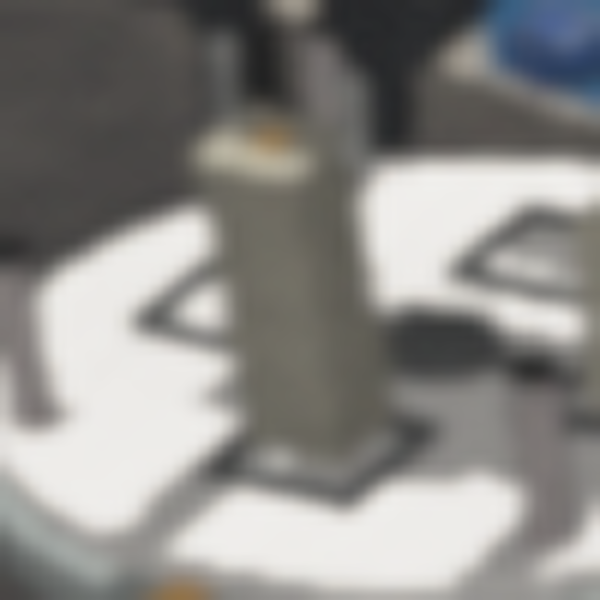

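```bash
python3 -m handwheel '[0,0,0.005,0,0, 0,0,0.005,0,0, 0,0,0.004,0,0]' 40
python3 - <<'E'
from h import *
snap('scene','s43.png')
s=cv2.imread('pics/s43.png')
cv2.imwrite('pics/s43a.png',cv2.resize(s[145:205,185:235],None,fx=12,fy=10,interpolation=cv2.INTER_CUBIC)[:600])
to(.539,.2560,.129,193)
E
```

```text
clock: 61.08
tool_pos: [0.541, 0.2594, 0.1212]
tcp_rot: [-0.111, 0.994, 0.023, -0.005]
ft_force: [-0.3, 0.8, -1.8]
width: 0.0288
clock 61.12 pos [0.5405 0.2593 0.1205] psi 192.7 w 0.0281 F [-0.2  0.2 -2.9] j6 -1.53  tiltx 0.4 tilty 2.6
TOOL delta tx 0.0023 ty -0.0025 tz -0.0086 twist -0.3
```

View pics/s43a.png

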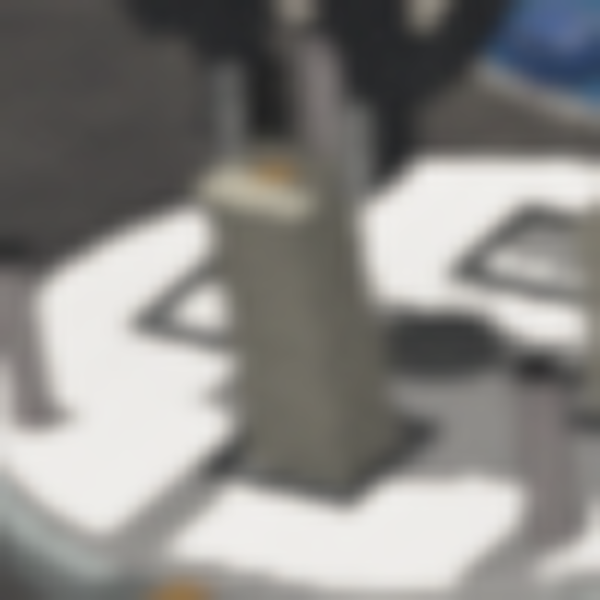

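```bash
python3 -m handwheel '[-0.003,0,0.001,0,0, -0.001,0,0.003,0,0, 0,0,0.003,0,0]' 40
python3 - <<'E'
from h import *
to(.539,.2560,.129,193)
snap('scene','s44.png')
s=cv2.imread('pics/s44.png')
cv2.imwrite('pics/s44a.png',cv2.resize(s[145:205,185:235],None,fx=12,fy=10,interpolation=cv2.INTER_CUBIC)[:600])
to(.539,.2560,.129,193)
E
```

```text
clock: 61.5
tool_pos: [0.5489, 0.2617, 0.1186]
tcp_rot: [-0.111, 0.994, 0.023, -0.001]
ft_force: [-0.1, -0.2, 8.7]
width: 0.0282
clock 61.50 pos [0.5489 0.2617 0.1186] psi 192.7 w 0.0282 F [-0.1 -0.2  8.7] j6 -1.53  tiltx -0.2 tilty 2.7
TOOL delta tx 0.0109 ty -0.0029 tz -0.0106 twist -0.3
clock 61.55 pos [0.549  0.2618 0.1186] psi 192.7 w 0.0283 F [-0.9  0.2  7.1] j6 -1.53  tiltx -0.2 tilty 2.7
TOOL delta tx 0.0110 ty -0.0029 tz -0.0106 twist -0.3
```

View pics/s44a.png

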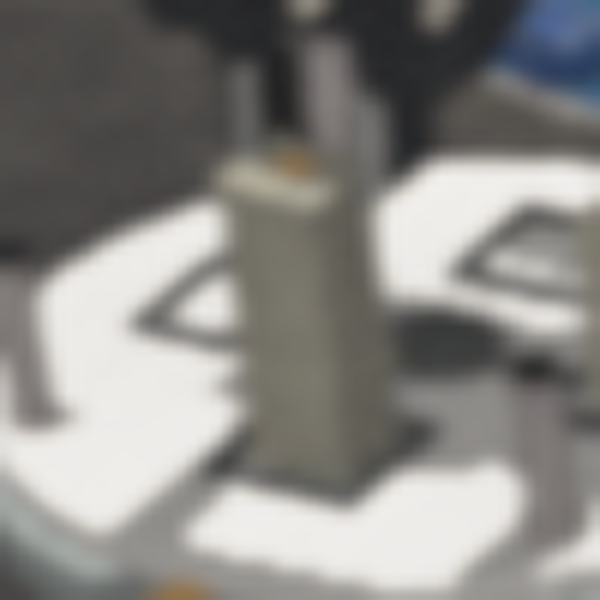

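```bash
python3 -m handwheel '[0,0,0.002,0,0, 0,0,0,0,0.4, 0,0,0,0,0.42, 0,0,0,0,0.5, 0,0,0,0,0.7, 0,0,0,0,0.8, 0,0,0,0,0.8]' 30
python3 - <<'E'
from h import *
to(.539,.2560,.129,193)
snap('scene','s45.png')
s=cv2.imread('pics/s45.png')
cv2.imwrite('pics/s45a.png',cv2.resize(s[145:205,185:235],None,fx=12,fy=10,interpolation=cv2.INTER_CUBIC)[:600])
E
```

```text
clock: 62.42
tool_pos: [0.5502, 0.2618, 0.1177]
tcp_rot: [-0.111, 0.994, 0.023, -0.0]
ft_force: [-0.2, -0.6, 0.6]
width: 0.0685
clock 62.42 pos [0.5502 0.2618 0.1177] psi 192.7 w 0.0685 F [-0.2 -0.6  0.6] j6 -1.53  tiltx -0.3 tilty 2.6
TOOL delta tx 0.0121 ty -0.0026 tz -0.0115 twist -0.3
```

View pics/s45a.png

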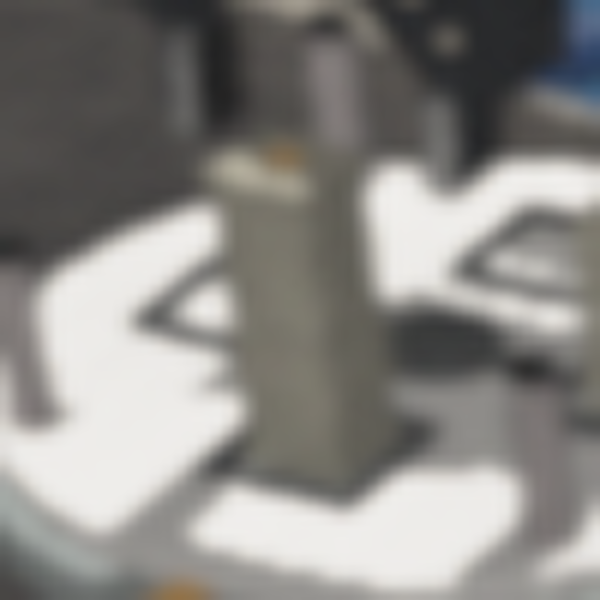

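```bash
python3 -m handwheel '[0,0,-0.015,0,0.8, 0,0,-0.03,0,0.8, 0,0,-0.035,0,0.8, 0,0,-0.03,0,0.8, 0,0,0,9,0.7, 0,0,0,9,0.6, 0,0,0,9,0.5, 0,0,0,9,0.5, 0,0,0,9,0.5, 0,0,0,0,0.5]' 40
python3 - <<'E'
from h import *
p=AX+.120*np.array([np.cos(np.radians(147.9)),np.sin(np.radians(147.9))]);print(p)
to(*p,.2,147.9)
snap('scene','s46.png')
s=cv2.imread('pics/s46.png')
cv2.imwrite('pics/s46a.png',cv2.resize(s[130:220,160:270],None,fx=7,fy=6.5,interpolation=cv2.INTER_CUBIC))
E
```

```text
clock: 63.72
tool_pos: [0.5539, 0.2571, 0.2446]
tcp_rot: [0.289, 0.957, 0.025, -0.003]
ft_force: [-0.3, -0.2, -0.1]
width: 0.0428
[0.49734537 0.34376783]
clock 63.73 pos [0.5539 0.2571 0.2446] psi 146.4 w 0.0428 F [-0.3 -0.2 -0.1] j6 -0.72  tiltx 1.1 tilty 2.7
TOOL delta tx 0.0942 ty 0.0386 tz 0.0483 twist -1.5
```

View pics/s46a.png

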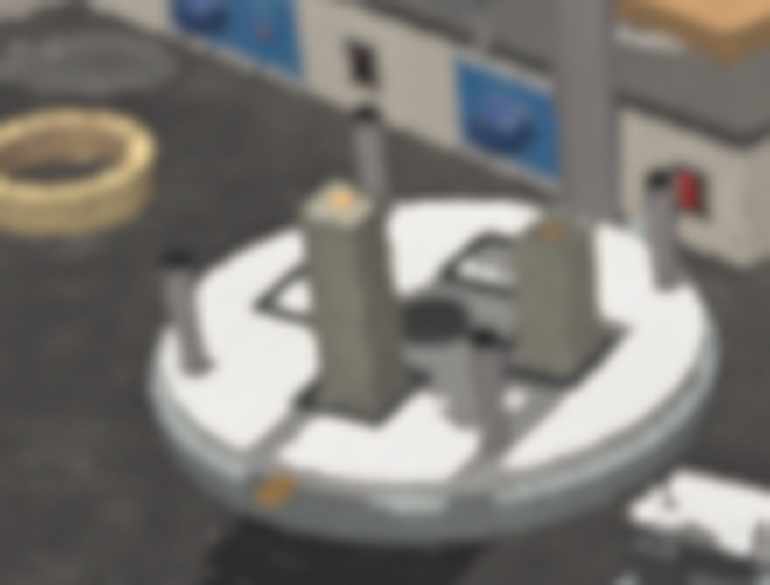

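Both prisms stand: long at crop (350,300) in the loading pocket, short at (560,300) at the next station. Now the last click.

```bash
python3 -m handwheel '[0.018,0.007,0,-0.5,0.5, 0.018,0.008,0,-0.5,0.5, 0.018,0.008,0,-0.5,0.5, 0.018,0.008,0.005,0,0.5, 0.016,0.005,0.01,0,0.5, 0,0,0.01,0,0.5, 0,0,0,0,0.5, 0,0,0,0,0.5]' 40
python3 - <<'E'
from h import *
to(.4973,.3438,.15,147.9)
E
```

```text
clock: 64.78
tool_pos: [0.4937, 0.3425, 0.221]
tcp_rot: [0.272, 0.962, 0.025, -0.003]
ft_force: [-0.7, -0.2, 0.4]
width: 0.043
clock 64.78 pos [0.4937 0.3425 0.221 ] psi 148.4 w 0.0430 F [-0.7 -0.2  0.4] j6 -0.59  tiltx 1.1 tilty 2.6
TOOL delta tx -0.0037 ty -0.0003 tz 0.0710 twist 0.5
```

```bash
python3 -m handwheel '[-0.002,0,0.02,0.5,0.5, -0.001,0,0.025,0,0.5, 0,0,0.025,0,0.5, 0,0,0.02,0,0.5, 0,0,0,0,0.5, 0,0,0,0,0.5]' 40
python3 - <<'E'
from h import *
to(.4973,.3438,.077,147.9)
E
```

```text
clock: 65.53
tool_pos: [0.5032, 0.3429, 0.1322]
tcp_rot: [0.28, 0.96, 0.027, 0.0]
ft_force: [1.1, -0.0, -1.4]
width: 0.0427
clock 65.53 pos [0.5032 0.3429 0.1322] psi 147.5 w 0.0427 F [ 1.1 -0.  -1.4] j6 -0.58  tiltx 0.8 tilty 3.0
TOOL delta tx 0.0046 ty -0.0053 tz 0.0551 twist -0.4
```

```bash
python3 -m handwheel '[0.005,-0.005,0.012,-0.4,0.5, 0,0,0.014,0,0.5, 0,0,0.014,0,0.5, 0,0,0.010,0,0.5, 0,0,0,0,0.5]' 40
python3 - <<'E'
from h import *
to(.4973,.3438,.077,147.9)
E
```

```text
clock: 66.15
tool_pos: [0.4975, 0.3443, 0.0803]
tcp_rot: [0.276, 0.961, 0.028, 0.001]
ft_force: [0.4, -0.1, -0.9]
width: 0.0425
clock 66.15 pos [0.4975 0.3443 0.0803] psi 147.9 w 0.0425 F [ 0.4 -0.1 -0.9] j6 -0.59  tiltx 0.7 tilty 3.1
TOOL delta tx -0.0001 ty -0.0007 tz 0.0033 twist 0.0
```

```bash
python3 -m handwheel '[0,0,0.004,0,0.4, 0,0,0.001,0,0.2, 0,0,0,0,0, 0,0,0,0,0, 0,0,0,0,0]' 40
python3 - <<'E'
from h import *
tt()
E
```

```text
clock: 66.78
tool_pos: [0.4983, 0.345, 0.0756]
tcp_rot: [0.276, 0.961, 0.028, 0.002]
ft_force: [-0.1, 0.7, -2.5]
width: 0.0108
post ang turned -0.8 radius 0.1199 psi-ang 0.8 z 0.0756 w 0.0108 F [-0.1  0.7 -2.5] clock 66.775 j6 -0.59
```

```bash
python3 -m handwheel '[-0.0003,-0.006,0,-3,0, -0.0006,-0.010,0,-5,0, -0.0006,-0.012,0,-5.5,0, -0.0006,-0.012,0,-6,0, -0.0006,-0.012,0,-6,0]' 40
python3 - <<'E'
from h import *
tt()
E
```

```text
clock: 67.4
tool_pos: [0.4821, 0.2986, 0.0755]
tcp_rot: [0.051, 0.998, 0.03, 0.009]
ft_force: [-2.1, 1.6, -0.1]
width: 0.0111
post ang turned 23.1 radius 0.1184 psi-ang 3.2 z 0.0755 w 0.0111 F [-2.1  1.6 -0.1] clock 67.4 j6 -1.12
```

```bash
python3 -m handwheel '[-0.0012,-0.012,0,-5,0, -0.001,-0.012,0,-5.5,0, -0.001,-0.012,0,-6,0, -0.001,-0.012,0,-6,0, -0.001,-0.012,0,-6,0, -0.001,-0.012,0,-6,0]' 40
python3 - <<'E'
from h import *
tt()
E
```

```text
clock: 68.15
tool_pos: [0.4951, 0.2273, 0.0754]
tcp_rot: [-0.257, 0.966, 0.027, 0.015]
ft_force: [-0.8, -3.0, 1.6]
width: 0.0105
post ang turned 59.0 radius 0.1165 psi-ang 2.9 z 0.0754 w 0.0105 F [-0.8 -3.   1.6] clock 68.15 j6 -1.88
```

```bash
python3 -m handwheel '[-0.0005,-0.012,0,-5.5,0, -0.0005,-0.012,0,-5.5,0, -0.0005,-0.012,0,-6,0, -0.0005,-0.011,0,-5,0, -0.0005,-0.007,0,-3,0, 0,-0.001,0,0,0]' 40
python3 - <<'E'
from h import *
tt()
E
```

```text
clock: 68.9
tool_pos: [0.5356, 0.1834, 0.0754]
tcp_rot: [-0.466, 0.884, 0.021, 0.022]
ft_force: [-0.8, 0.3, -0.8]
width: 0.011
post ang turned 88.8 radius 0.1156 psi-ang -1.2 z 0.0754 w 0.0110 F [-0.8  0.3 -0.8] clock 68.9 j6 -2.42
```

```bash
python3 -m handwheel '[0,0,0,0,0.3, 0,0,0,0,0.5, 0,0,0,0,0.5, 0,0,-0.02,0,0.5, 0,0,-0.03,0,0.5, 0,0,-0.035,0,0.5, 0,0,-0.04,0,0.5, 0.02,0,-0.02,0,0.5, 0.03,0,0,0,0.5, 0.04,0,0,0,0.5, 0.04,0,0,0,0.5, 0,0,0,0,0.5]' 40
python3 -m handwheel '[0.03,0,0,0,0.5, 0.03,0,0,0,0.5, 0.02,0.02,0,0,0.5, 0,0.04,0,0,0.5, 0,0.04,0,0,0.5, 0,0.04,0,0,0.5, 0,0,0,0,0.5, 0,0,0,0,0.5, 0,0,0,0,0.5]' 40
python3 - <<'E'
from h import *
tt()
snap('scene','s50.png');snap('top','t50.png')
s=cv2.imread('pics/s50.png');t=cv2.imread('pics/t50.png')
cv2.imwrite('pics/s50a.png',np.hstack([cv2.resize(s[120:250,160:300],None,fx=2.8,fy=3.4),cv2.resize(t[110:270,120:300],None,fx=2.2,fy=2.7625)]))
E
```

```text
clock: 70.4
tool_pos: [0.4569, 0.0669, 0.2194]
tcp_rot: [-0.466, 0.884, 0.019, 0.024]
ft_force: [-0.4, 1.0, -0.0]
width: 0.0424
clock: 71.53
tool_pos: [0.2981, 0.083, 0.2193]
tcp_rot: [-0.467, 0.884, 0.017, 0.029]
ft_force: [0.0, -0.4, 0.1]
width: 0.0427
post ang turned 65.3 radius 0.3597 psi-ang 22.5 z 0.2193 w 0.0427 F [ 0.  -0.4  0.1] clock 71.525 j6 -2.63
```

View pics/s50a.png

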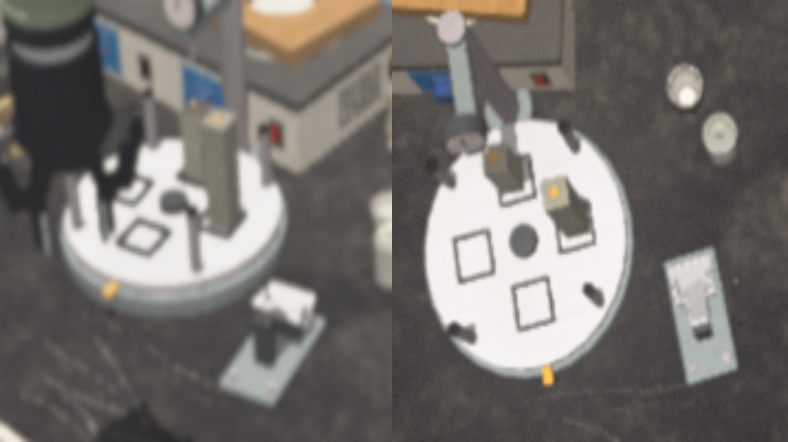

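Run:
```python
from h import *
t=cv2.imread('pics/t50.png')
im=cv2.resize(t[140:240,130:240],None,fx=7,fy=6,interpolation=cv2.INTER_CUBIC)
def P(p):q=proj('top',p);return np.array([(q[0]-130+.5)*7-.5,(q[1]-140+.5)*6-.5]).round().astype(int)
for ang,L in((12.9-90,.115),(12.9,.075)):
    a=np.radians(ang);u=np.array([np.cos(a),np.sin(a),0]);v=np.array([-u[1],u[0],0]);o=np.array([*AX,.036])+.065*u
    for z,h,c in((0,.02,(0,0,255)),(L,.015,(0,255,0))):
        cv2.polylines(im,[np.array([P(o+[0,0,z]+h*(i*u+j*v)) for i,j in((1,1),(1,-1),(-1,-1),(-1,1))])],True,c,1)
cv2.imwrite('pics/o9.png',im)
```

```text
(no output)
```

View pics/o9.png

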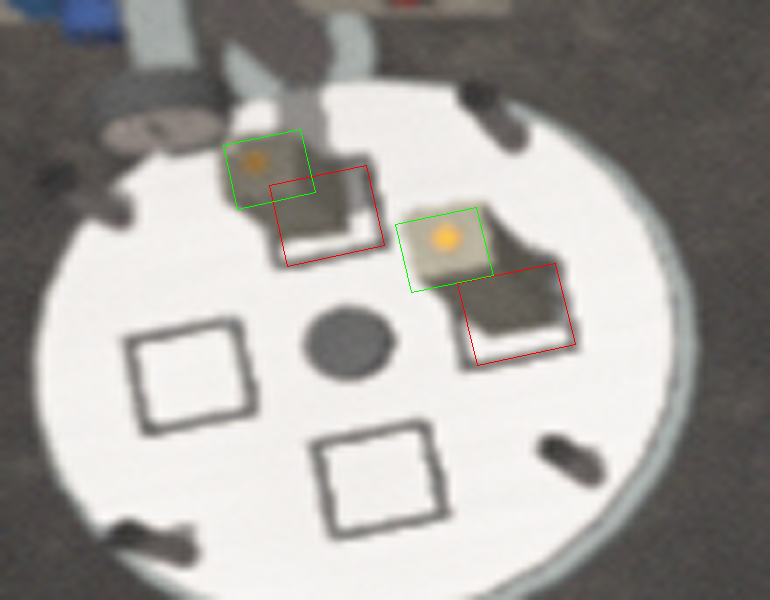

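```bash
python3 -c "
from plant import r
print(r.close_job())"
```

```text
the job is handed in; nothing more can be done
None
```

The job is handed in, and both prisms are on the turntable. Only two were on the worktop, short and long; the medium was absent. Each was laid on the cradle against the stop and released, then retaken by its upper end and stood in the pointer pocket. After each one I turned the disc one click anticlockwise by a post.

**Last checks:**
- In the final pictures the short prism stands at the far station and the long one at the next station. Their tops lie within a few mm of where upright prisms in those pockets should show.
- The disc pockets line up with the detent and the bottle is upright. The arm was well clear, at about 72 s of the 210 s allowed.

**What went wrong on the way:**
- **First grasp of the short prism:** it was too shallow. The fingers slid off and nudged the prism, and a deeper grasp held.
- **First grip on the turntable post:** it closed on nothing because it was too high, and the disc did not move. I repeated it lower.
- **Tipping the short prism upright:** pressing its foot on the bare worktop failed because it slid. I then pushed the foot against the end of the cradle's rail support to bring each prism upright in the grip.
- **Long prism:** it had been knocked about 3 cm while the robot was elsewhere, so I measured its position again before fetching it. It needed a second push to come upright.
- **Position fits:** the side-to-side position from my camera fits disagreed with the tool pose by about 3 mm, so I judged both placings by eye against the drawn pocket outline.

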